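# Turn over the reversible work plate of a clamping fixture

## Robot

A 7-joint arm with a two-finger parallel gripper is mounted at the origin on the work surface. World frame = base frame: x ahead of the robot, y to its left, z up, the work surface at z = 0. Lengths are in m, angles in rad, forces in N, time in s.
With the tool pointing down it reaches from about 0.425 to 0.825 m from the base axis. Payload 3.6 kg.
Tool frame: the origin (TCP) lies midway between the tips of the shut fingers; the grasp point (between the pads) lies 19 mm behind it; z points along the fingers, y is the direction in which the jaws open and shut (so a half turn about z gives the same grasp; the last joint's range is limited). The gripper opens to 85 mm and grips with 20 to 120 N. Pads are 22 mm wide; open, the fingers measure 114 mm over their backs; the gripper's body (76 mm by 85 mm) begins 54 mm behind the grasp point. The pads swing forward as they close: fully open they stand 13 mm farther back than shut.
Start: joints at [1.143, 0.615, -0.013, 1.423, 0.008, 1.103, -0.04], TCP at [0.254, -0.598, 0.231] pointing down, gripper open.
Joint ranges: [-3.12, 3.12], [-0.3, 2.06], [-1.34, 1.32], [0.26, 2.42], [-1.36, 4.5], [0.01, 1.98], [-2.84, 2.84]. Speed limits (rad/s): [2.79, 2.79, 3.14, 3.14, 3.14, 3.14, 3.14].

## Interface

Orientations are given as a unit quaternion [w, x, y, z].
In Python, from plant import telemetry, cams, workorder gives the robot as it stands.
- The arm moves only by the shell command python3 -m handwheel 'ROWS' [FORCE]. ROWS is JSON, a list of rows, each an object of numbers: "grip": the gripper's target within -1 to 1 (shut at 1, half-way at 0, fully open at -1); "x", "y", "z": the shift along the tool's x, y, z in units of 0.3 m (1.0 is 0.3 m); "spin": the turn about the tool's z in units of 0.5 rad (1.0 is 0.5 rad). A call has 1 to 10 rows; each row is the pose to reach, as a shift and turn from the pose commanded when the call began, along the tool's axes at that moment; what a row does not reach only later rows make up. A row lasts 1/12 s, in which the tool goes at most 41.7 mm and 7.16 degrees, less where a joint would pass 70% of its speed; a pose out of reach is approached as far as the arm can. A call with a number of a shift or a turn outside -1 to 1 is refused whole. A call with a gripper value outside its range is refused whole. The fingers move at their own pace and stop on an object; FORCE is the grip in N (left out, the last holds). Time passes only in rows, so rows that repeat a pose let the fingers close. It gives the time, the measured TCP pose, the force and the opening at its end, in the units of the state.
- telemetry.state(): the state, without advancing time (a new reading comes with each control period).
- cams.get_image(name): name is "scene" or "top" or "wrist"; returns the picture (420x560x3 uint8, blue, green, red); there is no depth.
- cams.camera_params(name): a dict with "camera_matrix" (3x3 intrinsics, pixels), "position" and "orientation" of the camera in the world. Camera axes: x right, y up, looking along -z (the intrinsics and any distortion apply to the point x, -y, -z); pixel columns grow to the right and rows downward; lengths in m; the calibration is good to about 2 mm. A picture is of the moment at which its call begins: read the wrist's pose just before it. camera_params takes no time and is no camera call; for the wrist camera it gives the pose at the moment of the call.
- workorder.close_job(): hands the job in, once; it reports no verdict.
The state is a dict: "clock": time; "q": joint angles; "joint_vel": joint speeds; "effort": joint torques, N m; "tool_pos": TCP position; "tcp_rot": TCP orientation; "contact_force": force on the tool from outside, world axes, zero at the start; "torque": the same for the moment, N m; "opening": finger opening in m.
Only numpy, scipy, OpenCV 4.12 (cv2) and the standard library are available. Lean on these libraries where they do the work, as an engineer would, in place of code of your own. Each camera call takes 0.05 s, during which the arm holds its last target.

## Task

The work plate sits on the fixture's two locating pins with its plain face up. Take it off from under the raised hold-down arm, turn it over (the slotted wooden stand can hold it on end while you change your grip) and put it back fully home on both pins, level, with the V saddle up, then let go. Leave the loose things on the bench where they are.

Things in the scene. Friction and masses are not known exactly. Their poses are not given: they have to be found in the camera images.
- plate_mid (a point): Loose aluminium plate, 56 mm wide (x), 150 mm long (y), 10 mm thick (z), 0.2-0.4 kg; point: centre of the slab. +z face: V saddle; -z face plain. Two 13 mm through holes at x +12, y -50 and +50 mm. Starts on the pins, z down, x along the fixture's x. Turned end for end (about its x) it fits again; off-centre holes fit only with its x along the fixture's x. Grip across the width, near an end.
- saddle_top (a point): Middle of the V saddle's top, 17 mm from the plate's centre along its +z. The saddle covers 44 mm (x) by 50 mm (y) of the middle of the plate and stands 12 mm proud of that face. Axes as the plate's.
- seat (a point): Fixed grey fixture; point: middle of its seat, 65 mm above the bench, where the plate's lower face rests (plate centre 5 mm above it when home). x to the rear post, y along the seated plate, z up. Two support blocks, 44 (x) by 30 (y) by 45 mm high, at y -50 and +50 mm, on a 20 mm base slab (x -50 to +120, y -85 to +85 mm). Front (-x) and both ends are open.
- pin0 (a point): Tip of the locating pin at x +12, y -50 mm from the seat's middle: 10 mm diameter, standing 12 mm above the seat, its upper 5 mm tapered. Axes as the fixture's.
- pin1 (a point): Tip of the like pin at x +12, y +50 mm from the seat's middle.
- foot (a point): Underside of the hold-down's 24 mm round foot, 70 mm above the seat's middle; axes as the fixture's. It hangs on a spindle from a rigid fixed arm, 22 mm wide at y 0, which runs from a 30 mm post at x +98 mm to x -15 mm, underside 95 mm above the seat; the spindle and its 50 mm cross bar (along y) top out 150 mm above the seat.
- slot (a point): Fixed wooden stand, 100 (x) by 90 (y) by 60 mm high, left or right of the fixture; point: middle of its slot's floor, 13 mm above the bench. The slot runs right through along x, 13.5 mm wide in y, 47 mm deep, its top 12 mm flared to about 28 mm. The plate's bare end stands in it upright, free to lean up to about 6 degrees. z up.
- tray: Fixed low grey parts tray, 150 (x) x 110 (y) x 40 mm high, on the other side of the fixture from the stand; origin at the centre of its underside.
- spray: Bystander: can, 64 mm diameter, 190 mm tall; origin at the centre of its underside.
- jar: Bystander: glass jar, 72 mm diameter, 100 mm tall; origin at the centre of its underside.
- mug: Bystander: white mug, 80 mm diameter, 90 mm tall; origin at the centre of its underside.
- hammer: Bystander: hammer lying on the bench along its x, low; origin at about its middle, underside.
- wrench: Bystander: wrench lying on the bench along its x, low; origin at about its middle, underside.
- tape: Bystander: black ring-shaped roll lying flat, 100 mm diameter, 25 mm high; origin at the centre of its underside.
Mind the look-alikes: they are no part of the job. Leave any purple or turquoise look-alike of the part that bears seat alone. Of the things shaped like the part that bears plate_mid, the aluminium one is meant.

How it is judged:
By the outcome, as a careful person would: the job done as asked, in the order asked, and still so for the second after the job is handed in, with the robot touching nothing.
It also fails if it takes over 64 s, if anything falls off the work surface, if the arm or the gripper's body presses on something with over 40 N, if the wrist force passes 120 N, or if a joint passes its speed limit or range.

## Working session

There is one attempt and no reset: what is moved stays moved. The work goes in short steps, Python scripts to look and compute and a shell command to move; the robot and the scene stay as the last step left them, time stands still between calls to the robot, and variables do not carry over. Pictures are saved under pics/ and viewed, and the job is handed in when it is done.

```bash
mkdir -p pics; ls
python3 - <<'E'
from plant import telemetry,cams,workorder
import cv2
print(telemetry.state())
for n in("scene","top","wrist"):
    p=cams.camera_params(n);print(n,p)
    cv2.imwrite(f"pics/{n}0.png",cams.get_image(n))
E
```

```text
pics
{'clock': 0.0, 'q': array([ 1.14351479,  0.61593132, -0.01262656,  1.42495596,  0.00811283,
        1.10338098, -0.04040161]), 'joint_vel': array([ 0.00024113, -0.001382  , -0.00041633, -0.0010236 ,  0.00083886,
        0.00033938, -0.00066794]), 'effort': array([ 6.26218643e-04, -4.69213700e+01,  2.59488719e-01, -1.71032220e+01,
        9.97901981e-03,  9.66486696e-03,  8.58849546e-06]), 'tool_pos': array([ 0.25329291, -0.59776387,  0.23011136]), 'tcp_rot': array([-1.28171336e-03,  9.79980118e-01,  1.99091049e-01, -2.83124467e-04]), 'contact_force': array([-0.87031242, -0.66400395, -0.0641737 ]), 'torque': array([ 0.00389802, -0.0008781 , -0.03954892]), 'opening': 0.08557286492738041}
scene {'camera_matrix': array([[460.14217506,   0.        , 290.95821919],
       [  0.        , 460.14217506, 204.16564743],
       [  0.        ,   0.        ,   1.        ]]), 'position': array([ 1.10979675, -0.61444517,  1.35624749]), 'orientation': array([0.87978358, 0.27272574, 0.11536773, 0.37187606])}
top {'camera_matrix': array([[522.60661014,   0.        , 281.4277835 ],
       [  0.        , 522.60661014, 208.99803976],
       [  0.        ,   0.        ,   1.        ]]), 'position': array([ 0.42652721, -0.04342751,  1.68747476]), 'orientation': array([ 0.71198812,  0.01417412, -0.01151605, -0.70195398])}
wrist {'camera_matrix': array([[322.69738413,   0.        , 275.64349602],
       [  0.        , 322.69738413, 213.1945668 ],
       [  0.        ,   0.        ,   1.        ]]), 'position': array([ 0.33133013, -0.56415207,  0.37241613]), 'orientation': array([ 0.82242271, -0.13672657,  0.09255172, -0.5443904 ])}
```

View pics/scene0.png

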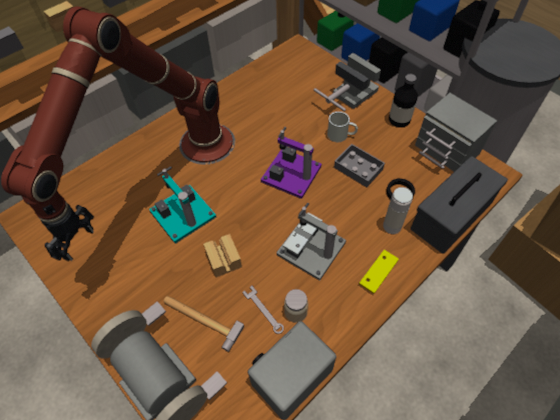

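View pics/top0.png

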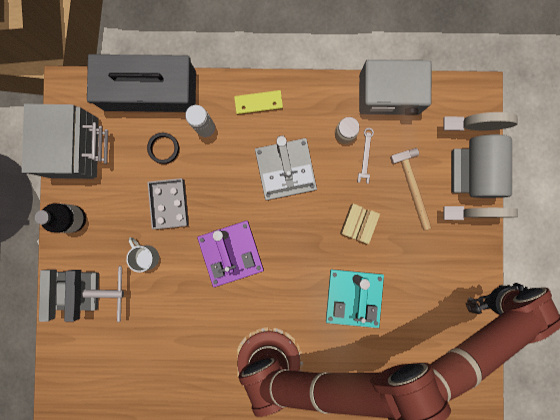

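View pics/wrist0.png

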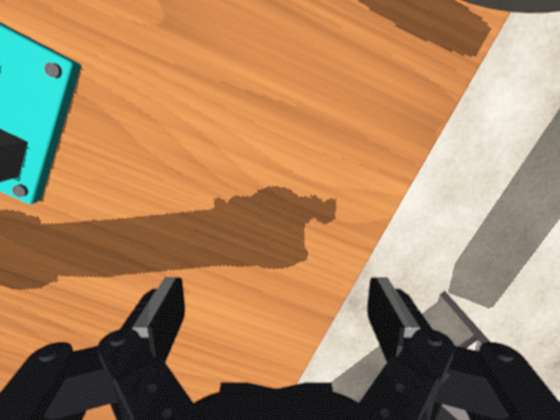

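Candidates for the fixture in the top view: grey at (285,168), purple at (230,253), turquoise at (355,298). The grey one is meant. Candidates for the plate: the aluminium one on the grey fixture at (287,178), and a yellow look-alike at (258,102). I choose the aluminium one and will check it in a close crop.

Run:
```python
import cv2
t=cv2.imread("pics/top0.png")
c=t[120:250,240:400];cv2.imwrite("pics/top0c.png",cv2.resize(c,None,fx=5,fy=4.6,interpolation=cv2.INTER_CUBIC) if 0 else cv2.resize(c,None,fx=4.5,fy=4.5,interpolation=cv2.INTER_CUBIC))
t=cv2.imread("pics/scene0.png")
c=t[190:290,190:350];cv2.imwrite("pics/scene0c.png",cv2.resize(c,None,fx=5,fy=5,interpolation=cv2.INTER_CUBIC))
```

```text
(no output)
```

View pics/top0c.png

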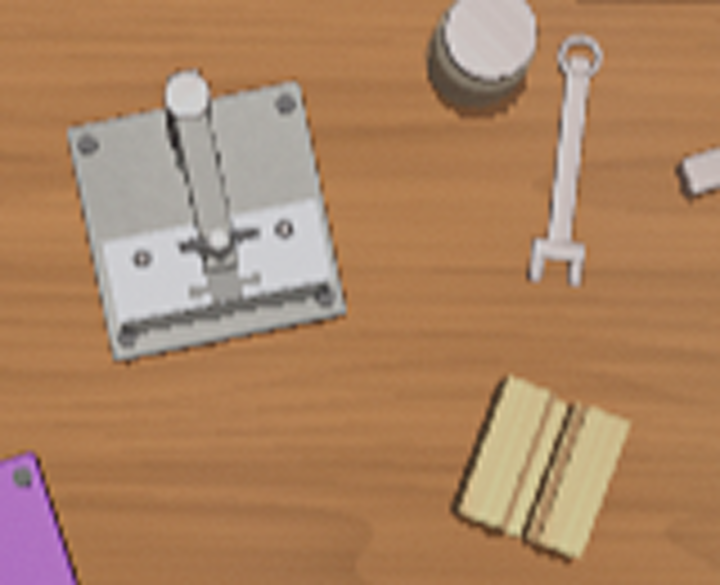

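View pics/scene0c.png

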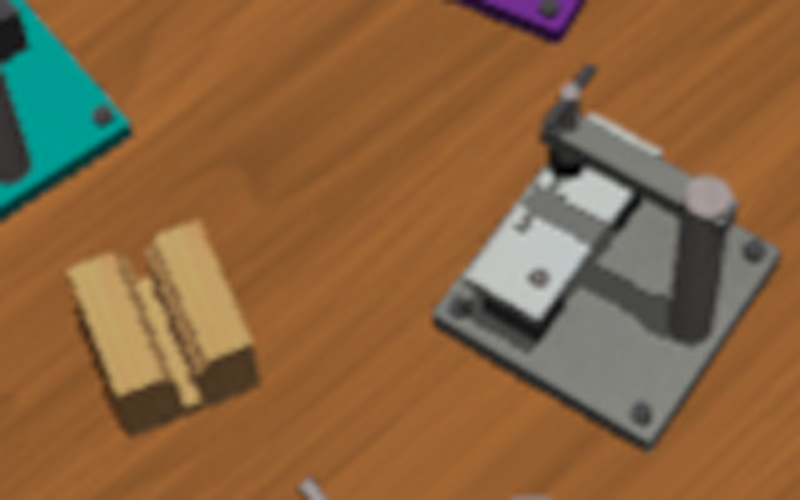

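The crop confirms it: the plain aluminium plate sits on the grey fixture, whose post points away from the robot. The wooden stand is to the right (-y), with its slot visible. Next I fit both poses from the two fixed views.

```bash
cat > h.py <<'E'
import numpy as np
from scipy.spatial.transform import Rotation as R
def Rq(q): return R.from_quat([q[1],q[2],q[3],q[0]]).as_matrix()
def proj(P,c):
    P=np.atleast_2d(P); pc=(P-c['position'])@Rq(c['orientation'])
    v=np.c_[pc[:,0],-pc[:,1],-pc[:,2]]; uv=v@c['camera_matrix'].T
    return uv[:,:2]/uv[:,2:]
def ray(uv,c,z):
    d=np.linalg.inv(c['camera_matrix'])@[uv[0],uv[1],1]
    d=Rq(c['orientation'])@[d[0],-d[1],-d[2]]
    return c['position']+d*(z-c['position'][2])/d[2]
def rz(a): return np.array([[np.cos(a),-np.sin(a),0],[np.sin(a),np.cos(a),0],[0,0,1]])
E
python3 - <<'E'
from h import *; from plant import cams
from scipy.optimize import least_squares
top=cams.camera_params("top");sc=cams.camera_params("scene")
T=lambda l:[(u/4.5+240,v/4.5+120) for u,v in l]
S=lambda l:[(u/5+190,v/5+190) for u,v in l]
# fixture, seat frame origin at z=.065
fx=[((-50,-85,-45),T([(345,312)])[0],top),((-50,85,-45),T([(118,358)])[0],top),((120,85,-45),T([(70,128)])[0],top),((120,-85,-45),T([(298,83)])[0],top),
((-50,-85,-45),S([(437,318)])[0],sc),((120,-85,-45),S([(650,442)])[0],sc),((120,85,-45),S([(777,250)])[0],sc),
((12,-50,12),T([(285,229)])[0],top),((12,50,12),T([(142,259)])[0],top)]
st=[((50,-45,60),T([(630,420)])[0],top),((50,45,60),T([(510,376)])[0],top),((-50,45,60),T([(457,512)])[0],top),((-50,-45,60),T([(578,559)])[0],top),
]
def fit(L,z0,g):
    def f(p): return np.concatenate([proj(np.array([p[0],p[1],z0])+rz(p[2])@(np.array(a)/1e3),c)[0]-np.array(uv) for a,uv,c in L])
    r=least_squares(f,g); print(r.x,np.degrees(r.x[2]),np.round(r.fun.reshape(-1,2),1).tolist()); return r.x
F=fit(fx,.065,[.52,-.06,.2]); Sd=fit(st,0,[.38,-.29,-.4])
s2=S([(66,270),(200,220),(258,385),(130,432)])
for n,a in zip("abcd",[(-50,45,60),(50,45,60)]): pass
for a in [(50,-45),(50,45),(-50,45),(-50,-45)]: print("stand scene",(proj(np.array([Sd[0],Sd[1],0])+rz(Sd[2])@[a[0]/1e3,a[1]/1e3,.06],sc)[0]-190)*5)
np.savez("fit.npz",F=F,S=Sd)
g=rz(F[2])@[0,.064,0]+[F[0],F[1],.07]; print("grip pt",g)
E
```

```text
[ 0.58332952 -0.05608234  0.22647206] 12.97589334308424 [[0.5, -0.7], [-1.0, 0.3], [-1.5, -0.3], [-0.3, -1.5], [-3.0, -0.6], [-1.1, 0.3], [-0.4, -0.4], [-0.3, -0.8], [-0.1, -0.6]]
[ 0.4433458  -0.28457608 -0.35181427] -20.157472939980437 [[0.0, 0.5], [-0.4, -0.0], [0.1, -0.2], [0.3, -0.3]]
stand scene [106.1421221  395.61900451]
stand scene [241.91426921 343.18858382]
stand scene [188.75067721 218.73850705]
stand scene [ 56.96241189 267.60863005]
grip pt [0.56895889 0.00628339 0.07      ]
```

```bash
cat >> h.py <<'E'
def plan(x,y,z,jaw=None):
    "shift in row units from the current measured pose to TCP x,y,z; jaw: wanted direction of tool y, deg"
    from plant import telemetry
    s=telemetry.state(); M=Rq(s['tcp_rot'])
    d=M.T@(np.array([x,y,z])-s['tool_pos'])
    out=dict(t=round(float(s['clock']),2),x=d[0]/.3,y=d[1]/.3,z=d[2]/.3)
    cur=np.degrees(np.arctan2(M[1,1],M[0,1])); out['jaw_now']=cur
    if jaw is not None:
        dd=(jaw-cur+180)%360-180; out['spin']=-np.radians(dd)/.5
    print({k:round(float(v),3) for k,v in out.items()});
E
python3 -c "
from h import *
plan(.565,-.01+.016,.30,13)
plan(.40,-.40,.33,13)"
```

```text
{'t': 0.15, 'x': 1.742, 'y': -1.449, 'z': -0.229, 'jaw_now': -67.034, 'spin': -2.794}
{'t': 0.15, 'x': 0.707, 'y': -0.417, 'z': -0.331, 'jaw_now': -67.034, 'spin': -2.794}
```

```bash
python3 -m handwheel '[{"x":0.87,"y":-0.72,"z":-0.23,"spin":-1,"grip":-1},{"x":0.87,"y":-0.72,"z":-0.23,"spin":-1,"grip":-1},{"x":0.87,"y":-0.72,"z":-0.23,"spin":-1,"grip":-1},{"x":0.87,"y":-0.72,"z":-0.23,"spin":-1,"grip":-1},{"x":0.87,"y":-0.72,"z":-0.23,"spin":-1,"grip":-1},{"x":0.87,"y":-0.72,"z":-0.23,"spin":-1,"grip":-1},{"x":0.87,"y":-0.72,"z":-0.23,"spin":-1,"grip":-1},{"x":0.87,"y":-0.72,"z":-0.23,"spin":-1,"grip":-1},{"x":0.87,"y":-0.72,"z":-0.23,"spin":-1,"grip":-1}]' 40
python3 -c "
from h import *
plan(.569,.006,.30,13)"
```

```text
clock: 0.9
tool_pos: [0.4139, -0.2903, 0.3019]
tcp_rot: [-0.0, 0.898, 0.44, 0.003]
contact_force: [1.6, -0.2, -0.2]
opening: 0.0856
{'t': 0.9, 'x': 1.098, 'y': -0.196, 'z': 0.012, 'jaw_now': -37.748, 'spin': -1.771}
```

```bash
python3 -m handwheel '[{"x":1,"y":-0.2,"z":0,"spin":-1},{"x":1,"y":-0.2,"z":0,"spin":-1},{"x":1,"y":-0.2,"z":0,"spin":-1},{"x":1,"y":-0.2,"z":0,"spin":-1},{"x":1,"y":-0.2,"z":0,"spin":-1},{"x":1,"y":-0.2,"z":0,"spin":-1},{"x":1,"y":-0.2,"z":0,"spin":-1},{"x":1,"y":-0.2,"z":0,"spin":-1}]'
python3 -c "
from h import *
plan(.569,.006,.25,13)"
```

```text
{'t': 0.9, 'x': 1.097, 'y': -0.196, 'z': 0.178, 'jaw_now': -37.748, 'spin': -1.771}invalid input
```

```bash
python3 -m handwheel '[{"x":1,"y":-0.2,"z":0,"spin":-1,"grip":-1},{"x":1,"y":-0.2,"z":0,"spin":-1,"grip":-1},{"x":1,"y":-0.2,"z":0,"spin":-1,"grip":-1},{"x":1,"y":-0.2,"z":0,"spin":-1,"grip":-1},{"x":1,"y":-0.2,"z":0,"spin":-1,"grip":-1},{"x":1,"y":-0.2,"z":0,"spin":-1,"grip":-1},{"x":1,"y":-0.2,"z":0,"spin":-1,"grip":-1},{"x":1,"y":-0.2,"z":0,"spin":-1,"grip":-1}]'
python3 -c "
from h import *
plan(.569,.006,.25,13)"
```

```text
clock: 1.57
tool_pos: [0.5505, -0.0172, 0.3003]
tcp_rot: [-0.002, 0.761, 0.648, 0.002]
contact_force: [-0.5, 1.7, 0.1]
opening: 0.0854
{'t': 1.57, 'x': 0.085, 'y': 0.048, 'z': 0.168, 'jaw_now': -9.181, 'spin': -0.774}
```

```bash
python3 -m handwheel '[{"x":0.2,"y":0.05,"z":0.2,"spin":-0.77,"grip":-1},{"x":0.2,"y":0.05,"z":0.2,"spin":-0.77,"grip":-1},{"x":0.2,"y":0.05,"z":0.2,"spin":-0.77,"grip":-1},{"x":0.2,"y":0.05,"z":0.2,"spin":-0.77,"grip":-1},{"x":0.2,"y":0.05,"z":0.2,"spin":-0.77,"grip":-1}]'
python3 - <<'E'
from h import *; from plant import cams,telemetry
import cv2,pickle
p=cams.camera_params("wrist");im=cams.get_image("wrist");cv2.imwrite("pics/w1.png",im);pickle.dump(p,open("w1.pkl","wb"))
print(telemetry.state()['tool_pos'],p['position'])
plan(.569,.006,.25,13)
E
```

```text
clock: 1.98
tool_pos: [0.5738, 0.0306, 0.2399]
tcp_rot: [-0.0, 0.628, 0.778, -0.0]
contact_force: [-0.0, -0.7, 0.7]
opening: 0.0855
[0.57417751 0.02986952 0.24069874] [0.55682482 0.1139943  0.3820543 ]
{'t': 2.03, 'x': -0.074, 'y': -0.033, 'z': -0.031, 'jaw_now': 12.055, 'spin': -0.033}
```

View pics/w1.png

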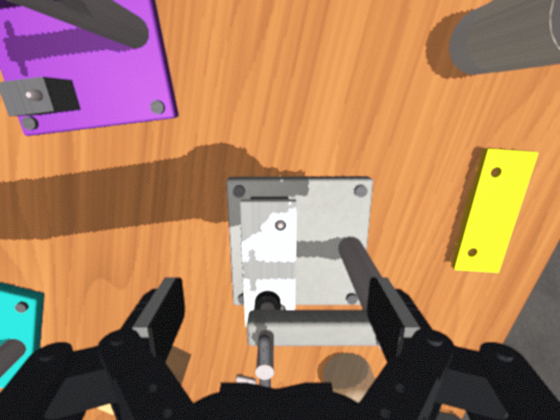

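The wrist picture shows the grey fixture at about (300,240), its pin (280,225) and the left end of the plate at (268,200), with purple and turquoise to the left. I'll enlarge it.

Run:
```python
import cv2
t=cv2.imread("pics/w1.png")
cv2.imwrite("pics/w1c.png",cv2.resize(t[170:310,220:380],None,fx=4,fy=4,interpolation=cv2.INTER_CUBIC))
```

```text
(no output)
```

View pics/w1c.png

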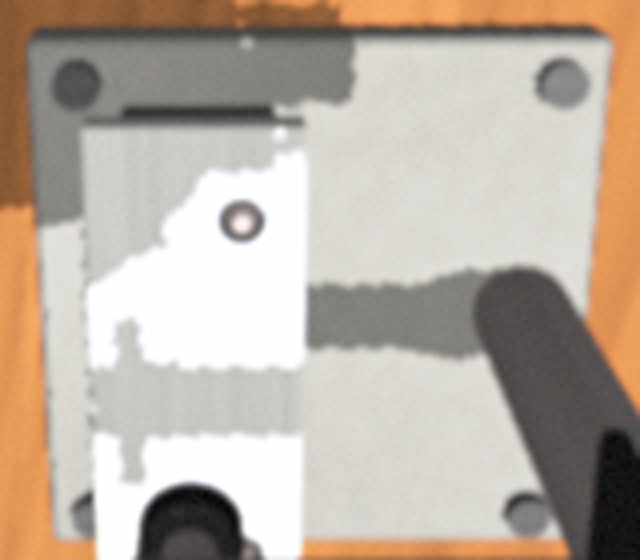

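Run:
```python
from h import *; import pickle
from scipy.optimize import least_squares
c=pickle.load(open("w1.pkl","rb"))
P=[((-28,75,10),(83,126)),((28,75,10),(304,123)),((12,50,12),(242,221)),((-50,85,-45),(35,43)),((120,85,-45),(610,40)),((-50,-85,-45),(58,540))]
uv=np.array([(a/4+220,b/4+170) for _,(a,b) in P]);A=np.array([p for p,_ in P])/1e3
f=lambda p:(proj(np.array([p[0],p[1],.065])+A@rz(p[2]).T,c)-uv).ravel()
r=least_squares(f,[.58,-.056,.22]);print(r.x,np.degrees(r.x[2]),np.round(r.fun.reshape(-1,2),1).tolist())
F=r.x; np.save("F.npy",F)
g=rz(F[2])@[0,.070,0]+[F[0],F[1],0];print(g)
plan(g[0],g[1],.051,np.degrees(F[2]))
```

```text
[ 0.58572602 -0.05203382  0.21904167] 12.550163087718799 [[-0.1, 0.4], [1.0, 0.8], [0.4, 0.6], [-2.7, -1.1], [2.1, -1.3], [-1.1, 1.1]]
[0.57051542 0.01629361 0.        ]
{'t': 2.03, 'x': -0.041, 'y': -0.022, 'z': 0.632, 'jaw_now': 12.055, 'spin': -0.017}
```

```bash
python3 -m handwheel '[{"x":-0.04,"y":-0.02,"z":0.2,"spin":-0.02,"grip":-1},{"x":-0.04,"y":-0.02,"z":0.3,"spin":-0.02,"grip":-1},{"x":-0.04,"y":-0.02,"z":0.4,"spin":-0.02,"grip":-1},{"x":-0.04,"y":-0.02,"z":0.5,"spin":-0.02,"grip":-1},{"x":-0.04,"y":-0.02,"z":0.5,"spin":-0.02,"grip":-1}]'
python3 - <<'E'
from h import *; from plant import cams,telemetry
import cv2,pickle
p=cams.camera_params("wrist");im=cams.get_image("wrist");cv2.imwrite("pics/w2.png",im);pickle.dump(p,open("w2.pkl","wb"))
plan(.5705,.0163,.05,12.6)
E
```

```text
clock: 2.45
tool_pos: [0.5667, 0.0151, 0.0858]
tcp_rot: [-0.003, 0.625, 0.78, -0.004]
contact_force: [-0.8, -0.2, 0.2]
opening: 0.0853
{'t': 2.5, 'x': -0.0, 'y': 0.006, 'z': 0.13, 'jaw_now': 12.657, 'spin': 0.002}
```

View pics/w2.png

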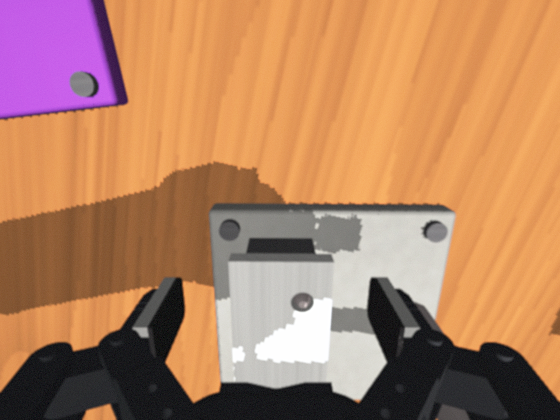

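```bash
python3 -m handwheel '[{"x":0,"y":0.01,"z":0.07,"spin":0,"grip":-1},{"x":0,"y":0.01,"z":0.13,"spin":0,"grip":-1},{"x":0,"y":0.01,"z":0.13,"spin":0,"grip":-1}]'
python3 - <<'E'
from h import *; from plant import cams,telemetry
import cv2,pickle
p=cams.camera_params("wrist");im=cams.get_image("wrist");cv2.imwrite("pics/w3.png",im);pickle.dump(p,open("w3.pkl","wb"))
plan(.5705,.0163,.05,12.6)
E
```

```text
clock: 2.75
tool_pos: [0.5738, 0.018, 0.0518]
tcp_rot: [0.0, 0.624, 0.781, -0.0]
contact_force: [-0.8, -0.2, -0.3]
opening: 0.0854
{'t': 2.8, 'x': -0.004, 'y': -0.014, 'z': 0.01, 'jaw_now': 12.782, 'spin': 0.006}
```

View pics/w3.png

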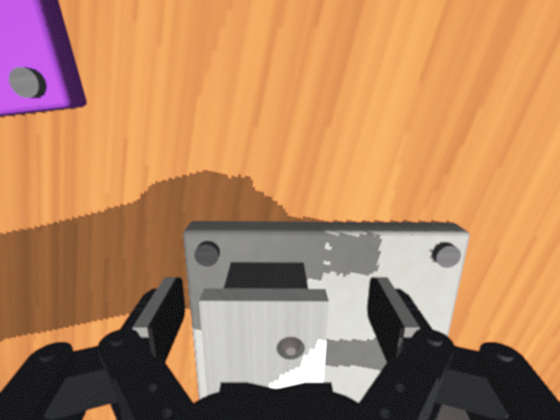

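```bash
python3 -m handwheel '[{"x":0,"y":-0.015,"z":0.01,"spin":0,"grip":-1},{"x":0,"y":-0.015,"z":0.01,"spin":0,"grip":0},{"x":0,"y":-0.015,"z":0.01,"spin":0,"grip":1},{"x":0,"y":-0.015,"z":0.01,"spin":0,"grip":1},{"x":0,"y":-0.015,"z":0.01,"spin":0,"grip":1},{"x":0,"y":-0.015,"z":0.01,"spin":0,"grip":1},{"x":0,"y":-0.015,"z":0.01,"spin":0,"grip":1},{"x":0,"y":-0.015,"z":0.01,"spin":0,"grip":1}]' 60
python3 - <<'E'
from h import *; from plant import cams,telemetry
import cv2,pickle
p=cams.camera_params("wrist");im=cams.get_image("wrist");cv2.imwrite("pics/w4.png",im);pickle.dump(p,open("w4.pkl","wb"))
s=telemetry.state();print(s['opening'],s['contact_force'],s['torque'],s['q'])
plan(.5705,.0163,.05,12.6)
E
```

```text
clock: 3.47
tool_pos: [0.5698, 0.0179, 0.0502]
tcp_rot: [0.001, 0.623, 0.782, 0.0]
contact_force: [-1.8, 0.2, 7.3]
opening: 0.0549
0.05459568002132893 [-1.07706431 -0.37072855  6.50319601] [-0.151817    0.30990945 -0.05828731] [ 0.16431841  0.75372526 -0.3754293   1.82826057  0.43519903  0.63959377
 -0.24759546]
{'t': 3.52, 'x': -0.006, 'y': 0.001, 'z': 0.001, 'jaw_now': 12.86, 'spin': 0.009}
```

View pics/w4.png

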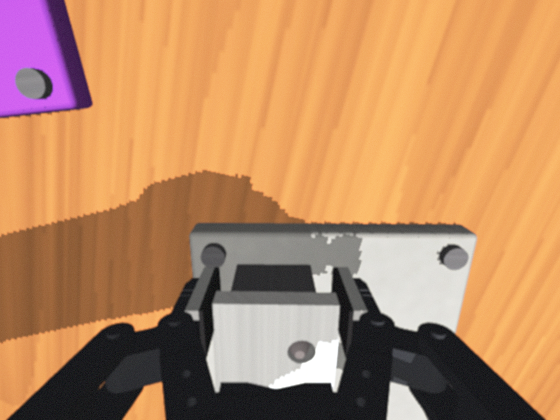

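```bash
python3 -m handwheel '[{"x":0,"y":0,"z":-0.02,"spin":0,"grip":1},{"x":0,"y":0,"z":-0.04,"spin":0,"grip":1},{"x":0,"y":0,"z":-0.06,"spin":0,"grip":1},{"x":0,"y":0,"z":-0.08,"spin":0,"grip":1},{"x":0,"y":0,"z":-0.1,"spin":0,"grip":1},{"x":0,"y":0,"z":-0.1,"spin":0,"grip":1}]' 120
python3 - <<'E'
from h import *; from plant import cams,telemetry
import cv2,pickle
im=cams.get_image("wrist");a=cams.get_image("scene")[180:290,240:380]
cv2.imwrite("pics/w5.png",im)
cv2.imwrite("pics/s5.png",cv2.resize(a,None,fx=5,fy=5,interpolation=cv2.INTER_CUBIC))
s=telemetry.state();print(s['opening'],s['contact_force'],s['torque'])
E
```

```text
clock: 4.02
tool_pos: [0.5699, 0.0181, 0.0797]
tcp_rot: [0.001, 0.623, 0.782, 0.001]
contact_force: [0.6, -0.1, -2.5]
opening: 0.0529
0.05270823162176868 [ 0.28590496  0.16425411 -3.10379633] [ 0.24947908  0.04800193 -0.00465203]
```

View pics/w5.png

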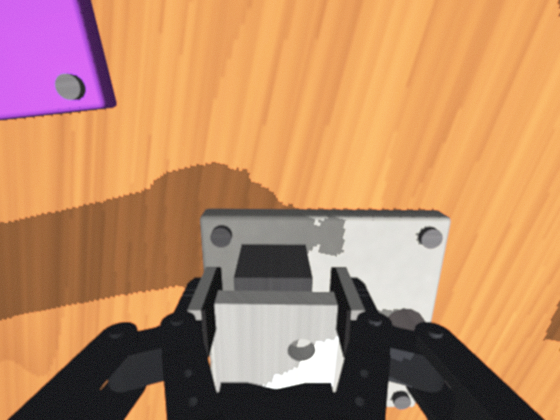

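View pics/s5.png

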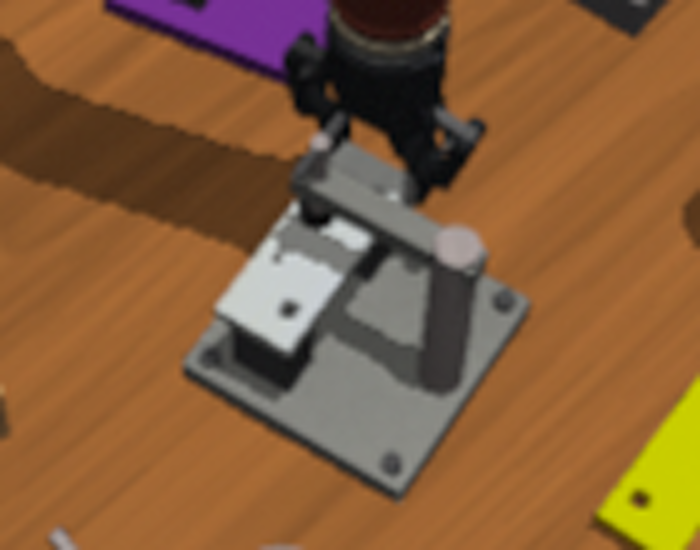

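```bash
python3 -m handwheel '[{"x":0.08,"y":0,"z":0,"spin":0,"grip":1},{"x":0.18,"y":0,"z":0,"spin":0,"grip":1},{"x":0.28,"y":0,"z":0,"spin":0,"grip":1},{"x":0.38,"y":0,"z":0,"spin":0,"grip":1},{"x":0.45,"y":0,"z":0,"spin":0,"grip":1},{"x":0.45,"y":0,"z":-0.1,"spin":0,"grip":1},{"x":0.45,"y":0,"z":-0.3,"spin":0,"grip":1},{"x":0.45,"y":0,"z":-0.5,"spin":0,"grip":1},{"x":0.45,"y":0,"z":-0.65,"spin":0,"grip":1},{"x":0.45,"y":0,"z":-0.65,"spin":0,"grip":1}]' 120
python3 - <<'E'
from h import *; from plant import cams,telemetry
import cv2,pickle
s=telemetry.state();print(s['opening'],s['contact_force'],s['torque'])
im=cams.get_image("wrist")
cv2.imwrite("pics/w6.png",im)
S=np.load("fit.npz")["S"];print(S)
plan(S[0],S[1],.28,-20.2)
E
```

```text
clock: 4.95
tool_pos: [0.5383, 0.1495, 0.2751]
tcp_rot: [-0.0, 0.623, 0.782, -0.0]
contact_force: [1.8, 0.4, -2.3]
opening: 0.0528
0.052781159770306244 [ 1.82255946  0.37738052 -2.32108414] [ 0.24430513 -0.09072091  0.02255795]
[ 0.4433458  -0.28457608 -0.35181427]
{'t': 5.0, 'x': -1.344, 'y': -0.647, 'z': 0.001, 'jaw_now': 12.894, 'spin': 1.155}
```

View pics/w6.png

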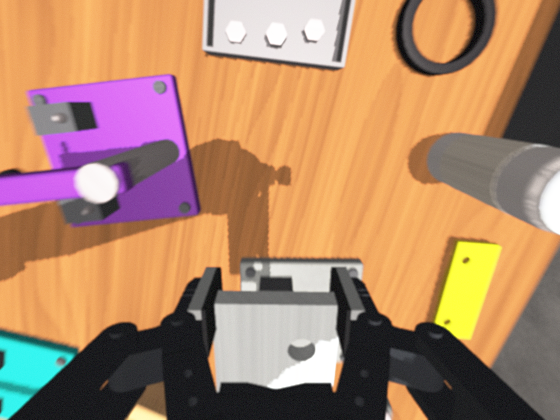

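```bash
python3 -m handwheel '[{"x":-0.1,"y":-0.05,"z":-0.02,"spin":0.1,"grip":1},{"x":-0.2,"y":-0.1,"z":-0.02,"spin":0.2,"grip":1},{"x":-0.3,"y":-0.15,"z":-0.02,"spin":0.3,"grip":1},{"x":-0.4,"y":-0.2,"z":-0.02,"spin":0.4,"grip":1},{"x":-0.5,"y":-0.25,"z":-0.02,"spin":0.5,"grip":1},{"x":-0.6,"y":-0.29,"z":-0.02,"spin":0.6,"grip":1},{"x":-0.7,"y":-0.34,"z":-0.02,"spin":0.7,"grip":1},{"x":-0.8,"y":-0.38,"z":-0.02,"spin":0.8,"grip":1},{"x":-0.9,"y":-0.43,"z":-0.02,"spin":0.9,"grip":1},{"x":-0.98,"y":-0.48,"z":-0.02,"spin":1,"grip":1}]' 120
python3 - <<'E'
from h import *
S=np.load("fit.npz")["S"]
plan(S[0],S[1],.28,-20.2)
E
```

```text
clock: 5.83
tool_pos: [0.4631, -0.1718, 0.2786]
tcp_rot: [-0.0, 0.799, 0.602, -0.001]
contact_force: [-0.1, 0.3, -2.4]
opening: 0.0526
{'t': 5.83, 'x': -0.379, 'y': 0.04, 'z': -0.005, 'jaw_now': -16.001, 'spin': 0.147}
```

```bash
python3 -m handwheel '[{"x":-0.1,"y":0.02,"z":-0.05,"spin":0.15,"grip":1},{"x":-0.2,"y":0.04,"z":-0.05,"spin":0.15,"grip":1},{"x":-0.3,"y":0.04,"z":-0.05,"spin":0.15,"grip":1},{"x":-0.38,"y":0.04,"z":-0.05,"spin":0.15,"grip":1},{"x":-0.38,"y":0.04,"z":-0.05,"spin":0.15,"grip":1},{"x":-0.38,"y":0.04,"z":-0.05,"spin":0.15,"grip":1},{"x":-0.38,"y":0.04,"z":-0.05,"spin":0.15,"grip":1}]' 40
python3 - <<'E'
from h import *; from plant import cams,telemetry
import cv2
s=telemetry.state();print(s['opening'],s['contact_force'],s['torque'],s['q'])
cv2.imwrite("pics/w7.png",cams.get_image("wrist"));cv2.imwrite("pics/s7.png",cams.get_image("scene"))
S=np.load("fit.npz")["S"]
plan(S[0],S[1],.28,-20.2)
E
```

```text
clock: 6.42
tool_pos: [0.4447, -0.281, 0.2936]
tcp_rot: [-0.001, 0.819, 0.574, 0.0]
contact_force: [-0.6, 0.5, -3.1]
opening: 0.0529
0.052912173216840434 [-0.62795249  0.52533408 -3.13251915] [ 0.26757579 -0.09711143  0.04338114] [ 0.70391102  0.3731718  -0.25913314  1.67808746  0.10315021  1.10554479
  0.06615818]
{'t': 6.52, 'x': -0.015, 'y': -0.001, 'z': 0.047, 'jaw_now': -19.888, 'spin': 0.011}
```

View pics/w7.png

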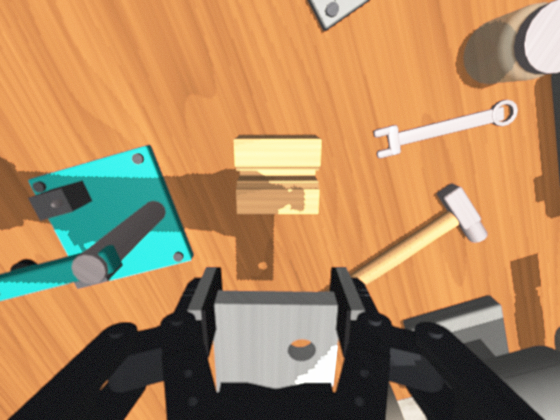

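View pics/s7.png

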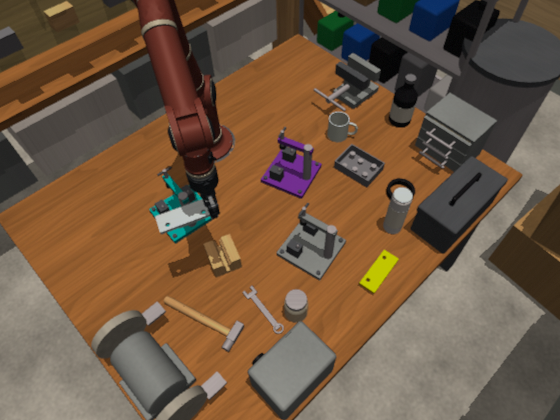

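```bash
python3 -m handwheel '[{"x":0,"y":0,"z":0,"spin":0,"grip":1},{"x":0,"y":0,"z":0,"spin":0,"grip":1},{"x":0,"y":0,"z":0,"spin":0,"grip":1},{"x":0,"y":0,"z":0,"spin":0,"grip":1}]' 20
python3 - <<'E'
from h import *; from plant import cams,telemetry
import cv2
s=telemetry.state();print(s['opening'],s['contact_force'],s['torque'])
cv2.imwrite("pics/w8.png",cams.get_image("wrist"))
E
```

```text
clock: 6.85
tool_pos: [0.4449, -0.2818, 0.2944]
tcp_rot: [0.0, 0.819, 0.574, 0.0]
contact_force: [-0.9, -0.5, -3.0]
opening: 0.0531
0.05312255834945464 [-0.86470065 -0.45943797 -3.01995184] [ 0.18283136 -0.08127578 -0.00690881]
```

View pics/w8.png

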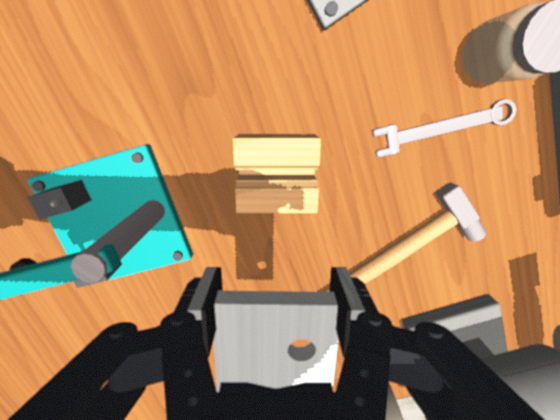

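```bash
python3 -m handwheel '[{"x":0,"y":0,"z":0.12,"spin":0,"grip":1},{"x":0,"y":0,"z":0,"spin":0,"grip":1},{"x":0,"y":0,"z":0,"spin":0,"grip":1},{"x":0,"y":0,"z":0.12,"spin":0,"grip":1},{"x":0,"y":0,"z":0,"spin":0,"grip":1},{"x":0,"y":0,"z":0,"spin":0,"grip":1}]' 20
python3 - <<'E'
from h import *; from plant import cams,telemetry
import cv2
s=telemetry.state();print(s['opening'],s['contact_force'],s['torque'])
cv2.imwrite("pics/w9.png",cams.get_image("wrist"))
E
```

```text
clock: 7.4
tool_pos: [0.442, -0.2806, 0.2926]
tcp_rot: [-0.003, 0.819, 0.574, -0.002]
contact_force: [2.5, -1.1, -0.2]
opening: 0.0527
0.05272960811280563 [ 2.54957905 -1.09699437 -0.2485625 ] [-0.00196268 -0.3926298   0.07896379]
```

View pics/w9.png

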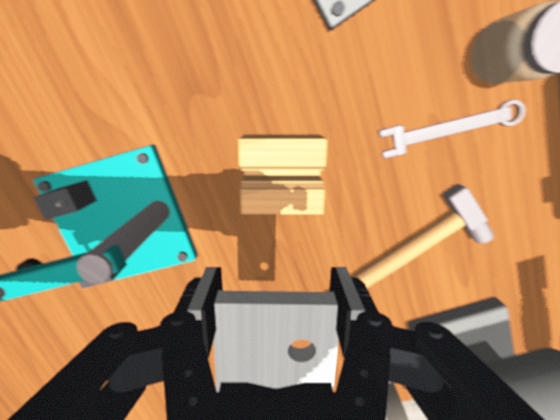

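Run:
```python
from h import *
plan(.5423,.143,.285,12.86)
```

```text
{'t': 7.45, 'x': 1.443, 'y': -0.182, 'z': 0.031, 'jaw_now': -20.028, 'spin': -1.148}
```

```bash
python3 -m handwheel '[{"x":0.05,"y":0,"z":0,"spin":-0.1,"grip":1},{"x":0.17,"y":-0.02,"z":0,"spin":-0.2,"grip":1},{"x":0.29,"y":-0.04,"z":0,"spin":-0.3,"grip":1},{"x":0.41,"y":-0.05,"z":0,"spin":-0.4,"grip":1},{"x":0.53,"y":-0.07,"z":0,"spin":-0.5,"grip":1},{"x":0.65,"y":-0.08,"z":0,"spin":-0.6,"grip":1},{"x":0.77,"y":-0.1,"z":0,"spin":-0.7,"grip":1},{"x":0.89,"y":-0.12,"z":0,"spin":-0.8,"grip":1},{"x":1,"y":-0.13,"z":0,"spin":-0.9,"grip":1},{"x":1,"y":-0.13,"z":0,"spin":-1,"grip":1}]' 80
python3 - <<'E'
from h import *
plan(.5423,.143,.285,12.86)
E
```

```text
clock: 8.28
tool_pos: [0.5135, 0.0248, 0.2963]
tcp_rot: [-0.0, 0.645, 0.764, 0.006]
contact_force: [-0.6, 1.8, -3.1]
opening: 0.0533
{'t': 8.28, 'x': 0.372, 'y': 0.16, 'z': 0.042, 'jaw_now': 9.643, 'spin': -0.112}
```

```bash
python3 -m handwheel '[{"x":0.13,"y":0.06,"z":0,"spin":-0.11,"grip":1},{"x":0.26,"y":0.12,"z":0,"spin":-0.11,"grip":1},{"x":0.37,"y":0.16,"z":0,"spin":-0.11,"grip":1},{"x":0.37,"y":0.16,"z":0.1,"spin":-0.11,"grip":1},{"x":0.37,"y":0.16,"z":0.23,"spin":-0.11,"grip":1},{"x":0.37,"y":0.16,"z":0.36,"spin":-0.11,"grip":1},{"x":0.37,"y":0.16,"z":0.49,"spin":-0.11,"grip":1},{"x":0.37,"y":0.16,"z":0.6,"spin":-0.11,"grip":1},{"x":0.37,"y":0.16,"z":0.69,"spin":-0.11,"grip":1},{"x":0.37,"y":0.16,"z":0.69,"spin":-0.11,"grip":1}]' 80
python3 - <<'E'
from h import *
from plant import cams,telemetry
import cv2
plan(.5566,.0788,.09,12.86)
cv2.imwrite("pics/w10.png",cams.get_image("wrist"))
a=cams.get_image("scene")[180:290,240:380]
cv2.imwrite("pics/s10.png",cv2.resize(a,None,fx=5,fy=5,interpolation=cv2.INTER_CUBIC))
E
```

```text
clock: 9.12
tool_pos: [0.5396, 0.13, 0.0828]
tcp_rot: [-0.003, 0.63, 0.776, -0.003]
contact_force: [-0.8, 0.6, -1.7]
opening: 0.0529
{'t': 9.12, 'x': -0.179, 'y': 0.02, 'z': -0.024, 'jaw_now': 11.831, 'spin': -0.036}
```

View pics/s10.png

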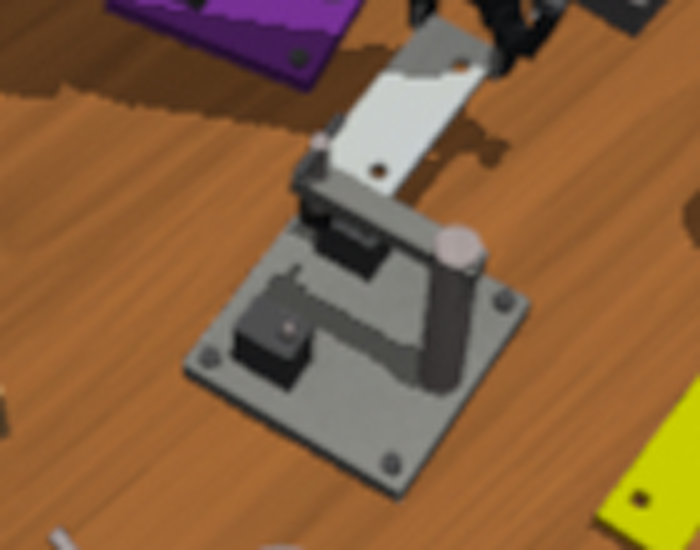

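```bash
python3 -m handwheel '[{"x":0,"y":0.02,"z":-0.025,"spin":-0.04,"grip":1},{"x":-0.06,"y":0.02,"z":-0.025,"spin":-0.04,"grip":1},{"x":-0.12,"y":0.02,"z":-0.025,"spin":-0.04,"grip":1},{"x":-0.18,"y":0.02,"z":-0.025,"spin":-0.04,"grip":1},{"x":-0.18,"y":0.02,"z":-0.025,"spin":-0.04,"grip":1}]' 80
python3 - <<'E'
from h import *
from plant import cams,telemetry
import cv2
plan(.5566,.0788,.09,12.86)
a=cams.get_image("scene")[180:290,240:380]
cv2.imwrite("pics/s11.png",cv2.resize(a,None,fx=5,fy=5,interpolation=cv2.INTER_CUBIC))
E
```

```text
clock: 9.63
tool_pos: [0.5625, 0.0733, 0.0979]
tcp_rot: [0.004, 0.626, 0.78, 0.001]
contact_force: [0.8, -1.0, -2.8]
opening: 0.0529
{'t': 9.63, 'x': 0.022, 'y': -0.015, 'z': 0.026, 'jaw_now': 12.505, 'spin': -0.012}
```

View pics/s11.png

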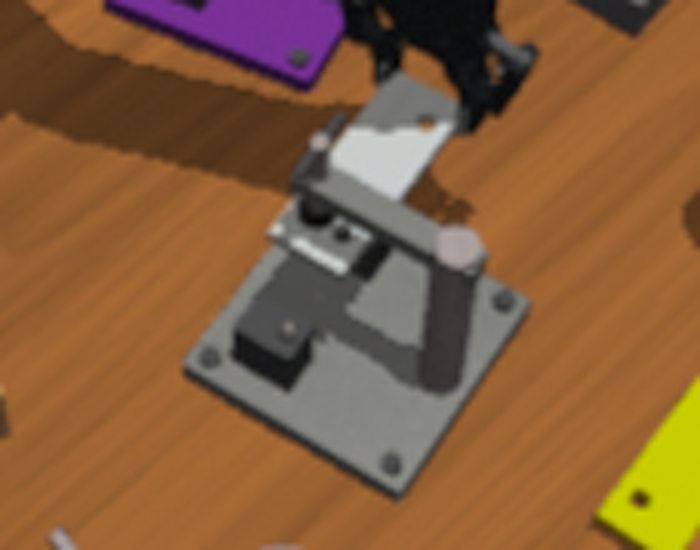

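```bash
python3 -m handwheel '[{"x":0.01,"y":-0.01,"z":-0.04,"spin":0,"grip":1},{"x":0.02,"y":-0.01,"z":-0.08,"spin":0,"grip":1},{"x":0.02,"y":-0.01,"z":-0.12,"spin":0,"grip":1},{"x":0.02,"y":-0.01,"z":-0.15,"spin":0,"grip":1},{"x":0.01,"y":-0.01,"z":-0.19,"spin":0,"grip":1},{"x":0,"y":-0.01,"z":-0.22,"spin":0,"grip":1},{"x":-0.02,"y":-0.01,"z":-0.25,"spin":0,"grip":1},{"x":-0.02,"y":-0.01,"z":-0.25,"spin":0,"grip":1}]' 20
python3 - <<'E'
from h import *
from plant import cams,telemetry
import cv2
s=telemetry.state();print(s['opening'],s['contact_force'],s['torque'])
plan(.5566,.0788,.09,12.86)
cv2.imwrite("pics/w12.png",cams.get_image("wrist"))
a=cams.get_image("scene")[170:280,240:380]
cv2.imwrite("pics/s12.png",cv2.resize(a,None,fx=5,fy=5,interpolation=cv2.INTER_CUBIC))
E
```

```text
clock: 10.35
tool_pos: [0.5574, 0.0741, 0.1721]
tcp_rot: [-0.0, 0.623, 0.782, 0.002]
contact_force: [-1.6, 5.1, -5.4]
opening: 0.0525
0.05248986168424145 [-1.58361161  5.10642062 -5.38768296] [ 1.82276278  0.50405706 -0.04073576]
{'t': 10.35, 'x': 0.015, 'y': 0.0, 'z': 0.274, 'jaw_now': 12.903, 'spin': 0.001}
```

View pics/s12.png

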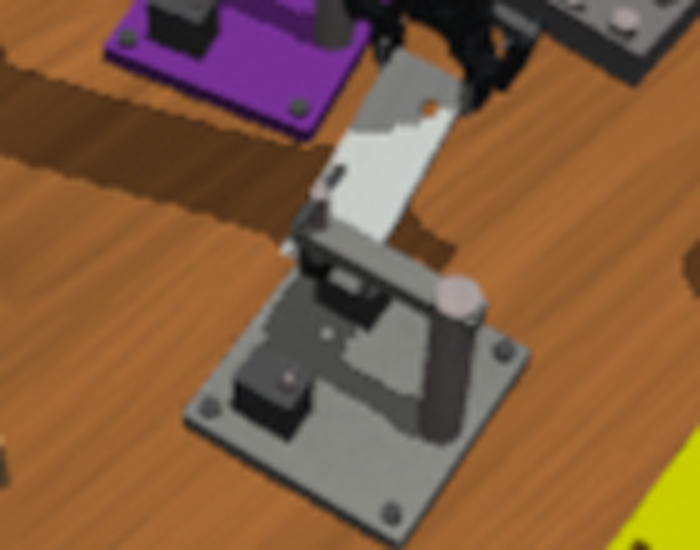

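View pics/w12.png

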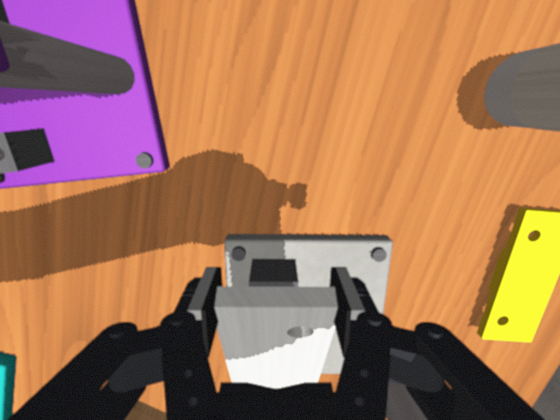

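```bash
python3 -m handwheel '[{"x":-0.01,"y":0,"z":-0.03,"spin":0,"grip":1},{"x":-0.03,"y":0,"z":-0.06,"spin":0,"grip":1},{"x":-0.05,"y":0,"z":-0.09,"spin":0,"grip":1},{"x":-0.08,"y":0,"z":-0.12,"spin":0,"grip":1},{"x":-0.11,"y":0,"z":-0.14,"spin":0,"grip":1},{"x":-0.11,"y":0,"z":-0.14,"spin":0,"grip":1}]' 20
python3 - <<'E'
from h import *
from plant import cams,telemetry
import cv2
s=telemetry.state();print(s['opening'],s['contact_force'],s['torque'])
plan(.5566,.0788,.09,12.86)
cv2.imwrite("pics/w13.png",cams.get_image("wrist"))
a=cams.get_image("scene")[150:260,240:380]
cv2.imwrite("pics/s13.png",cv2.resize(a,None,fx=5,fy=5,interpolation=cv2.INTER_CUBIC))
E
```

```text
clock: 10.95
tool_pos: [0.5662, 0.0378, 0.2141]
tcp_rot: [0.002, 0.625, 0.781, 0.001]
contact_force: [-0.1, 4.1, -6.2]
opening: 0.0528
0.052790098856734156 [-0.0549191   4.0839427  -6.18161365] [ 1.53078155 -0.04020317  0.08357593]
{'t': 10.95, 'x': 0.141, 'y': -0.003, 'z': 0.413, 'jaw_now': 12.707, 'spin': -0.005}
```

View pics/s13.png

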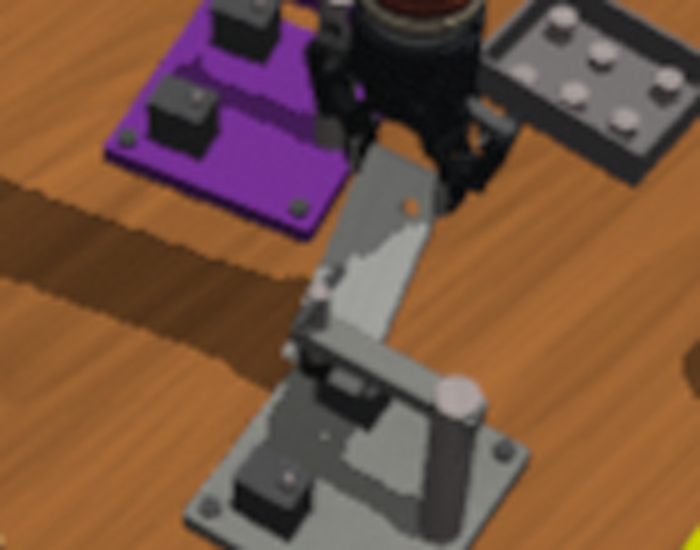

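View pics/w13.png

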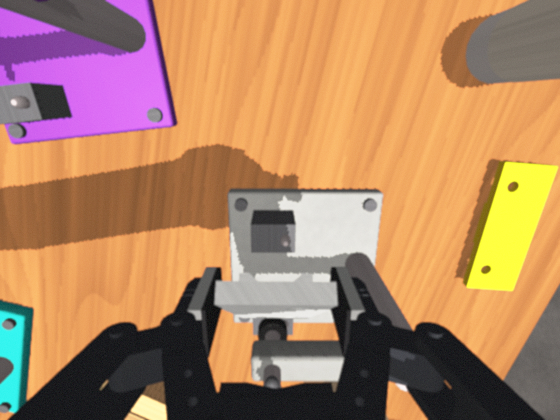

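```bash
python3 -m handwheel '[{"x":-0.02,"y":0,"z":-0.02,"spin":0,"grip":1},{"x":-0.05,"y":0,"z":-0.045,"spin":0,"grip":1},{"x":-0.05,"y":0,"z":-0.045,"spin":0,"grip":1},{"x":0.05,"y":0,"z":-0.045,"spin":0,"grip":1},{"x":0.17,"y":0,"z":-0.045,"spin":0,"grip":1},{"x":0.3,"y":0,"z":-0.1,"spin":0,"grip":1},{"x":0.3,"y":0,"z":-0.23,"spin":0,"grip":1},{"x":0.3,"y":0,"z":-0.36,"spin":0,"grip":1},{"x":0.3,"y":0,"z":-0.48,"spin":0,"grip":1},{"x":0.3,"y":0,"z":-0.48,"spin":0,"grip":1}]' 20
python3 - <<'E'
from h import *
from plant import cams,telemetry
import cv2
s=telemetry.state();print(s['opening'],s['contact_force'],s['torque'])
plan(.4434,-.285,.39,-20.2)
cv2.imwrite("pics/w14.png",cams.get_image("wrist"))
a=cams.get_image("scene")[60:260,180:440]
cv2.imwrite("pics/s14.png",cv2.resize(a,None,fx=3,fy=3,interpolation=cv2.INTER_CUBIC))
E
```

```text
clock: 11.88
tool_pos: [0.5488, 0.1266, 0.3652]
tcp_rot: [0.008, 0.624, 0.781, 0.006]
contact_force: [0.6, 1.2, -1.5]
opening: 0.0528
0.052753070578782896 [ 0.57878543  1.24257654 -1.49427472] [ 0.2161923  -0.13690187 -0.05891738]
{'t': 11.88, 'x': -1.261, 'y': -0.644, 'z': -0.089, 'jaw_now': 12.768, 'spin': 1.151}
```

View pics/s14.png

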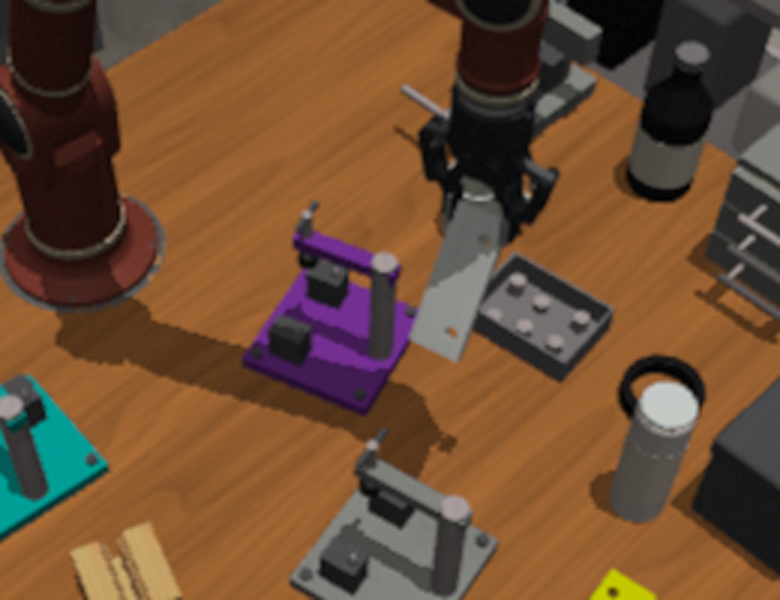

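View pics/w14.png

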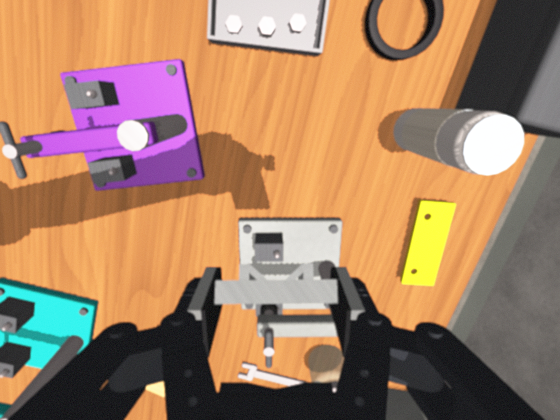

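```bash
python3 - <<'E'
from h import *
plan(.468,-.2165,.36,-20.2)
E
python3 -m handwheel '[{"x":-0.05,"y":-0.03,"z":0,"spin":0.1,"grip":1},{"x":-0.15,"y":-0.09,"z":0,"spin":0.2,"grip":1},{"x":-0.25,"y":-0.14,"z":0,"spin":0.3,"grip":1},{"x":-0.35,"y":-0.19,"z":0,"spin":0.4,"grip":1},{"x":-0.45,"y":-0.24,"z":0,"spin":0.5,"grip":1},{"x":-0.55,"y":-0.3,"z":0,"spin":0.6,"grip":1},{"x":-0.65,"y":-0.34,"z":0,"spin":0.7,"grip":1},{"x":-0.75,"y":-0.39,"z":0,"spin":0.8,"grip":1},{"x":-0.85,"y":-0.44,"z":0,"spin":0.9,"grip":1},{"x":-0.95,"y":-0.47,"z":0,"spin":1,"grip":1}]' 60
python3 - <<'E'
from h import *
plan(.468,-.2165,.30,-20.2)
E
```

```text
{'t': 11.98, 'x': -1.054, 'y': -0.504, 'z': -0.004, 'jaw_now': 12.757, 'spin': 1.15}
clock: 12.82
tool_pos: [0.4671, -0.1856, 0.3542]
tcp_rot: [-0.001, 0.799, 0.601, -0.003]
contact_force: [0.1, 0.6, -3.0]
opening: 0.0527
{'t': 12.82, 'x': -0.098, 'y': 0.032, 'z': 0.181, 'jaw_now': -16.066, 'spin': 0.144}
```

```bash
python3 -m handwheel '[{"x":-0.05,"y":0.02,"z":0.06,"spin":0.14,"grip":1},{"x":-0.1,"y":0.03,"z":0.12,"spin":0.14,"grip":1},{"x":-0.1,"y":0.03,"z":0.18,"spin":0.14,"grip":1},{"x":-0.1,"y":0.03,"z":0.18,"spin":0.14,"grip":1},{"x":-0.1,"y":0.03,"z":0.18,"spin":0.14,"grip":1}]' 60
python3 - <<'E'
from h import *
from plant import cams,telemetry
import cv2,pickle
plan(.468,-.2165,.30,-20.2)
pickle.dump(cams.camera_params("wrist"),open("w15.pkl","wb"))
cv2.imwrite("pics/w15.png",cams.get_image("wrist"))
a=cams.get_image("scene")[130:290,150:350]
cv2.imwrite("pics/s15.png",cv2.resize(a,None,fx=4,fy=3.75 if 0 else 3.7,interpolation=cv2.INTER_CUBIC))
E
```

```text
clock: 13.23
tool_pos: [0.4692, -0.2137, 0.3]
tcp_rot: [-0.002, 0.818, 0.575, -0.002]
contact_force: [0.5, -0.0, -1.7]
opening: 0.0531
{'t': 13.23, 'x': -0.01, 'y': -0.001, 'z': -0.0, 'jaw_now': -19.81, 'spin': 0.014}
```

View pics/s15.png

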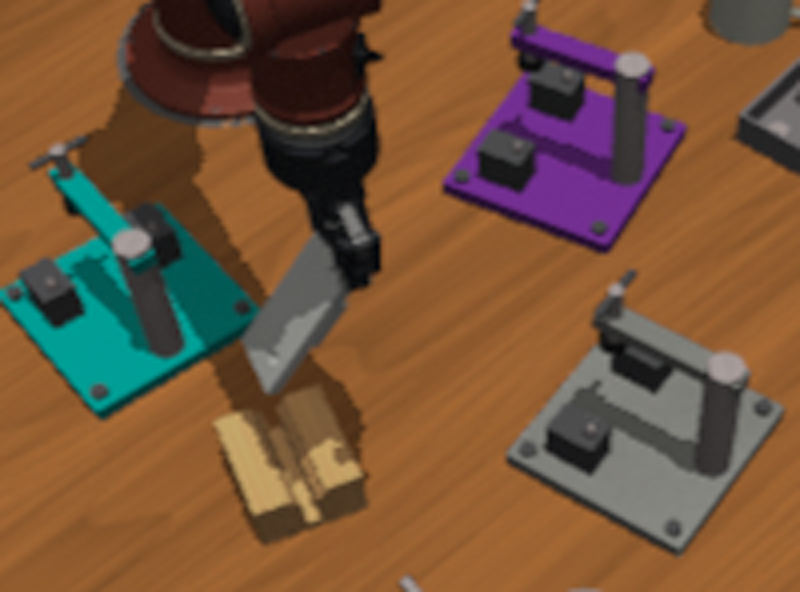

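View pics/w15.png

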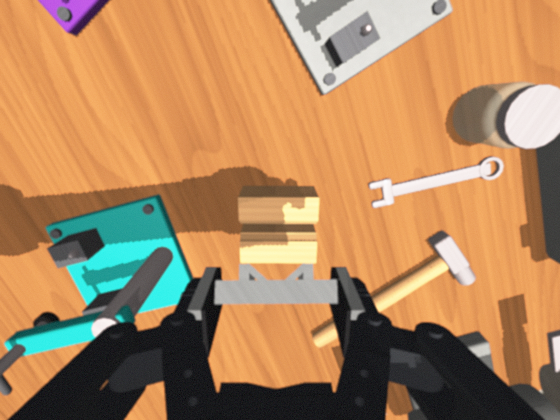

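Run:
```python
import cv2
t=cv2.imread("pics/w15.png")
cv2.imwrite("pics/w15c.png",cv2.resize(t[180:310,200:360],None,fx=4.5,fy=4.5,interpolation=cv2.INTER_CUBIC))
```

```text
(no output)
```

View pics/w15c.png

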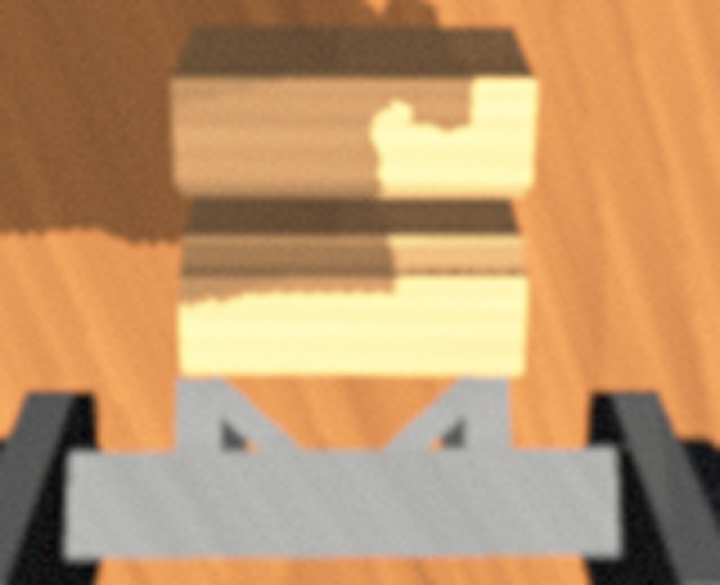

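Run:
```python
from h import *; import pickle
from plant import telemetry,cams
from scipy.optimize import least_squares
c=pickle.load(open("w15.pkl","rb"))
P=[((-50,45,60),(172,77)),((50,45,60),(537,78)),((-50,-45,60),(182,375)),((50,-45,60),(525,375)),((-50,14,60),(177,195)),((50,14,60),(533,195)),((-50,-14,60),(180,277)),((50,-14,60),(525,275))]
uv=np.array([(a/4.5+200,b/4.5+180) for _,(a,b) in P]);A=np.array([p for p,_ in P])/1e3
f=lambda p:(proj(np.array([p[0],p[1],0])+A@rz(p[2]).T,c)-uv).ravel()
r=least_squares(f,[.443,-.285,-.35]);print(r.x,np.degrees(r.x[2]),np.round(r.fun.reshape(-1,2),1).tolist())
np.save("S.npy",r.x)
# plate A end edge corners -> tilt: end face top edge row 556 , lower edge 450
s=telemetry.state();M=Rq(s['tcp_rot']);g=s['tool_pos']-.020*M[:,2];X=M[:,0];Z=np.array([0,0,1.])
Y=M[:,1]
sc=cams.camera_params("scene")
for th in (45,52,60,68):
    t=np.radians(th); d=-np.cos(t)*X-np.sin(t)*Z; n=np.cos(t)*Z-np.sin(t)*X  # d to B, n plain-face normal
    print(th,'B corners scene crop',[( (proj(g+.147*d+w*.028*Y+.005*n,sc)[0]-[150,130])*[4,3.7]).round().tolist() for w in(-1,1)],'A end wrist crop', [((proj(g-.003*d+.028*Y+k*.005*n,c)[0]-[200,180])*4.5).round().tolist() for k in(-1,1)])
```

```text
[ 0.44704259 -0.28171822 -0.34433315] -19.728836024678415 [[-0.1, 1.0], [-0.1, 0.8], [0.4, 0.0], [-0.3, 0.2], [-0.2, -1.7], [-0.2, -1.6], [-0.1, 0.4], [0.7, 0.9]]
45 B corners scene crop [[199.0, 337.0], [223.0, 393.0]] A end wrist crop [[648.0, 510.0], [657.0, 618.0]]
52 B corners scene crop [[218.0, 339.0], [243.0, 395.0]] A end wrist crop [[649.0, 513.0], [656.0, 623.0]]
60 B corners scene crop [[242.0, 340.0], [267.0, 395.0]] A end wrist crop [[651.0, 518.0], [655.0, 627.0]]
68 B corners scene crop [[267.0, 339.0], [292.0, 393.0]] A end wrist crop [[652.0, 523.0], [654.0, 630.0]]
```

Run:
```python
from h import *; import pickle
c=pickle.load(open("w4.pkl","rb"));print(c['position'],Rq(c['orientation'])[:,2])
F=np.load("F.npy")
for a in [(-28,75,10),(28,75,10),(12,50,10),(-50,85,-45),(120,85,-45)]:
    print(a,proj(np.array([F[0],F[1],.065])+rz(F[2])@np.array(a)/1e3,c).round(1))
```

```text
[0.55133303 0.10100954 0.19231211] [-0.07391109  0.31701336  0.94553672]
(-28, 75, 10) [[209.2 304.9]]
(28, 75, 10) [[340.6 305.4]]
(12, 50, 10) [[301.2 352.5]]
(-50, 85, -45) [[188.4 233.4]]
(120, 85, -45) [[482.4 234.6]]
```

Run:
```python
from h import *; import pickle,cv2
from plant import telemetry,cams
from scipy.optimize import least_squares
c=pickle.load(open("w15.pkl","rb"))
s=telemetry.state();M=Rq(s['tcp_rot']);X=M[:,0];Y=M[:,1];Z=np.array([0,0,1.])
# plate local: a = distance from centre toward A, n = plain-face normal (up originally), w along Y
P=[(-28,75,-5,(65,450)),(28,75,-5,(620,450)),(-28,75,5,(65,556)),(28,75,5,(620,556)),(-22,25,-17,(175,378)),(22,25,-17,(510,378))]
uv=np.array([(p[3][0]/4.5+200,p[3][1]/4.5+180) for p in P])
def pts(p,L):
    th,gx,gz,gy=p; d=np.cos(th)*X+np.sin(th)*Z; n=np.cos(th)*Z-np.sin(th)*X
    ctr=s['tool_pos']+gx*X+gy*Y+gz*Z
    return np.array([ctr+ (a*d+w*Y+k*n)/1e3 for w,a,k in L])
L=[p[:3] for p in P]
f=lambda p:(proj(pts(p,L),c)-uv).ravel()
r=least_squares(f,[1.0,-.036,-.04,0]);p=r.x;print(np.degrees(p[0]),p,np.round(r.fun.reshape(-1,2),1).tolist())
sc=cams.camera_params("scene")
print((proj(pts(p,[(-28,-75,5),(28,-75,5),(-28,-75,-5),(28,-75,-5)]),sc)-[150,130])*[4,3.7])
print("B tip rel TCP: x",p[1]-.075*np.cos(p[0]),"z",p[2]-.075*np.sin(p[0]), "A end x,z",p[1]+.075*np.cos(p[0]),p[2]+.075*np.sin(p[0]))
```

```text
56.821131827272154 [ 0.99171584 -0.03782127 -0.04921137 -0.00154005] [[0.1, 0.3], [-0.3, 0.5], [-1.0, -0.5], [0.7, -0.2], [1.8, -0.1], [-1.1, 0.0]]
[[235.65527897 343.77609102]
 [260.37964147 398.51811348]
 [247.3682469  343.74536548]
 [272.22439613 398.2241235 ]]
B tip rel TCP: x -0.07886535962290564 z -0.11198383387044586 A end x,z 0.003222826008272832 0.013561097448111105
```

Run:
```python
from h import *
S=np.load("S.npy"); print(S)
p=S[:2]+.079*np.array([np.cos(S[2]+np.pi/2),np.sin(S[2]+np.pi/2)])
plan(p[0],p[1],.19,np.degrees(S[2]))
```

```text
[ 0.44704259 -0.28171822 -0.34433315]
{'t': 13.33, 'x': 0.021, 'y': 0.001, 'z': 0.374, 'jaw_now': -19.707, 'spin': 0.001}
```

```bash
python3 -m handwheel '[{"x":0.02,"y":0,"z":0.1,"spin":0,"grip":1},{"x":0.02,"y":0,"z":0.2,"spin":0,"grip":1},{"x":0.02,"y":0,"z":0.3,"spin":0,"grip":1},{"x":0.02,"y":0,"z":0.37,"spin":0,"grip":1},{"x":0.02,"y":0,"z":0.37,"spin":0,"grip":1},{"x":0.02,"y":0,"z":0.37,"spin":0,"grip":1}]' 60
python3 - <<'E'
from h import *
from plant import cams,telemetry
import cv2,pickle
S=np.load("S.npy")
p=S[:2]+.079*np.array([np.cos(S[2]+np.pi/2),np.sin(S[2]+np.pi/2)])
plan(p[0],p[1],.167,np.degrees(S[2]))
cv2.imwrite("pics/w16.png",cams.get_image("wrist"))
a=cams.get_image("scene")[190:290,160:290]
cv2.imwrite("pics/s16.png",cv2.resize(a,None,fx=6,fy=6,interpolation=cv2.INTER_CUBIC))
a=cams.get_image("top")[190:270,320:400]
cv2.imwrite("pics/t16.png",cv2.resize(a,None,fx=6,fy=6,interpolation=cv2.INTER_CUBIC))
E
```

```text
clock: 13.83
tool_pos: [0.4736, -0.2073, 0.1914]
tcp_rot: [0.0, 0.818, 0.576, -0.0]
contact_force: [1.3, -0.0, -2.0]
opening: 0.0524
{'t': 13.83, 'x': 0.0, 'y': 0.0, 'z': 0.081, 'jaw_now': -19.696, 'spin': 0.001}
```

View pics/s16.png

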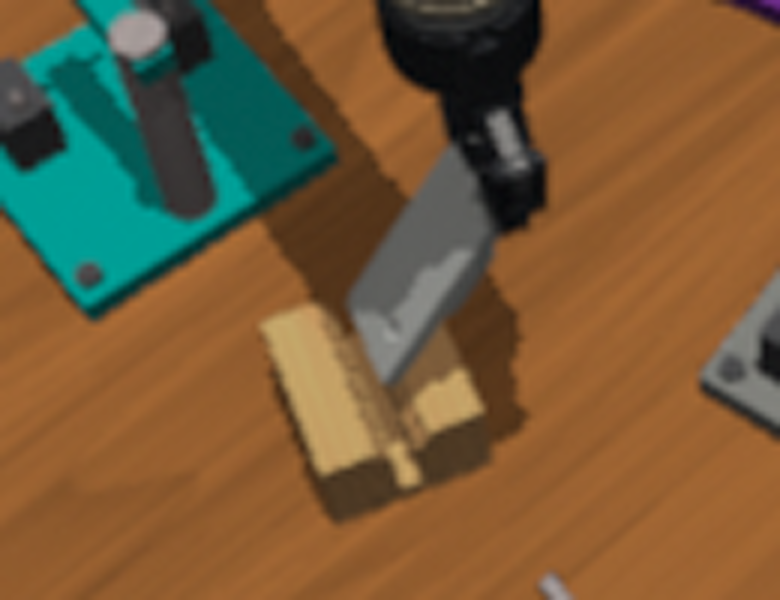

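View pics/w16.png

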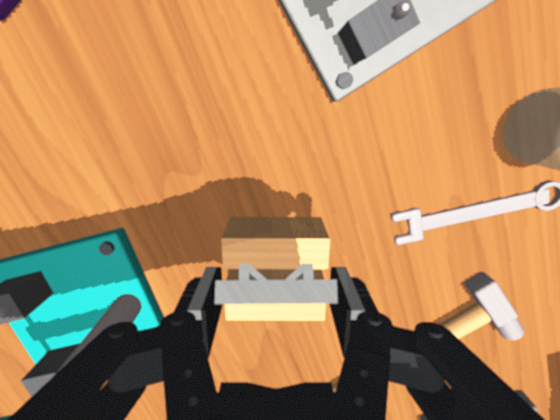

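```bash
python3 -m handwheel '[{"x":0,"y":0,"z":0.04,"spin":0,"grip":1},{"x":0,"y":0,"z":0.07,"spin":0,"grip":1},{"x":0,"y":0,"z":0.08,"spin":0,"grip":1},{"x":0,"y":0,"z":0.08,"spin":0,"grip":1}]' 60
python3 - <<'E'
from h import *
from plant import cams,telemetry
import cv2,pickle
s=telemetry.state();print(s['contact_force'],s['torque'])
cv2.imwrite("pics/w17.png",cams.get_image("wrist"))
a=cams.get_image("scene")[190:290,160:290]
cv2.imwrite("pics/s17.png",cv2.resize(a,None,fx=6,fy=6,interpolation=cv2.INTER_CUBIC))
E
```

```text
clock: 14.32
tool_pos: [0.4728, -0.2076, 0.1666]
tcp_rot: [-0.0, 0.818, 0.575, -0.0]
contact_force: [0.4, 0.0, -2.5]
opening: 0.0525
[ 0.39566748  0.01760116 -2.54180372] [ 0.10947056  0.00196862 -0.00309126]
```

View pics/s17.png

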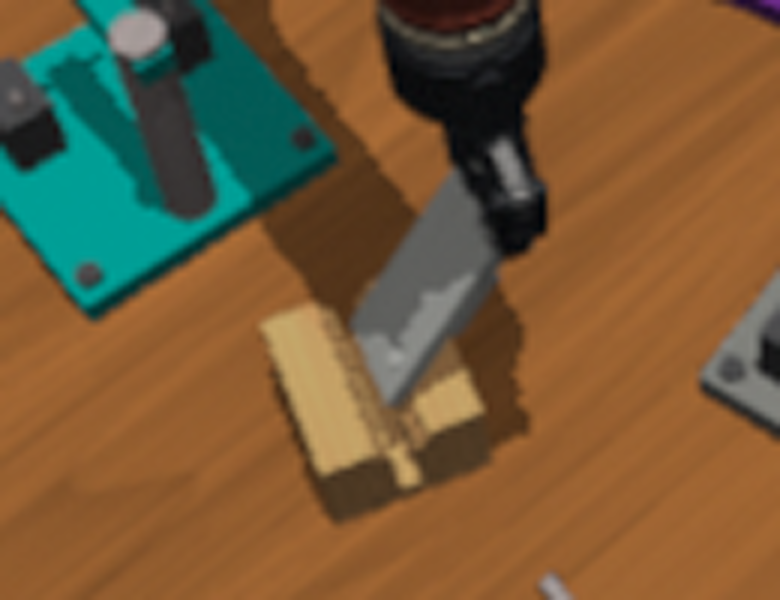

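```bash
python3 -m handwheel '[{"x":-0.02,"y":0,"z":0.005,"spin":0,"grip":1},{"x":-0.04,"y":0,"z":-0.012,"spin":0,"grip":1},{"x":-0.06,"y":0,"z":-0.02,"spin":0,"grip":1},{"x":-0.08,"y":0,"z":-0.027,"spin":0,"grip":1},{"x":-0.1,"y":0,"z":-0.035,"spin":0,"grip":1},{"x":-0.12,"y":0,"z":-0.043,"spin":0,"grip":1},{"x":-0.12,"y":0,"z":-0.043,"spin":0,"grip":1}]' 30
python3 - <<'E'
from h import *
from plant import cams,telemetry
import cv2,pickle
s=telemetry.state();print(s['contact_force'],s['torque'])
cv2.imwrite("pics/w18.png",cams.get_image("wrist"))
a=cams.get_image("scene")[190:290,160:290]
cv2.imwrite("pics/s18.png",cv2.resize(a,None,fx=6,fy=6,interpolation=cv2.INTER_CUBIC))
E
```

```text
clock: 15.0
tool_pos: [0.4604, -0.2438, 0.1803]
tcp_rot: [0.001, 0.819, 0.574, -0.0]
contact_force: [-0.9, -0.7, -1.8]
opening: 0.0527
[-0.93137518 -0.724328   -1.81573766] [ 0.08599416  0.00787466 -0.00651455]
```

View pics/s18.png

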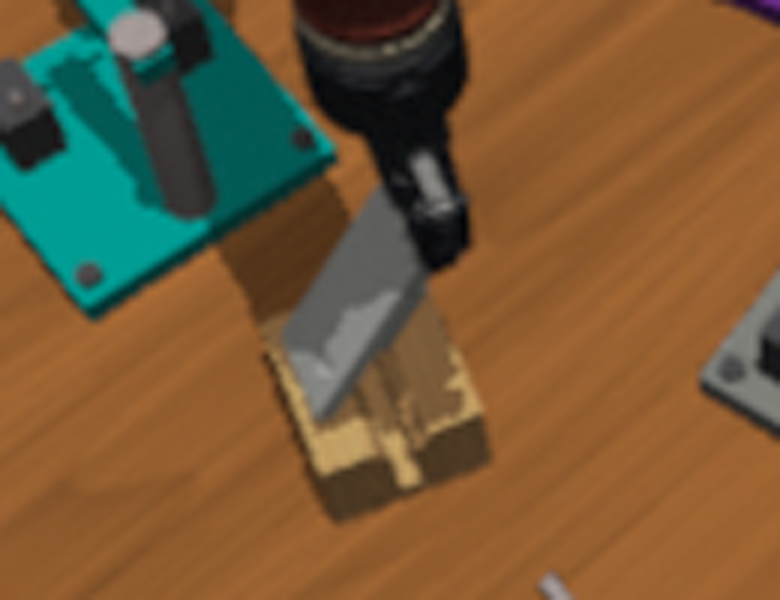

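View pics/w18.png

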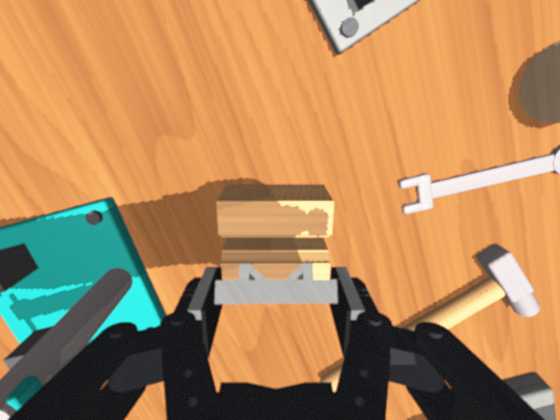

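```bash
python3 -m handwheel '[{"x":0.03,"y":0,"z":-0.02,"spin":0,"grip":1},{"x":0.08,"y":0,"z":-0.02,"spin":0,"grip":1},{"x":0.12,"y":0,"z":-0.01,"spin":0,"grip":1},{"x":0.12,"y":0,"z":0.03,"spin":0,"grip":1},{"x":0.12,"y":0,"z":0.05,"spin":0,"grip":1},{"x":0.12,"y":0,"z":0.06,"spin":0,"grip":1},{"x":0.12,"y":0,"z":0.06,"spin":0,"grip":1}]' 60
python3 - <<'E'
from h import *
from plant import cams,telemetry
import cv2,pickle
s=telemetry.state();print(s['contact_force'],s['torque'])
cv2.imwrite("pics/w19.png",cams.get_image("wrist"))
a=cams.get_image("scene")[190:290,160:290]
cv2.imwrite("pics/s19.png",cv2.resize(a,None,fx=6,fy=6,interpolation=cv2.INTER_CUBIC))
E
```

```text
clock: 15.68
tool_pos: [0.4726, -0.2073, 0.1611]
tcp_rot: [-0.001, 0.818, 0.575, -0.001]
contact_force: [0.4, 0.1, -3.1]
opening: 0.053
[ 0.37001052  0.10271411 -3.09273893] [ 0.09246961 -0.03554771 -0.00306347]
```

View pics/s19.png

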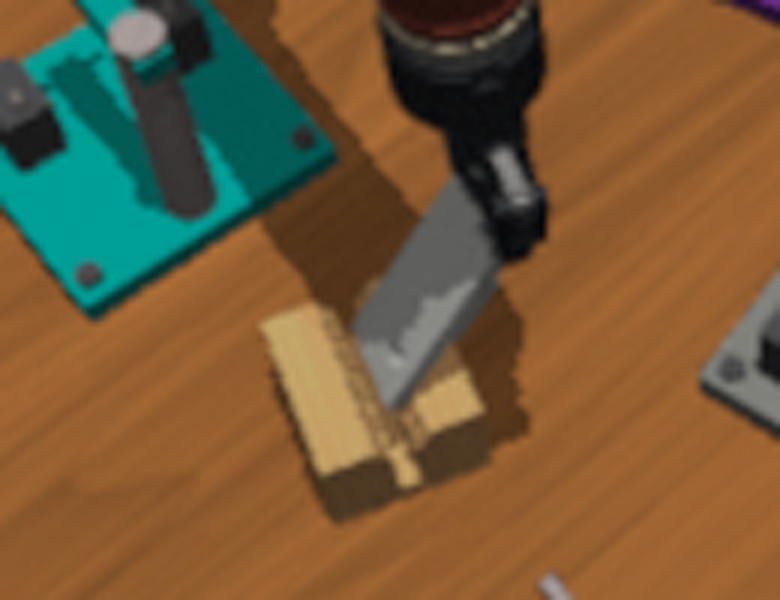

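```bash
python3 -m handwheel '[{"x":0,"y":0,"z":0.01,"spin":0,"grip":1},{"x":0,"y":0,"z":0.02,"spin":0,"grip":1},{"x":0,"y":0,"z":0.02,"spin":0,"grip":1}]' 60;  python3 -m handwheel '[{"x":0,"y":0,"z":0.01,"spin":0,"grip":1},{"x":0,"y":0,"z":0.02,"spin":0,"grip":1},{"x":0,"y":0,"z":0.02,"spin":0,"grip":1}]' 60
python3 - <<'E'
from h import *
from plant import cams,telemetry
import cv2,pickle
s=telemetry.state();print(s['contact_force'],s['torque'])
pickle.dump(cams.camera_params("wrist"),open("w20.pkl","wb"))
cv2.imwrite("pics/w20.png",cams.get_image("wrist"))
a=cams.get_image("scene")[190:290,160:290]
cv2.imwrite("pics/s20.png",cv2.resize(a,None,fx=6,fy=6,interpolation=cv2.INTER_CUBIC))
E
```

```text
clock: 16.03
tool_pos: [0.4728, -0.2079, 0.1554]
tcp_rot: [-0.0, 0.818, 0.575, -0.0]
contact_force: [0.5, -0.3, -3.9]
opening: 0.053
clock: 16.28
tool_pos: [0.4731, -0.2088, 0.1496]
tcp_rot: [0.001, 0.818, 0.575, -0.0]
contact_force: [-0.9, -2.5, -1.5]
opening: 0.0532
[-0.89822165 -2.4881028  -1.45661487] [-0.74498352  0.0646828  -0.07368357]
```

View pics/s20.png

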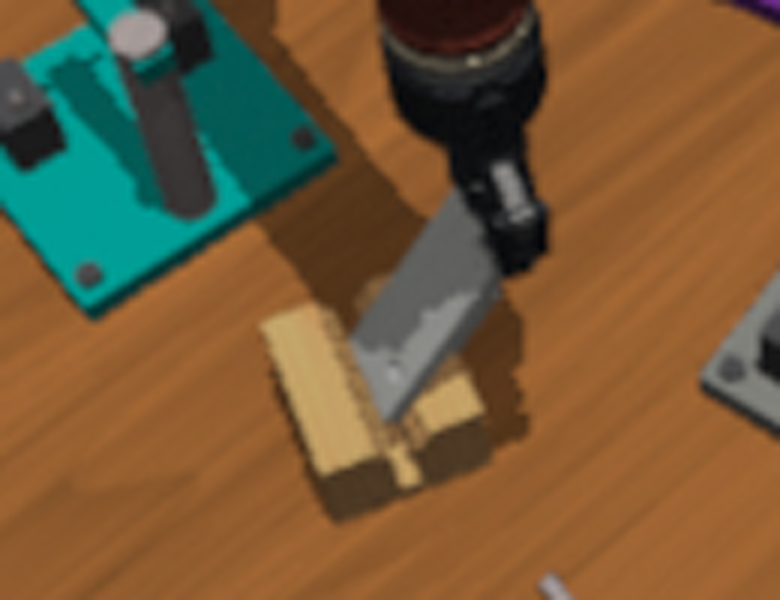

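View pics/w20.png

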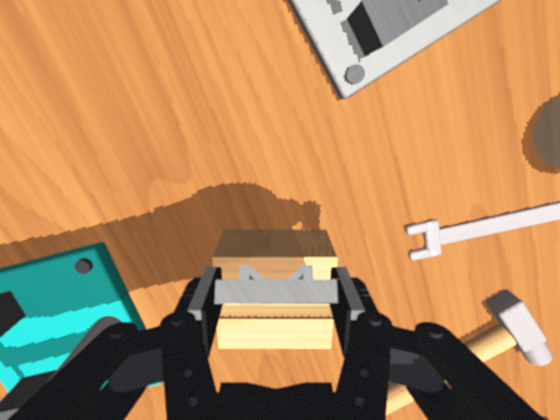

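```bash
python3 -m handwheel '[{"x":-0.02,"y":0,"z":-0.01,"spin":0,"grip":1},{"x":-0.04,"y":0,"z":-0.02,"spin":0,"grip":1},{"x":-0.06,"y":0,"z":-0.028,"spin":0,"grip":1},{"x":-0.08,"y":0,"z":-0.036,"spin":0,"grip":1},{"x":-0.1,"y":0,"z":-0.045,"spin":0,"grip":1},{"x":-0.12,"y":0,"z":-0.052,"spin":0,"grip":1},{"x":-0.12,"y":0,"z":-0.052,"spin":0,"grip":1}]' 30
python3 - <<'E'
from h import *
from plant import cams,telemetry
import cv2,pickle
s=telemetry.state();print(s['contact_force'],s['torque'])
cv2.imwrite("pics/w21.png",cams.get_image("wrist"))
a=cams.get_image("scene")[190:290,160:290]
cv2.imwrite("pics/s21.png",cv2.resize(a,None,fx=6,fy=6,interpolation=cv2.INTER_CUBIC))
E
```

```text
clock: 16.97
tool_pos: [0.4632, -0.2372, 0.1668]
tcp_rot: [-0.002, 0.818, 0.576, 0.004]
contact_force: [1.8, 7.4, 2.7]
opening: 0.0528
[1.82170103 7.38022825 2.72391884] [ 2.44511005 -0.62508591  0.0869655 ]
```

View pics/s21.png

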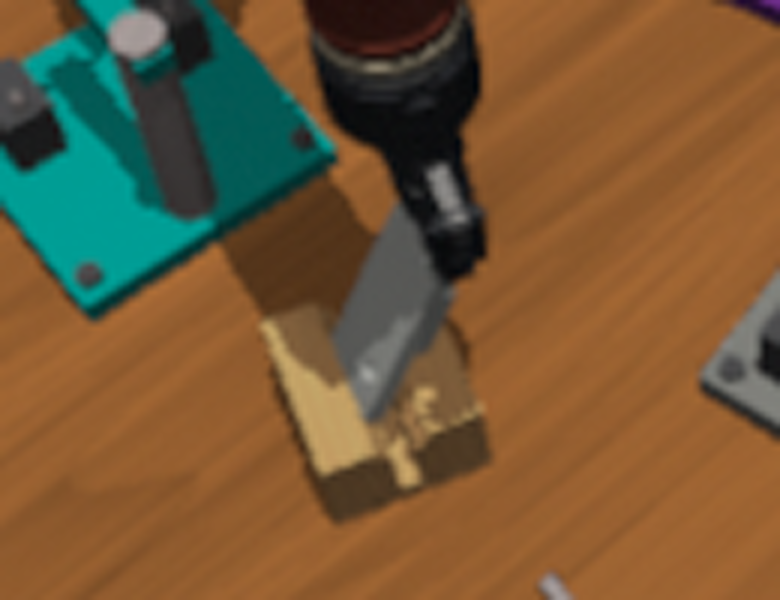

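View pics/w21.png

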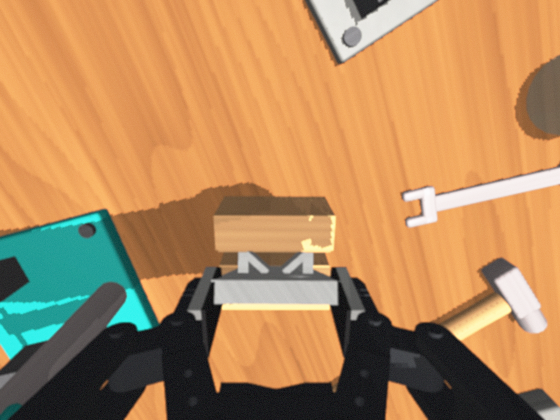

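```bash
python3 -m handwheel '[{"x":0,"y":0,"z":0.02,"spin":0,"grip":1},{"x":0,"y":0,"z":0.04,"spin":0,"grip":1},{"x":-0.02,"y":0,"z":0.04,"spin":0,"grip":1},{"x":-0.04,"y":0,"z":0.04,"spin":0,"grip":1},{"x":-0.04,"y":0,"z":0.04,"spin":0,"grip":1}]' 30
python3 - <<'E'
from h import *
from plant import cams,telemetry
import cv2,pickle
s=telemetry.state();print(s['contact_force'],s['torque'])
cv2.imwrite("pics/w22.png",cams.get_image("wrist"))
a=cams.get_image("scene")[190:290,160:290]
cv2.imwrite("pics/s22.png",cv2.resize(a,None,fx=6,fy=6,interpolation=cv2.INTER_CUBIC))
E
```

```text
clock: 17.48
tool_pos: [0.4656, -0.2355, 0.1625]
tcp_rot: [-0.004, 0.816, 0.578, 0.012]
contact_force: [-1.8, 31.4, 48.0]
opening: 0.0526
[-1.80219995 31.43607292 48.0043361 ] [ 7.82047969  1.25180908 -0.54228557]
```

View pics/s22.png

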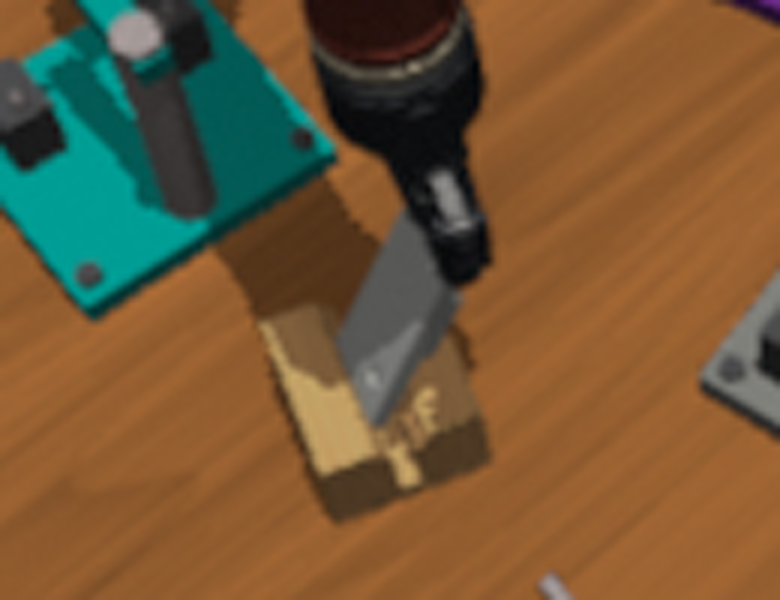

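View pics/w22.png

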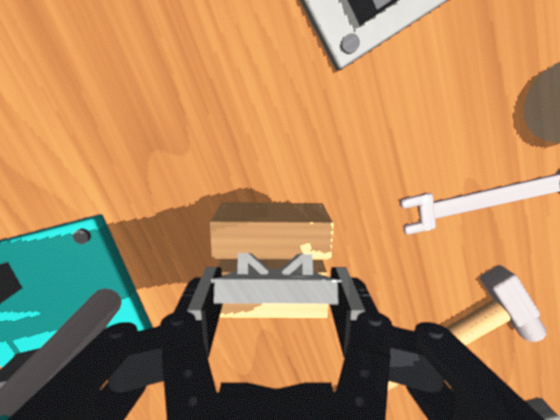

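```bash
python3 -m handwheel '[{"x":0.02,"y":0,"z":-0.03,"spin":0,"grip":1},{"x":0.02,"y":0,"z":-0.03,"spin":0,"grip":1}]' 30
python3 - <<'E'
from h import *
from plant import cams,telemetry
import cv2,pickle
s=telemetry.state();print(s['contact_force'],s['torque'])
pickle.dump((cams.camera_params("wrist"),s),open("w23.pkl","wb"))
t=cams.get_image("wrist")
cv2.imwrite("pics/w23.png",cv2.resize(t[180:330,190:360],None,fx=4,fy=4,interpolation=cv2.INTER_CUBIC))
E
```

```text
clock: 17.75
tool_pos: [0.464, -0.2381, 0.1669]
tcp_rot: [-0.001, 0.816, 0.578, 0.007]
contact_force: [1.5, 15.6, 17.2]
opening: 0.0527
[ 1.47021124 15.57550632 17.19979442] [ 4.23609569 -0.27052915 -0.06562943]
```

View pics/w23.png

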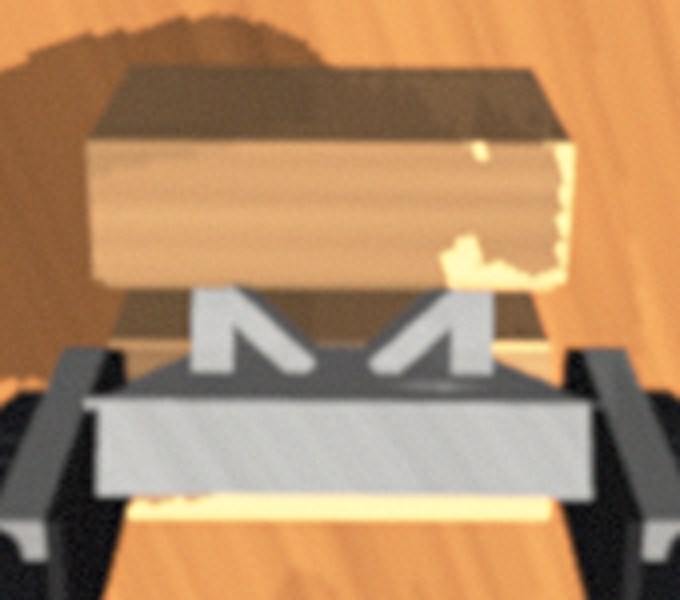

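```bash
cat > fitp.py <<'E'
from h import *; import pickle
from scipy.optimize import least_squares
def fitplate(c,s,P,fx,off,th0=1.1):
    M=Rq(s['tcp_rot']);X=M[:,0];Y=M[:,1];Z=np.array([0,0,1.])
    X=X-X[2]*Z;X/=np.linalg.norm(X);Y=Y-Y[2]*Z;Y/=np.linalg.norm(Y)
    uv=np.array([(p[3][0]/fx+off[0],p[3][1]/fx+off[1]) for p in P])
    def pts(p,L):
        th,gx,gz,gy=p; d=np.cos(th)*X+np.sin(th)*Z; n=np.cos(th)*Z-np.sin(th)*X
        ctr=s['tool_pos']+gx*X+gy*Y+gz*Z
        return np.array([ctr+(a*d+w*Y+k*n)/1e3 for w,a,k in L])
    L=[p[:3] for p in P]
    r=least_squares(lambda p:(proj(pts(p,L),c)-uv).ravel(),[th0,-.03,-.05,0]);p=r.x
    print('theta',np.degrees(p[0]).round(1),'ctr rel TCP mm',(p[1:]*1e3).round(1),'resid',np.round(r.fun.reshape(-1,2),1).tolist())
    B=np.array([p[1]-.075*np.cos(p[0]),p[2]-.075*np.sin(p[0])]);A=np.array([p[1]+.075*np.cos(p[0]),p[2]+.075*np.sin(p[0])])
    w=pts(p,[(0,-75,0)])[0]
    S=np.load("S.npy");print('Bend relTCP',(B*1e3).round(1),'Aend',(A*1e3).round(1),'Bend in stand',((rz(-S[2])@(w-[S[0],S[1],0]))*1e3).round(1))
E
python3 - <<'E'
from fitp import *
c,s=pickle.load(open("w23.pkl","rb"))
fitplate(c,s,[(-28,75,-5,(88,400)),(28,75,-5,(598,400)),(-28,75,5,(98,498)),(28,75,5,(592,498)),(-22,25,-5,(190,373)),(22,25,-5,(493,373)),(-22,25,-17,(190,288)),(22,25,-17,(493,290))],4,(190,180))
# stand check
S=np.load("S.npy")
for a in [(-50,45),(50,45),(-50,14),(50,14),(-50,-45),(50,-45)]:
    print(a,((proj(np.array([S[0],S[1],0])+rz(S[2])@np.array([a[0]/1e3,a[1]/1e3,.06]),c)[0]-[190,180])*4).round())
E
```

```text
theta 65.2 ctr rel TCP mm [-25.7 -49.3   0.1] resid [[0.8, 0.9], [-0.4, 0.5], [-2.2, -0.5], [1.6, -0.9], [1.2, -0.3], [-0.9, -0.5], [1.4, 0.7], [-1.2, 0.0]]
Bend relTCP [ -57.1 -117.4] Aend [ 5.8 18.8] Bend in stand [  1.7 -10.3  49.5]
(-50, 45) [ 89. 145.]
(50, 45) [578. 147.]
(-50, 14) [ 97. 284.]
(50, 14) [568. 285.]
(-50, -45) [111. 522.]
(50, -45) [553. 522.]
```

```bash
python3 -m handwheel '[{"x":0.015,"y":0,"z":-0.01,"spin":0,"grip":1},{"x":0.03,"y":0,"z":0,"spin":0,"grip":1},{"x":0.03,"y":0,"z":0.015,"spin":0,"grip":1},{"x":0.03,"y":0,"z":0.03,"spin":0,"grip":1},{"x":0.03,"y":0,"z":0.03,"spin":0,"grip":1}]' 60
python3 - <<'E'
from h import *
from plant import cams,telemetry
import cv2,pickle
s=telemetry.state();print(s['contact_force'],s['torque'])
pickle.dump((cams.camera_params("wrist"),s),open("w24.pkl","wb"))
t=cams.get_image("wrist")
cv2.imwrite("pics/w24.png",cv2.resize(t[180:330,190:360],None,fx=4,fy=4,interpolation=cv2.INTER_CUBIC))
E
```

```text
clock: 18.22
tool_pos: [0.4683, -0.2284, 0.1597]
tcp_rot: [-0.001, 0.816, 0.578, 0.007]
contact_force: [-1.2, 19.8, 35.1]
opening: 0.0532
[-1.20778613 19.84575049 35.09824852] [ 3.9179557   1.14076167 -0.44599664]
```

View pics/w24.png

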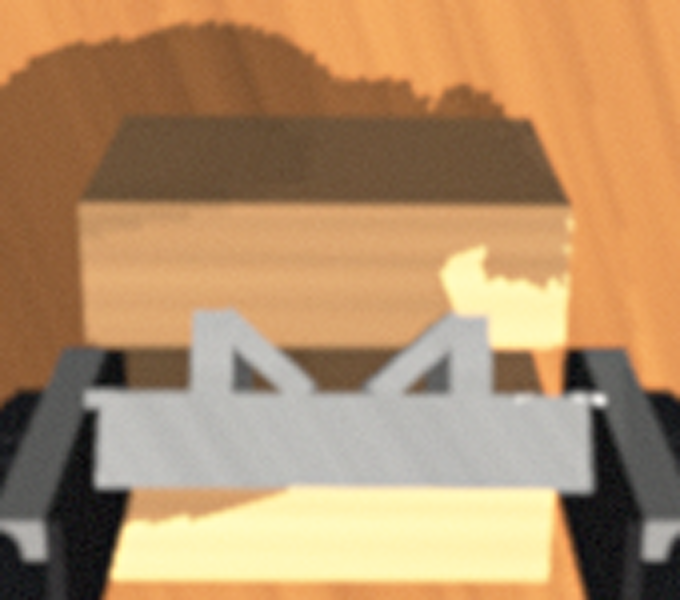

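Run:
```python
from fitp import *
c,s=pickle.load(open("w24.pkl","rb"))
fitplate(c,s,[(-28,75,-5,(88,396)),(28,75,-5,(599,396)),(-28,75,5,(97,488)),(28,75,5,(593,490)),(-22,25,-17,(192,312)),(22,25,-17,(488,316))],4,(190,180))
```

```text
theta 60.6 ctr rel TCP mm [-30.8 -47.4   0. ] resid [[1.3, 0.3], [-1.2, -0.1], [-1.8, 0.5], [1.2, -0.5], [1.1, 0.5], [-0.3, -0.7]]
Bend relTCP [ -67.7 -112.7] Aend [ 6.  17.9] Bend in stand [  2.5 -10.3  46.9]
```

```bash
python3 -m handwheel '[{"x":0,"y":0,"z":-0.006,"spin":0,"grip":1},{"x":-0.02,"y":0,"z":-0.017,"spin":0,"grip":1},{"x":-0.04,"y":0,"z":-0.027,"spin":0,"grip":1},{"x":-0.063,"y":0,"z":-0.036,"spin":0,"grip":1},{"x":-0.085,"y":0,"z":-0.043,"spin":0,"grip":1},{"x":-0.085,"y":0,"z":-0.043,"spin":0,"grip":1}]' 25
python3 - <<'E'
from h import *
from plant import cams,telemetry
import cv2,pickle
s=telemetry.state();print(s['contact_force'],s['torque'])
pickle.dump((cams.camera_params("wrist"),s),open("w25.pkl","wb"))
t=cams.get_image("wrist")
cv2.imwrite("pics/w25.png",cv2.resize(t[180:330,190:360],None,fx=4,fy=4,interpolation=cv2.INTER_CUBIC))
a=cams.get_image("scene")[190:290,160:290]
cv2.imwrite("pics/s25.png",cv2.resize(a,None,fx=6,fy=6,interpolation=cv2.INTER_CUBIC))
E
```

```text
clock: 18.77
tool_pos: [0.4601, -0.2565, 0.1713]
tcp_rot: [0.001, 0.817, 0.577, 0.008]
contact_force: [3.4, 12.4, 17.6]
opening: 0.0528
[ 3.36817331 12.37801085 17.64512648] [ 3.56695498 -0.90449871  0.17069741]
```

View pics/w25.png

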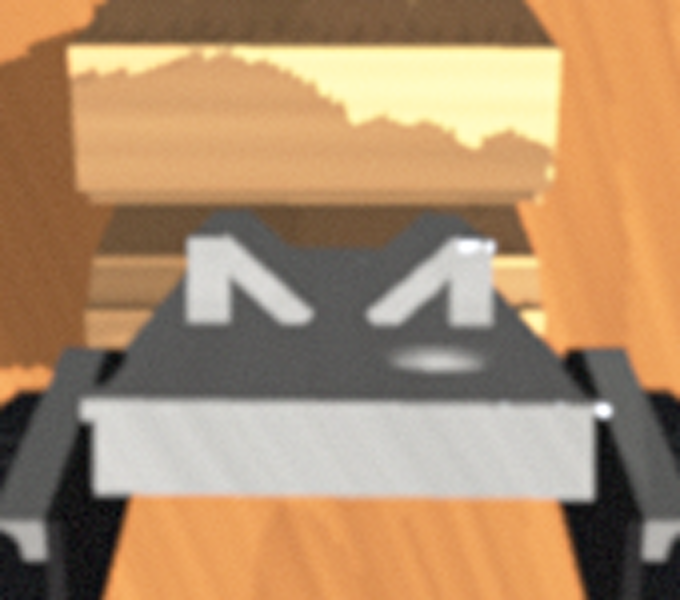

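View pics/s25.png

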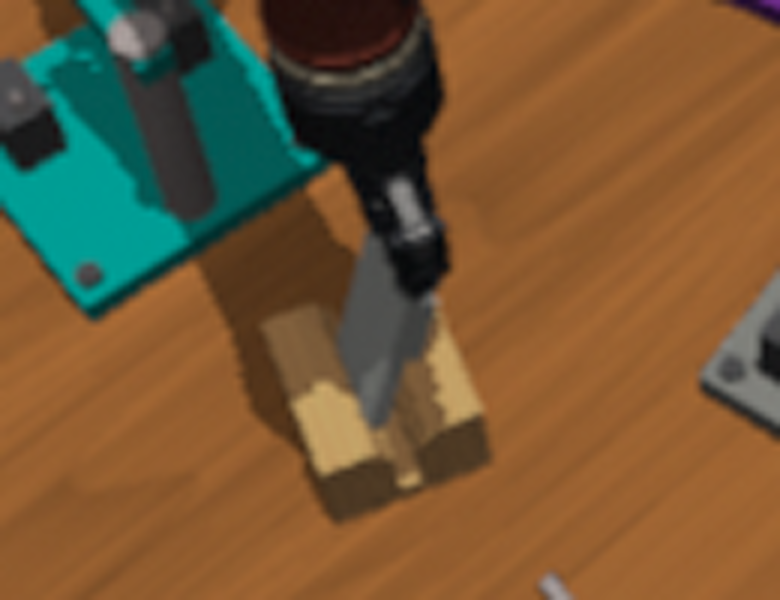

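```bash
python3 - <<'E'
from fitp import *
c,s=pickle.load(open("w25.pkl","rb"))
fitplate(c,s,[(-28,75,-5,(82,406)),(28,75,-5,(603,408)),(-28,75,5,(95,495)),(28,75,5,(594,497)),(-22,25,-17,(187,238)),(22,25,-17,(492,242)),(-22,25,-5,(187,323)),(22,25,-5,(492,325)),(-22,-25,-17,(218,212)),(22,-25,-17,(450,212))],4,(190,180),1.3)
E
python3 -m handwheel '[{"x":-0.025,"y":0,"z":-0.01,"spin":0,"grip":1},{"x":-0.05,"y":0,"z":-0.016,"spin":0,"grip":1},{"x":-0.075,"y":0,"z":-0.018,"spin":0,"grip":1},{"x":-0.075,"y":0,"z":-0.01,"spin":0,"grip":1}]' 25
python3 - <<'E'
from h import *
from plant import cams,telemetry
import cv2,pickle
s=telemetry.state();print(s['contact_force'],s['torque'])
pickle.dump((cams.camera_params("wrist"),s),open("w26.pkl","wb"))
t=cams.get_image("wrist")
cv2.imwrite("pics/w26.png",cv2.resize(t[130:330,190:360],None,fx=3,fy=3,interpolation=cv2.INTER_CUBIC))
E
```

```text
theta 73.6 ctr rel TCP mm [-14.9 -51.7  -0.2] resid [[1.0, 0.3], [-1.0, -0.9], [-2.0, 0.8], [1.2, -0.5], [0.8, 1.2], [-0.9, -0.1], [0.9, 0.2], [-0.9, -0.6], [0.3, -0.2], [1.3, -0.4]]
Bend relTCP [ -36.1 -123.7] Aend [ 6.4 20.2] Bend in stand [ 3.8 -8.  47.6]
clock: 19.2
tool_pos: [0.4514, -0.2805, 0.1742]
tcp_rot: [0.002, 0.818, 0.575, 0.006]
contact_force: [2.7, 9.8, 21.0]
opening: 0.0528
[ 2.66349595  9.79685638 21.00141557] [ 3.3735864  -0.62678547 -0.06245355]
```

View pics/w26.png

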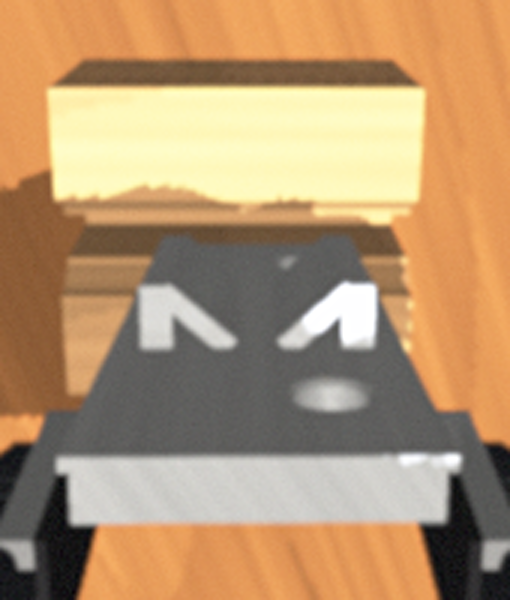

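```bash
python3 -m handwheel '[{"x":0,"y":0,"z":-0.025,"spin":0,"grip":1},{"x":0.025,"y":0,"z":-0.025,"spin":0,"grip":1},{"x":0.025,"y":0,"z":-0.025,"spin":0,"grip":1},{"x":0.025,"y":0,"z":0,"spin":0,"grip":1},{"x":0.025,"y":0,"z":0.025,"spin":0,"grip":1},{"x":0.025,"y":0,"z":0.025,"spin":0,"grip":1}]' 60
python3 - <<'E'
from h import *
from plant import cams,telemetry
import cv2,pickle
s=telemetry.state();print(s['contact_force'],s['torque'])
S=np.load("S.npy");print(rz(-S[2])@(s['tool_pos']-[S[0],S[1],0]))
pickle.dump((cams.camera_params("wrist"),s),open("w27.pkl","wb"))
t=cams.get_image("wrist")
cv2.imwrite("pics/w27.png",cv2.resize(t[130:330,190:360],None,fx=3,fy=3,interpolation=cv2.INTER_CUBIC))
E
```

```text
clock: 19.75
tool_pos: [0.453, -0.2714, 0.1692]
tcp_rot: [0.001, 0.817, 0.576, 0.004]
contact_force: [-3.7, 14.5, 44.8]
opening: 0.0528
[-3.73274787 14.45144128 44.81142696] [ 3.86478462  1.80924552 -0.21707045]
[0.00215932 0.01174396 0.16924168]
```

View pics/w27.png

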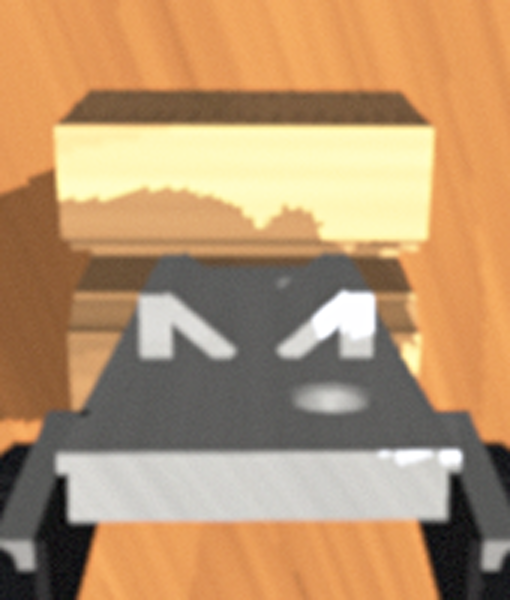

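Run:
```python
from fitp import *
c,s=pickle.load(open("w27.pkl","rb"))
fitplate(c,s,[(-28,75,-5,(60,460)),(28,75,-5,(460,460)),(-28,75,5,(69,523)),(28,75,5,(449,522)),(-22,25,-17,(138,293)),(22,25,-17,(375,293)),(-22,25,-5,(138,357)),(22,25,-5,(375,357)),(-22,-25,-17,(163,258)),(22,-25,-17,(352,258))],3,(190,130),1.4)
S=np.load("S.npy")
for a in [(-50,45),(50,45),(-50,14),(50,14)]:
    print(a,((proj(np.array([S[0],S[1],0])+rz(S[2])@np.array([a[0]/1e3,a[1]/1e3,.06]),c)[0]-[190,130])*3).round())
```

```text
theta 80.9 ctr rel TCP mm [ -3.7 -50.7   0.2] resid [[0.3, -0.9], [-0.8, -1.2], [-1.9, 0.3], [2.1, 0.3], [1.2, 1.7], [-0.6, 1.5], [1.6, 0.7], [-1.0, 0.6], [0.6, -1.5], [-1.5, -1.6]]
Bend relTCP [ -15.5 -124.8] Aend [ 8.2 23.3] Bend in stand [ 2.4 -3.8 44.4]
(-50, 45) [ 57. 129.]
(50, 45) [436. 129.]
(-50, 14) [ 64. 241.]
(50, 14) [430. 241.]
```

```bash
python3 -m handwheel '[{"x":0,"y":0,"z":-0.02,"spin":0,"grip":1},{"x":0.014,"y":0,"z":-0.02,"spin":0,"grip":1},{"x":0.014,"y":0,"z":-0.01,"spin":0,"grip":1},{"x":0.014,"y":0,"z":0.005,"spin":0,"grip":1},{"x":0.014,"y":0,"z":0.02,"spin":0,"grip":1},{"x":0.014,"y":0,"z":0.02,"spin":0,"grip":1}]' 60
python3 - <<'E'
from h import *
from plant import cams,telemetry
import cv2,pickle
s=telemetry.state();print(s['contact_force'],s['torque'])
S=np.load("S.npy");print(rz(-S[2])@(s['tool_pos']-[S[0],S[1],0]))
E
```

```text
clock: 20.3
tool_pos: [0.455, -0.2661, 0.1677]
tcp_rot: [0.001, 0.817, 0.576, 0.005]
contact_force: [-9.5, 19.4, 72.8]
opening: 0.0525
[-9.53844267 19.37977238 72.76939012] [ 5.00365135  3.77315899 -0.46244991]
[0.00222256 0.01736711 0.16774619]
```

```bash
python3 -m handwheel '[{"x":0,"y":0,"z":-0.03,"spin":0,"grip":1},{"x":0,"y":0,"z":-0.06,"spin":0,"grip":1},{"x":0,"y":0,"z":-0.06,"spin":0,"grip":1}]' 60
python3 - <<'E'
from h import *
from plant import cams,telemetry
import cv2,pickle
s=telemetry.state();print(s['contact_force'],s['torque'])
S=np.load("S.npy");print(rz(-S[2])@(s['tool_pos']-[S[0],S[1],0]))
pickle.dump((cams.camera_params("wrist"),s),open("w28.pkl","wb"))
t=cams.get_image("wrist")
cv2.imwrite("pics/w28.png",cv2.resize(t[130:330,190:360],None,fx=3,fy=3,interpolation=cv2.INTER_CUBIC))
a=cams.get_image("scene")[190:290,160:290]
cv2.imwrite("pics/s28.png",cv2.resize(a,None,fx=6,fy=6,interpolation=cv2.INTER_CUBIC))
E
```

```text
clock: 20.55
tool_pos: [0.45, -0.2734, 0.1753]
tcp_rot: [0.001, 0.818, 0.575, 0.0]
contact_force: [1.1, 3.3, 5.4]
opening: 0.0529
[1.07549952 3.29916326 5.44170112] [ 1.14467195 -0.24328863 -0.05004801]
[-2.33529603e-05  8.81119524e-03  1.75261879e-01]
```

View pics/w28.png

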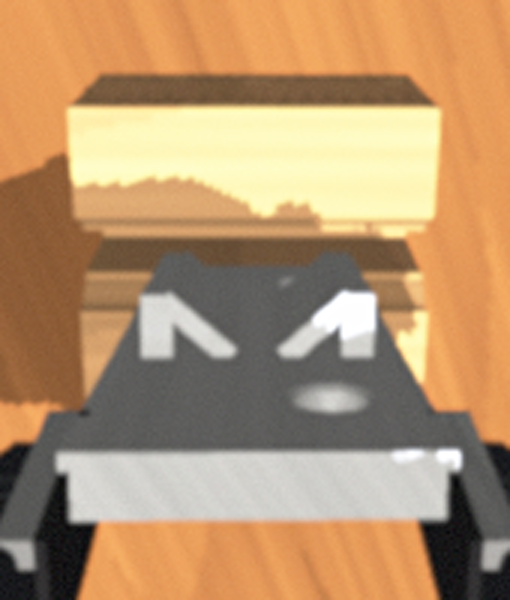

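View pics/s28.png

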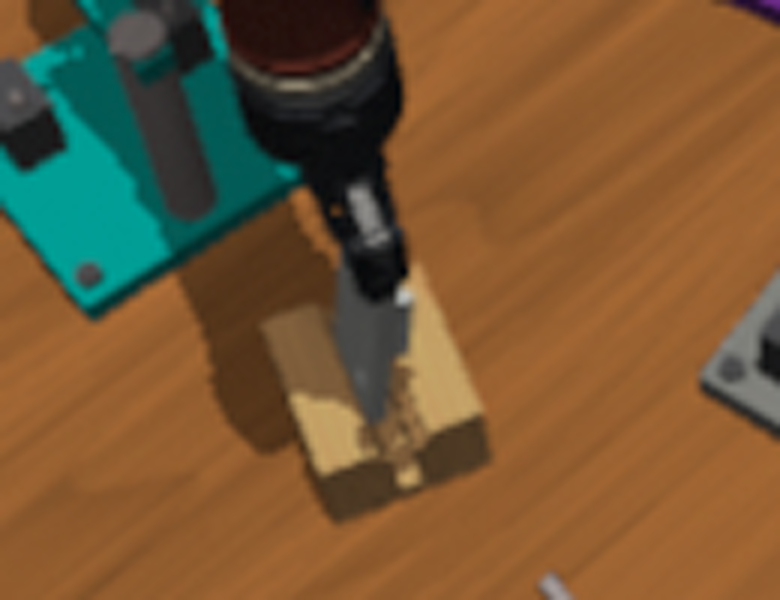

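```bash
python3 -m handwheel '[{"x":0,"y":0,"z":0.01,"spin":0,"grip":1},{"x":-0.025,"y":0,"z":0.01,"spin":0,"grip":1},{"x":-0.05,"y":0,"z":0.008,"spin":0,"grip":1},{"x":-0.075,"y":0,"z":0.008,"spin":0,"grip":1},{"x":-0.075,"y":0,"z":0.008,"spin":0,"grip":1}]' 25
python3 - <<'E'
from h import *
from plant import cams,telemetry
import cv2,pickle
s=telemetry.state();print(s['contact_force'],s['torque'])
S=np.load("S.npy");print(rz(-S[2])@(s['tool_pos']-[S[0],S[1],0]))
pickle.dump((cams.camera_params("wrist"),s),open("w29.pkl","wb"))
t=cams.get_image("wrist")
cv2.imwrite("pics/w29.png",cv2.resize(t[130:330,190:360],None,fx=3,fy=3,interpolation=cv2.INTER_CUBIC))
E
```

```text
clock: 21.07
tool_pos: [0.4435, -0.2942, 0.1713]
tcp_rot: [0.0, 0.818, 0.575, 0.002]
contact_force: [2.0, 3.5, 7.6]
opening: 0.0529
[1.98082344 3.48339793 7.60327983] [ 1.52588412 -0.66072073 -0.00896556]
[ 0.00087436 -0.01292175  0.17130803]
```

View pics/w29.png

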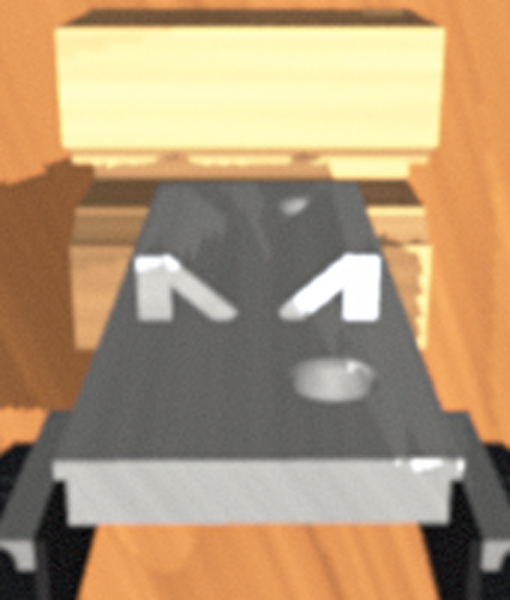

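Run:
```python
from fitp import *
c,s=pickle.load(open("w29.pkl","rb"))
fitplate(c,s,[(-28,75,-5,(57,462)),(28,75,-5,(461,462)),(-28,75,5,(69,523)),(28,75,5,(450,523)),(-22,25,-17,(137,257)),(22,25,-17,(380,257)),(-22,25,-5,(137,320)),(22,25,-5,(380,320)),(-28,-75,-5,(157,183)),(28,-75,-5,(358,183)),(12,50,-5,(333,381))],3,(190,130),1.5)
```

```text
theta 90.2 ctr rel TCP mm [  8.8 -50.8   0.3] resid [[0.5, -0.1], [-0.2, -0.2], [-1.9, -0.0], [1.9, -0.2], [0.7, 0.9], [-0.7, 0.9], [1.5, -0.0], [-1.5, -0.1], [0.8, -0.4], [-0.9, -0.5], [-0.3, -0.3]]
Bend relTCP [   9.1 -125.8] Aend [ 8.5 24.2] Bend in stand [ 1.2 -3.8 45.5]
```

```bash
python3 -m handwheel '[{"x":0,"y":0,"z":-0.015,"spin":0,"grip":1},{"x":0.014,"y":0,"z":-0.015,"spin":0,"grip":1},{"x":0.014,"y":0,"z":-0.01,"spin":0,"grip":1},{"x":0.014,"y":0,"z":0.005,"spin":0,"grip":1},{"x":0.014,"y":0,"z":0.02,"spin":0,"grip":1},{"x":0.014,"y":0,"z":0.02,"spin":0,"grip":1}]' 60
python3 - <<'E'
from h import *
from plant import cams,telemetry
import cv2,pickle
s=telemetry.state();print(s['contact_force'],s['torque'])
S=np.load("S.npy");print(rz(-S[2])@(s['tool_pos']-[S[0],S[1],0]))
pickle.dump((cams.camera_params("wrist"),s),open("w30.pkl","wb"))
t=cams.get_image("wrist")
cv2.imwrite("pics/w30.png",cv2.resize(t[130:330,190:360],None,fx=3,fy=3,interpolation=cv2.INTER_CUBIC))
E
```

```text
clock: 21.62
tool_pos: [0.444, -0.2896, 0.1705]
tcp_rot: [0.001, 0.818, 0.575, -0.0]
contact_force: [-6.4, 6.4, 34.9]
opening: 0.0527
[-6.40191244  6.3713676  34.91224843] [ 2.17029845  2.08536902 -0.06524198]
[-0.00020877 -0.00849522  0.17046904]
```

View pics/w30.png

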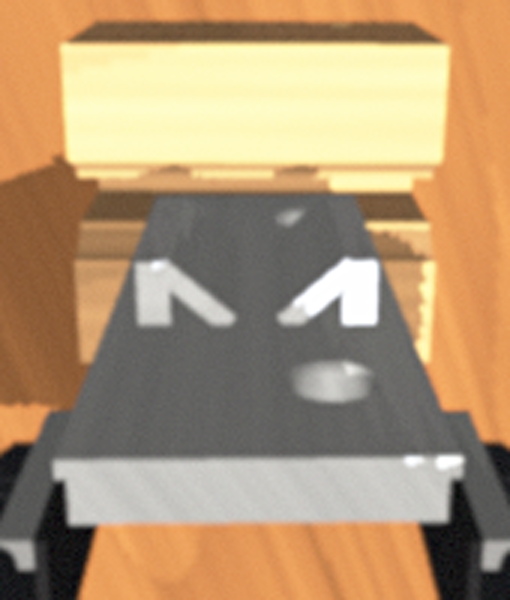

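```bash
python3 - <<'E'
from fitp import *
c,s=pickle.load(open("w30.pkl","rb"))
fitplate(c,s,[(-28,75,-5,(57,462)),(28,75,-5,(461,462)),(-28,75,5,(69,523)),(28,75,5,(450,523)),(-22,25,-17,(137,262)),(22,25,-17,(380,262)),(-22,25,-5,(137,325)),(22,25,-5,(380,325)),(-28,-75,-5,(155,196)),(28,-75,-5,(357,196)),(12,50,-5,(332,381))],3,(190,130),1.5)
S=np.load("S.npy")
for a in [(-50,45,60),(-50,14,60),(50,14,60),(-50,6.75,48),(-50,-6.75,48),(50,-6.75,48),(-50,-14,60),(-50,-45,60),(50,-45,60)]:
    print(a,((proj(np.array([S[0],S[1],0])+rz(S[2])@(np.array(a)/1e3),c)[0]-[190,130])*3).round())
E
python3 -c "
import cv2
t=cv2.imread('pics/w30.png');cv2.imwrite('pics/w30c.png',cv2.resize(t[140:380,50:460],None,fx=1.9,fy=1.9,interpolation=cv2.INTER_CUBIC))"
```

```text
theta 88.5 ctr rel TCP mm [  6.9 -50.6   0.3] resid [[0.3, -0.5], [-0.3, -0.5], [-2.3, -0.1], [1.9, -0.1], [0.8, 0.9], [-0.8, 0.9], [1.5, 0.1], [-1.6, 0.1], [1.8, -0.7], [-0.5, -0.7], [-0.0, 0.5]]
Bend relTCP [   5.  -125.6] Aend [ 8.8 24.4] Bend in stand [ 0.1 -3.5 44.9]
(-50, 45, 60) [63. 47.]
(-50, 14, 60) [ 71. 165.]
(50, 14, 60) [444. 164.]
(-50, 6.75, 48) [ 80. 179.]
(-50, -6.75, 48) [ 83. 225.]
(50, -6.75, 48) [432. 225.]
(-50, -14, 60) [ 77. 263.]
(-50, -45, 60) [ 84. 364.]
(50, -45, 60) [432. 364.]
```

View pics/w30c.png

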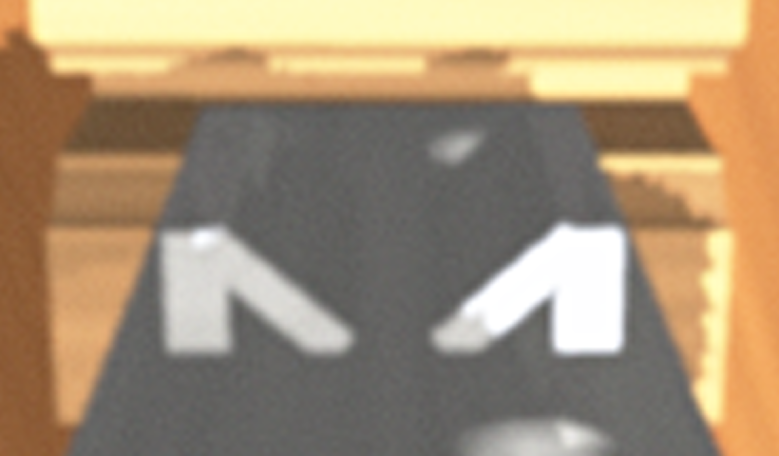

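```bash
python3 -m handwheel '[{"x":0,"y":0,"z":-0.025,"spin":0,"grip":1},{"x":0,"y":0,"z":-0.04,"spin":0,"grip":1},{"x":0,"y":0,"z":-0.04,"spin":0,"grip":1}]' 60
python3 - <<'E'
from h import *
from plant import cams,telemetry
import cv2,pickle
s=telemetry.state();print(s['contact_force'],s['torque'])
S=np.load("S.npy");print(rz(-S[2])@(s['tool_pos']-[S[0],S[1],0]))
pickle.dump((cams.camera_params("wrist"),s),open("w31.pkl","wb"))
t=cams.get_image("wrist")
cv2.imwrite("pics/w31.png",cv2.resize(t[130:330,190:360],None,fx=3,fy=3,interpolation=cv2.INTER_CUBIC))
E
```

```text
clock: 21.92
tool_pos: [0.4427, -0.2912, 0.1772]
tcp_rot: [0.0, 0.818, 0.575, -0.001]
contact_force: [-0.1, 0.5, -1.1]
opening: 0.053
[-0.1313698   0.51821633 -1.14586195] [ 0.18495336 -0.129864   -0.00473146]
[-0.0008733 -0.010423   0.1771783]
```

View pics/w31.png

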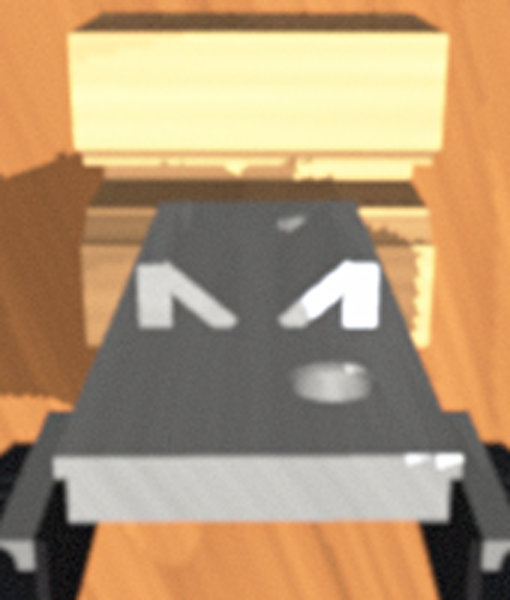

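```bash
python3 -m handwheel '[{"x":0.02,"y":0,"z":0,"spin":0,"grip":1},{"x":0.02,"y":0,"z":0,"spin":0,"grip":1},{"x":0.02,"y":0,"z":0.02,"spin":0,"grip":1},{"x":0.02,"y":0,"z":0.035,"spin":0,"grip":1},{"x":0.02,"y":0,"z":0.05,"spin":0,"grip":1},{"x":0.02,"y":0,"z":0.05,"spin":0,"grip":1}]' 60
python3 - <<'E'
from h import *
from plant import cams,telemetry
import cv2,pickle
s=telemetry.state();print(s['contact_force'],s['torque'])
S=np.load("S.npy");print(rz(-S[2])@(s['tool_pos']-[S[0],S[1],0]))
E
```

```text
clock: 22.47
tool_pos: [0.4445, -0.2841, 0.1607]
tcp_rot: [-0.001, 0.818, 0.575, -0.001]
contact_force: [-0.2, -1.1, -3.8]
opening: 0.0528
[-0.21496942 -1.08323432 -3.78321096] [-0.0269473   0.02347185 -0.01416455]
[-0.00161189 -0.00315986  0.1606915 ]
```

```bash
python3 -m handwheel '[{"x":0,"y":0,"z":0.02,"spin":0,"grip":1},{"x":0,"y":0,"z":0.04,"spin":0,"grip":1},{"x":0,"y":0,"z":0.06,"spin":0,"grip":1},{"x":0,"y":0,"z":0.07,"spin":0,"grip":1},{"x":0,"y":0,"z":0.07,"spin":0,"grip":1}]' 60
python3 - <<'E'
from h import *
from plant import cams,telemetry
import cv2,pickle
s=telemetry.state();print(s['contact_force'],s['torque'])
S=np.load("S.npy");print(rz(-S[2])@(s['tool_pos']-[S[0],S[1],0]))
pickle.dump((cams.camera_params("wrist"),s),open("w32.pkl","wb"))
t=cams.get_image("wrist")
cv2.imwrite("pics/w32.png",cv2.resize(t[130:330,190:360],None,fx=3,fy=3,interpolation=cv2.INTER_CUBIC))
E
```

```text
clock: 22.88
tool_pos: [0.4449, -0.2841, 0.1403]
tcp_rot: [-0.001, 0.818, 0.575, -0.0]
contact_force: [-0.7, 0.4, -3.2]
opening: 0.0529
[-0.66844118  0.37772142 -3.15822915] [-0.04499819  0.0117599   0.0020091 ]
[-0.00123452 -0.0029715   0.14029423]
```

View pics/w32.png

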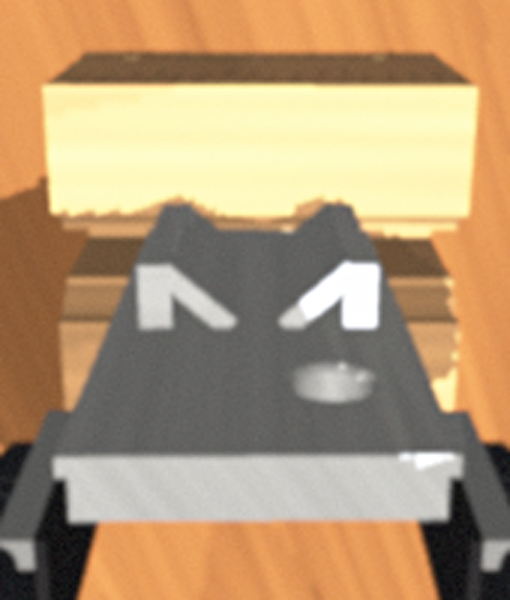

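```bash
python3 -m handwheel '[{"x":0,"y":0,"z":0.005,"spin":0,"grip":0.5},{"x":0,"y":0,"z":0.005,"spin":0,"grip":-0.4},{"x":0,"y":0,"z":0.005,"spin":0,"grip":-0.6},{"x":0.01,"y":0,"z":0.015,"spin":0,"grip":-0.6},{"x":0.025,"y":0,"z":0.03,"spin":0,"grip":-0.6},{"x":0.025,"y":0,"z":0.03,"spin":0,"grip":-0.6}]' 30
python3 - <<'E'
from h import *
from plant import cams,telemetry
import cv2,pickle
s=telemetry.state();print(s['contact_force'],s['torque'],s['opening'])
S=np.load("S.npy");print(rz(-S[2])@(s['tool_pos']-[S[0],S[1],0]))
pickle.dump((cams.camera_params("wrist"),s),open("w33.pkl","wb"))
t=cams.get_image("wrist")
cv2.imwrite("pics/w33.png",cv2.resize(t[130:330,190:360],None,fx=3,fy=3,interpolation=cv2.INTER_CUBIC))
E
```

```text
clock: 23.43
tool_pos: [0.4484, -0.2757, 0.1318]
tcp_rot: [-0.001, 0.817, 0.576, 0.0]
contact_force: [-1.3, 0.2, -0.1]
opening: 0.0682
[-1.33568588  0.22041037 -0.1168848 ] [-0.00525541  0.00663704  0.01719321] 0.06824231392093441
[-0.00078869  0.00609193  0.13182408]
```

View pics/w33.png

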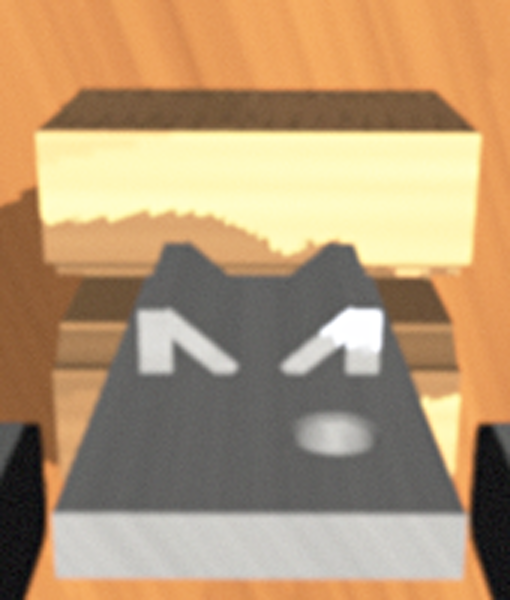

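Run:
```python
from fitp import *
c,s=pickle.load(open("w33.pkl","rb"))
fitplate(c,s,[(-28,75,-5,(55,514)),(28,75,-5,(464,514)),(-28,75,5,(60,578)),(28,75,5,(462,578)),(-22,25,-17,(138,311)),(22,25,-17,(384,311)),(-22,25,-5,(138,374)),(22,25,-5,(384,374)),(12,50,-5,(334,433)),(-22,-25,-17,(166,243)),(22,-25,-17,(352,243))],3,(190,130),1.5)
```

```text
theta 86.1 ctr rel TCP mm [ -1.5 -45.1   0.5] resid [[-0.1, -0.1], [0.9, -0.0], [-0.5, 0.1], [0.2, 0.2], [0.5, 0.3], [-1.2, 0.3], [1.2, -0.3], [-1.9, -0.2], [0.3, -0.1], [-0.3, -0.1], [0.8, -0.0]]
Bend relTCP [  -6.6 -120. ] Aend [ 3.5 29.7] Bend in stand [-0.3 -0.5 11.9]
```

```bash
python3 -m handwheel '[{"x":0.005,"y":0,"z":0,"spin":0,"grip":0.4},{"x":0.005,"y":0,"z":0,"spin":0,"grip":1},{"x":0.005,"y":0,"z":0,"spin":0,"grip":1},{"x":0.005,"y":0,"z":0,"spin":0,"grip":1},{"x":0.005,"y":0,"z":-0.03,"spin":0,"grip":1},{"x":0.005,"y":0,"z":-0.06,"spin":0,"grip":1},{"x":0.005,"y":0,"z":-0.09,"spin":0,"grip":1},{"x":0.005,"y":0,"z":-0.105,"spin":0,"grip":1},{"x":0.005,"y":0,"z":-0.105,"spin":0,"grip":1}]' 40
python3 - <<'E'
from h import *
from plant import cams,telemetry
import cv2,pickle
s=telemetry.state();print(s['contact_force'],s['torque'],s['opening'])
S=np.load("S.npy");print(rz(-S[2])@(s['tool_pos']-[S[0],S[1],0]))
pickle.dump((cams.camera_params("wrist"),s),open("w34.pkl","wb"))
t=cams.get_image("wrist")
cv2.imwrite("pics/w34.png",cv2.resize(t[130:330,190:360],None,fx=3,fy=3,interpolation=cv2.INTER_CUBIC))
E
```

```text
clock: 24.23
tool_pos: [0.4495, -0.2764, 0.1655]
tcp_rot: [0.002, 0.818, 0.575, 0.001]
contact_force: [0.3, 0.0, -1.9]
opening: 0.0552
[ 0.3083286   0.03692462 -1.91144791] [ 0.01003856 -0.03886     0.01211493] 0.05522246931119902
[0.00050777 0.00582622 0.1654626 ]
```

View pics/w34.png

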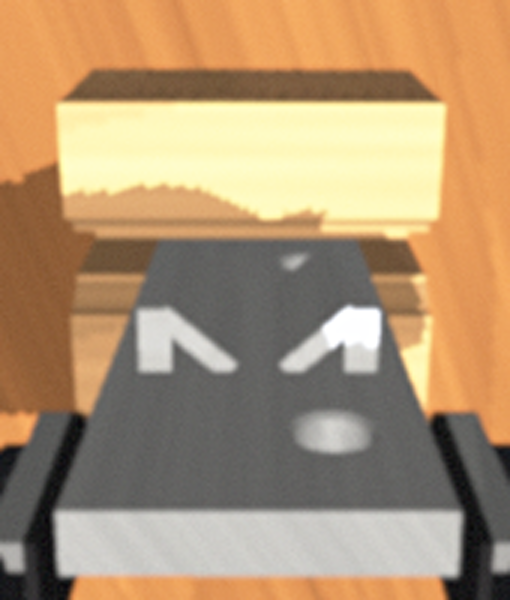

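```bash
python3 -m handwheel '[{"x":-0.03,"y":0,"z":0.005,"spin":0,"grip":1},{"x":-0.063,"y":0,"z":0.01,"spin":0,"grip":1},{"x":-0.095,"y":0,"z":0.015,"spin":0,"grip":1},{"x":-0.127,"y":0,"z":0.022,"spin":0,"grip":1},{"x":-0.127,"y":0,"z":0.022,"spin":0,"grip":1}]' 25
python3 - <<'E'
from h import *
from plant import cams,telemetry
import cv2,pickle
s=telemetry.state();print(s['contact_force'],s['torque'],s['opening'])
S=np.load("S.npy");print(rz(-S[2])@(s['tool_pos']-[S[0],S[1],0]))
pickle.dump((cams.camera_params("wrist"),s),open("w35.pkl","wb"))
t=cams.get_image("wrist")
cv2.imwrite("pics/w35.png",cv2.resize(t[130:330,190:360],None,fx=3,fy=3,interpolation=cv2.INTER_CUBIC))
a=cams.get_image("scene")[190:290,160:290]
cv2.imwrite("pics/s35.png",cv2.resize(a,None,fx=6,fy=6,interpolation=cv2.INTER_CUBIC))
E
```

```text
clock: 24.7
tool_pos: [0.4345, -0.3146, 0.1565]
tcp_rot: [0.0, 0.819, 0.574, -0.0]
contact_force: [1.5, 1.4, -1.0]
opening: 0.0548
[ 1.45417141  1.36082611 -1.0068839 ] [ 0.72347678 -0.49794478  0.00155611] 0.054845329786852755
[-0.00067664 -0.03513394  0.15646405]
```

View pics/w35.png

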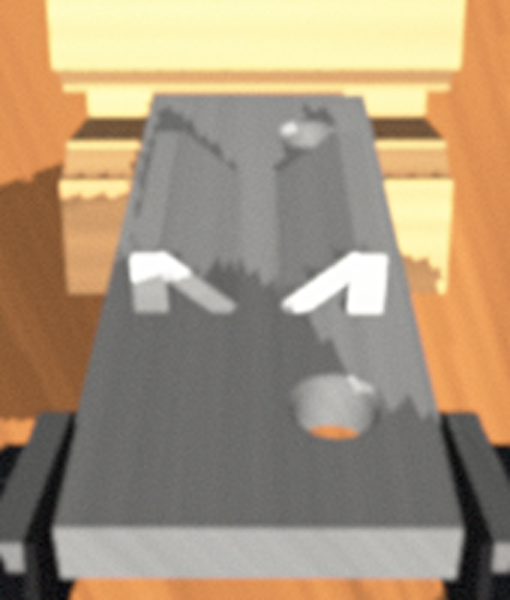

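View pics/s35.png

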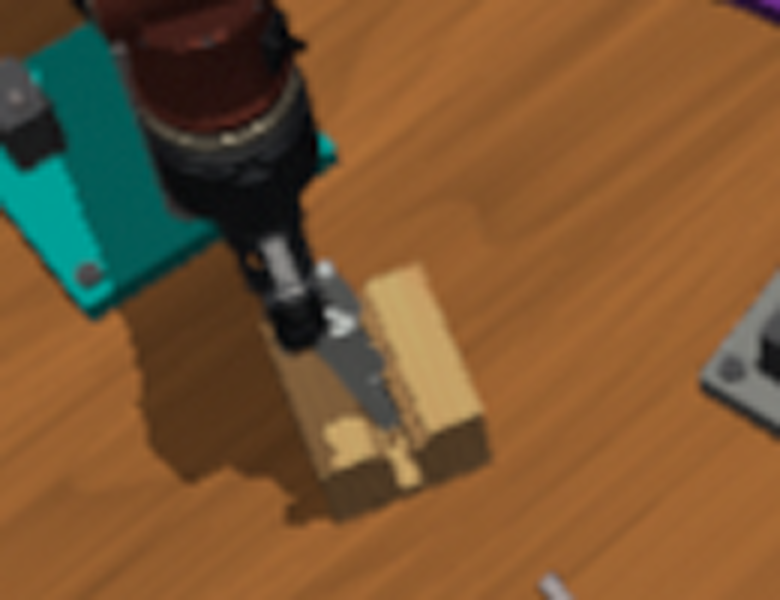

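```bash
python3 -m handwheel '[{"x":-0.03,"y":0,"z":0.01,"spin":0,"grip":1},{"x":-0.06,"y":0,"z":0.022,"spin":0,"grip":1},{"x":-0.097,"y":0,"z":0.042,"spin":0,"grip":1},{"x":-0.125,"y":0,"z":0.06,"spin":0,"grip":1},{"x":-0.155,"y":0,"z":0.083,"spin":0,"grip":1},{"x":-0.18,"y":0,"z":0.106,"spin":0,"grip":1},{"x":-0.18,"y":0,"z":0.106,"spin":0,"grip":1}]' 25
python3 - <<'E'
from h import *
from plant import cams,telemetry
import cv2,pickle
s=telemetry.state();print(s['contact_force'],s['torque'],s['opening'])
S=np.load("S.npy");print(rz(-S[2])@(s['tool_pos']-[S[0],S[1],0]))
pickle.dump((cams.camera_params("wrist"),s),open("w36.pkl","wb"))
cv2.imwrite("pics/w36.png",cams.get_image("wrist"))
a=cams.get_image("scene")[170:300,100:290]
cv2.imwrite("pics/s36.png",cv2.resize(a,None,fx=4,fy=4,interpolation=cv2.INTER_CUBIC))
E
```

```text
clock: 25.38
tool_pos: [0.4188, -0.3629, 0.1298]
tcp_rot: [0.001, 0.818, 0.575, 0.001]
contact_force: [-4.3, 10.0, 30.0]
opening: 0.0549
[-4.25418511  9.99755929 29.97199058] [ 2.23322466  0.87121429 -0.01200819] 0.05491359256555507
[ 0.00082805 -0.08594488  0.12978735]
```

View pics/w36.png

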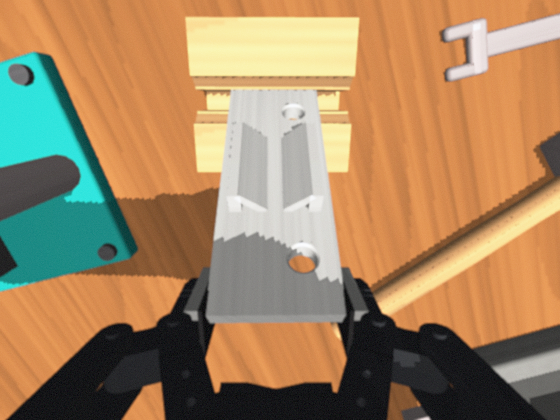

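View pics/s36.png

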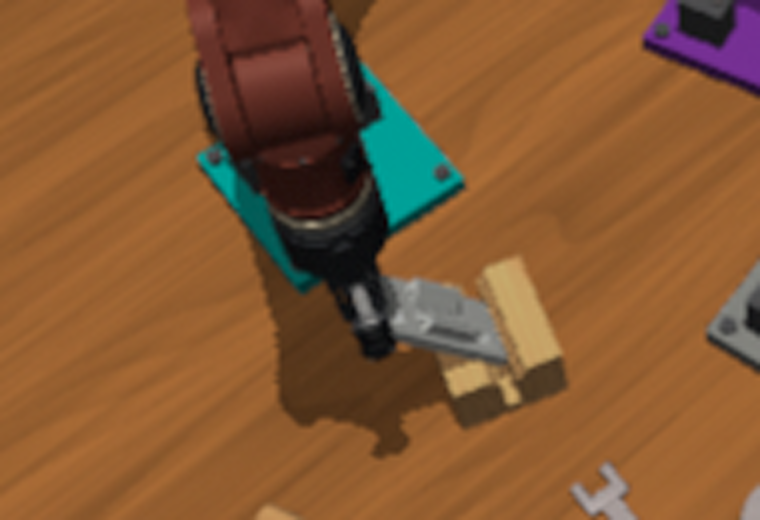

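Run:
```python
from fitp import *
c,s=pickle.load(open("w36.pkl","rb"))
fitplate(c,s,[(-28,75,-5,(208,316)),(28,75,-5,(343,316)),(12,50,-5,(302,258)),(12,-50,-5,(293,111)),(-28,-75,-5,(232,91)),(28,-75,-5,(317,91)),(-22,25,-17,(228,197)),(22,25,-17,(323,197))],1,(0,0),2.3)
```

```text
theta 126.6 ctr rel TCP mm [ 44.8 -31.2  -0.3] resid [[-2.0, -1.2], [1.4, -1.5], [-0.1, 0.8], [1.2, 2.8], [1.0, -1.5], [-0.1, -1.5], [-0.5, 1.2], [-0.3, 1.1]]
Bend relTCP [ 89.5 -91.4] Aend [ 0. 29.] Bend in stand [ 0.7  3.5 38.4]
```

```bash
python3 -m handwheel '[{"x":-0.02,"y":0,"z":-0.005,"spin":0,"grip":1},{"x":-0.045,"y":0,"z":0.015,"spin":0,"grip":1},{"x":-0.07,"y":0,"z":0.04,"spin":0,"grip":1},{"x":-0.095,"y":0,"z":0.065,"spin":0,"grip":1},{"x":-0.12,"y":0,"z":0.09,"spin":0,"grip":1},{"x":-0.137,"y":0,"z":0.11,"spin":0,"grip":1},{"x":-0.137,"y":0,"z":0.11,"spin":0,"grip":1}]' 25
python3 - <<'E'
from h import *
from plant import cams,telemetry
import cv2,pickle
s=telemetry.state();print(s['contact_force'],s['torque'],s['opening'])
S=np.load("S.npy");print(rz(-S[2])@(s['tool_pos']-[S[0],S[1],0]))
pickle.dump((cams.camera_params("wrist"),s),open("w37.pkl","wb"))
cv2.imwrite("pics/w37.png",cams.get_image("wrist"))
a=cams.get_image("scene")[170:300,100:290]
cv2.imwrite("pics/s37.png",cv2.resize(a,None,fx=4,fy=4,interpolation=cv2.INTER_CUBIC))
E
```

```text
clock: 26.07
tool_pos: [0.4, -0.4044, 0.0904]
tcp_rot: [-0.001, 0.819, 0.573, -0.002]
contact_force: [-0.1, 0.5, -1.0]
opening: 0.0108
[-0.12349128  0.51317044 -1.00297816] [ 0.01502645  0.06224682 -0.03375263] 0.010803780003294815
[-0.0028083  -0.13138984  0.09042172]
```

View pics/w37.png

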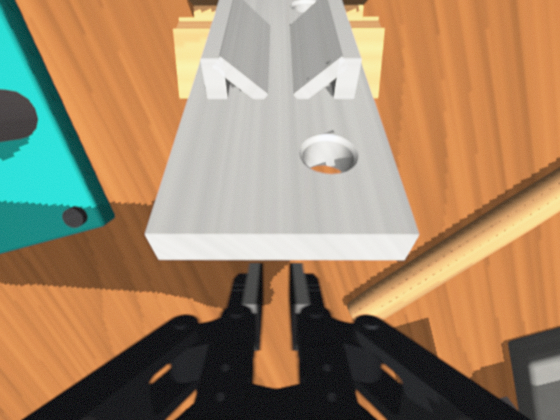

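View pics/s37.png

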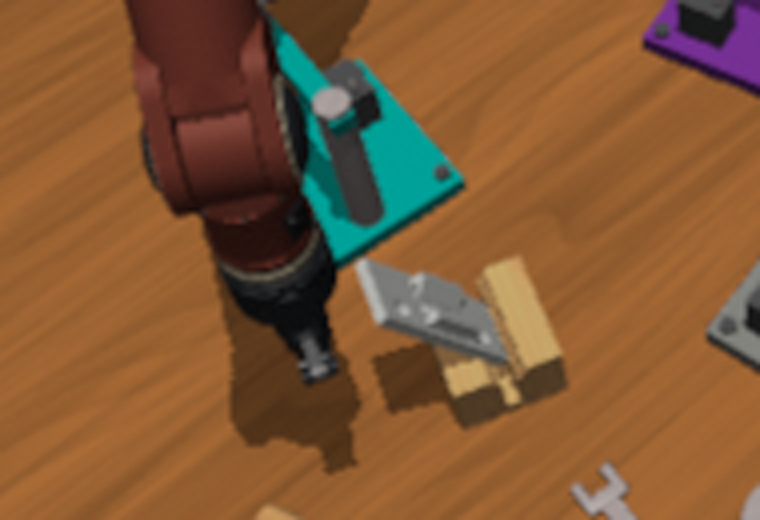

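Run:
```python
from fitp import *
c,s=pickle.load(open("w37.pkl","rb"))
fitplate(c,s,[(-28,75,-5,(147,235)),(28,75,-5,(419,235)),(-28,75,5,(160,260)),(28,75,5,(413,259)),(12,50,-5,(328,153)),(-22,25,-17,(202,58)),(22,25,-17,(361,58)),(-22,25,-5,(208,97)),(22,25,-5,(355,97))],1,(0,0),2.3)
```

```text
theta 122.0 ctr rel TCP mm [95.7 15.2  2. ] resid [[-0.9, -0.9], [3.0, -0.4], [-0.1, -0.5], [-6.4, 1.0], [2.3, -0.1], [-0.7, -0.1], [2.5, -0.2], [0.6, 0.9], [0.1, 0.9]]
Bend relTCP [135.4 -48.4] Aend [55.9 78.8] Bend in stand [-0.1  4.  42. ]
```

```bash
python3 -m handwheel '[{"x":0,"y":0,"z":-0.13,"spin":0,"grip":-1},{"x":0,"y":0,"z":-0.26,"spin":0,"grip":-1},{"x":0,"y":0.007,"z":-0.38,"spin":0,"grip":-1},{"x":0.1,"y":0.007,"z":-0.4,"spin":0,"grip":-1},{"x":0.21,"y":0.007,"z":-0.4,"spin":0,"grip":-1},{"x":0.21,"y":0.007,"z":-0.4,"spin":0,"grip":-1}]' 60
python3 - <<'E'
from h import *
from plant import cams,telemetry
import cv2,pickle
s=telemetry.state();print(s['contact_force'],s['torque'],s['opening'])
S=np.load("S.npy");print(rz(-S[2])@(s['tool_pos']-[S[0],S[1],0]))
pickle.dump((cams.camera_params("wrist"),s),open("w38.pkl","wb"))
cv2.imwrite("pics/w38.png",cams.get_image("wrist"))
E
```

```text
clock: 26.67
tool_pos: [0.4308, -0.3353, 0.2139]
tcp_rot: [-0.0, 0.815, 0.579, 0.003]
contact_force: [0.2, 1.2, -0.5]
opening: 0.0724
[ 0.21158791  1.16719543 -0.4811285 ] [ 0.05246603 -0.06188156  0.03995028] 0.07235414719366039
[ 0.00285148 -0.05595313  0.2138758 ]
```

View pics/w38.png

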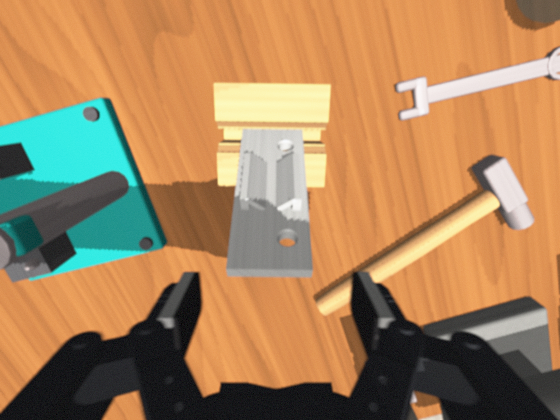

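Run:
```python
from fitp import *
c,s=pickle.load(open("w38.pkl","rb"))
fitplate(c,s,[(-28,75,-5,(228,271)),(28,75,-5,(312,270)),(-28,75,5,(228,276)),(28,75,5,(312,275)),(12,50,-5,(287,238)),(12,-50,-5,(285,145)),(-28,-75,-5,(243,129)),(28,-75,-5,(304,129))],1,(0,0),2.3)
plan(0,0,0,np.degrees(np.load("S.npy")[2]))
```

```text
theta 122.7 ctr rel TCP mm [  18.  -112.1   -3.4] resid [[-0.3, -1.5], [1.0, -0.6], [1.4, 0.7], [-0.3, 1.6], [0.7, -0.1], [-0.1, 0.7], [-0.8, -0.4], [-2.7, -0.5]]
Bend relTCP [  58.5 -175.3] Aend [-22.5 -49. ] Bend in stand [-1.1  2.5 38.6]
{'t': 26.72, 'x': 0.59, 'y': -1.724, 'z': 0.71, 'jaw_now': -19.325, 'spin': 0.014}
```

```bash
python3 -m handwheel '[{"x":-0.03,"y":-0.008,"z":0.08,"spin":0.01,"grip":-1},{"x":-0.045,"y":-0.008,"z":0.15,"spin":0.01,"grip":-1},{"x":-0.045,"y":-0.008,"z":0.17,"spin":0.01,"grip":-1},{"x":-0.045,"y":-0.008,"z":0.17,"spin":0.01,"grip":-1}]' 60
python3 - <<'E'
from h import *
from plant import cams,telemetry
import cv2,pickle
s=telemetry.state();print(s['contact_force'],s['torque'],s['opening'])
S=np.load("S.npy");print(rz(-S[2])@(s['tool_pos']-[S[0],S[1],0]))
pickle.dump((cams.camera_params("wrist"),s),open("w39.pkl","wb"))
cv2.imwrite("pics/w39.png",cams.get_image("wrist"))
E
```

```text
clock: 27.05
tool_pos: [0.4182, -0.3546, 0.1593]
tcp_rot: [-0.002, 0.82, 0.573, -0.001]
contact_force: [-0.0, -0.5, 0.9]
opening: 0.0856
[-0.02504964 -0.51913721  0.9370408 ] [-0.01035659 -0.02012687  0.00651709] 0.08555563317918291
[-0.00254513 -0.07836361  0.15928546]
```

View pics/w39.png

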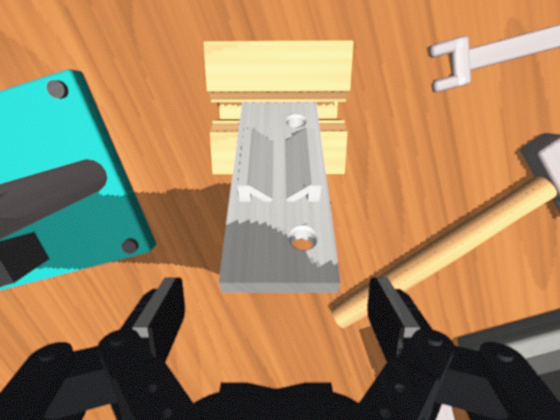

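Run:
```python
from fitp import *
c,s=pickle.load(open("w39.pkl","rb"))
fitplate(c,s,[(-28,75,-5,(219,282)),(28,75,-5,(339,282)),(-28,75,5,(221,292)),(28,75,5,(338,292)),(12,50,-5,(303,239)),(12,-50,-5,(296,121)),(-28,-75,-5,(242,102)),(28,-75,-5,(319,102)),(-22,25,-17,(236,188)),(22,25,-17,(321,188))],1,(0,0),2.3)
```

```text
theta 122.0 ctr rel TCP mm [ 41.7 -54.9   1.8] resid [[0.0, 0.7], [0.9, 1.1], [0.9, 0.2], [-1.2, 0.6], [-0.3, -0.6], [-0.0, 0.6], [-0.1, -0.1], [-3.0, -0.1], [2.0, -1.4], [-0.3, -1.3]]
Bend relTCP [  81.5 -118.5] Aend [1.9 8.7] Bend in stand [-0.2  3.1 40.8]
```

```bash
python3 -m handwheel '[{"x":0.03,"y":0.004,"z":0.03,"spin":0,"grip":-1},{"x":0.033,"y":0.004,"z":0.06,"spin":0,"grip":-1},{"x":0.033,"y":0.004,"z":0.087,"spin":0,"grip":-1},{"x":0.033,"y":0.004,"z":0.087,"spin":0,"grip":0.3},{"x":0.033,"y":0.004,"z":0.087,"spin":0,"grip":1},{"x":0.033,"y":0.004,"z":0.087,"spin":0,"grip":1},{"x":0.033,"y":0.004,"z":0.087,"spin":0,"grip":1},{"x":0.033,"y":0.004,"z":0.087,"spin":0,"grip":1},{"x":0.02,"y":0.004,"z":0.067,"spin":0,"grip":1},{"x":0.008,"y":0.004,"z":0.047,"spin":0,"grip":1}]' 60
python3 - <<'E'
from h import *
from plant import cams,telemetry
import cv2,pickle
s=telemetry.state();print(s['contact_force'],s['torque'],s['opening'])
S=np.load("S.npy");print(rz(-S[2])@(s['tool_pos']-[S[0],S[1],0]))
pickle.dump((cams.camera_params("wrist"),s),open("w40.pkl","wb"))
cv2.imwrite("pics/w40.png",cams.get_image("wrist"))
E
```

```text
clock: 27.93
tool_pos: [0.4217, -0.3525, 0.1473]
tcp_rot: [-0.001, 0.819, 0.573, 0.0]
contact_force: [0.5, 1.1, -3.0]
opening: 0.055
[ 0.45218757  1.10537613 -2.97457892] [ 0.21241914 -0.05467344  0.01431778] 0.054989953036826855
[ 6.99024956e-05 -7.51298312e-02  1.47292437e-01]
```

View pics/w40.png

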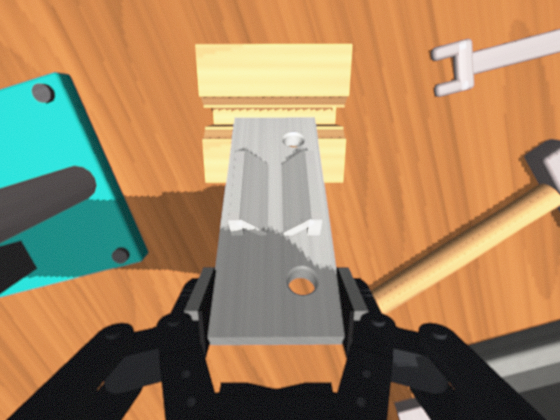

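```bash
python3 -m handwheel '[{"x":-0.02,"y":0,"z":0.02,"spin":0,"grip":1},{"x":-0.042,"y":0,"z":0.038,"spin":0,"grip":1},{"x":-0.063,"y":0,"z":0.054,"spin":0,"grip":1},{"x":-0.083,"y":0,"z":0.07,"spin":0,"grip":1},{"x":-0.1,"y":0,"z":0.089,"spin":0,"grip":1},{"x":-0.117,"y":0,"z":0.108,"spin":0,"grip":1},{"x":-0.133,"y":0,"z":0.128,"spin":0,"grip":1},{"x":-0.147,"y":0,"z":0.148,"spin":0,"grip":1},{"x":-0.147,"y":0,"z":0.148,"spin":0,"grip":1}]' 30
python3 - <<'E'
from h import *
from plant import cams,telemetry
import cv2,pickle
s=telemetry.state();print(s['contact_force'],s['torque'],s['opening'])
S=np.load("S.npy");print(rz(-S[2])@(s['tool_pos']-[S[0],S[1],0]))
pickle.dump((cams.camera_params("wrist"),s),open("w41.pkl","wb"))
cv2.imwrite("pics/w41.png",cams.get_image("wrist"))
a=cams.get_image("scene")[170:300,100:290]
cv2.imwrite("pics/s41.png",cv2.resize(a,None,fx=4,fy=4,interpolation=cv2.INTER_CUBIC))
E
```

```text
clock: 28.73
tool_pos: [0.4062, -0.3955, 0.1016]
tcp_rot: [0.0, 0.82, 0.572, -0.0]
contact_force: [2.1, 1.3, 1.7]
opening: 0.0547
[2.05931479 1.25534314 1.74957562] [ 0.51712226 -0.76050629 -0.19729922] 0.05471147559227173
[ 1.43691125e-05 -1.20883287e-01  1.01564091e-01]
```

View pics/w41.png

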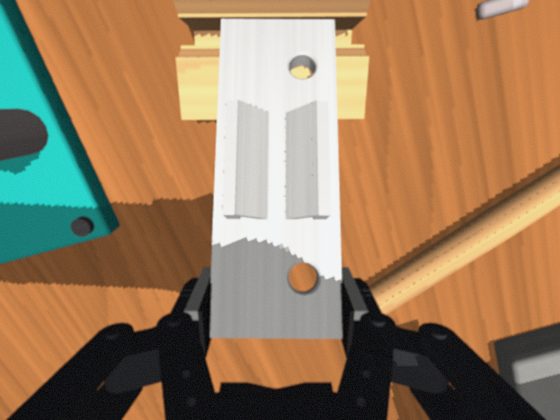

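View pics/s41.png

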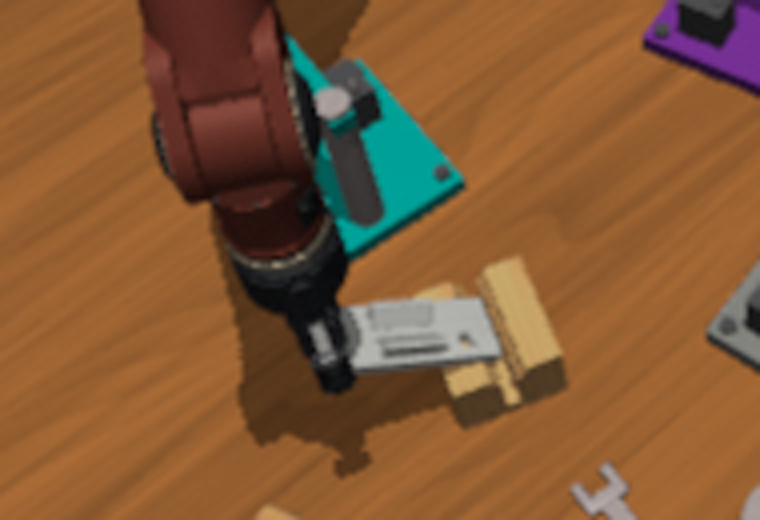

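```bash
python3 -m handwheel '[{"x":-0.015,"y":0,"z":0.025,"spin":0,"grip":1},{"x":-0.028,"y":0,"z":0.052,"spin":0,"grip":1},{"x":-0.04,"y":0,"z":0.08,"spin":0,"grip":1},{"x":-0.05,"y":0,"z":0.108,"spin":0,"grip":1},{"x":-0.058,"y":0,"z":0.137,"spin":0,"grip":1},{"x":-0.063,"y":0,"z":0.165,"spin":0,"grip":1},{"x":-0.065,"y":0,"z":0.185,"spin":0,"grip":1},{"x":-0.065,"y":0,"z":0.185,"spin":0,"grip":1}]' 30
python3 - <<'E'
from h import *
from plant import cams,telemetry
import cv2,pickle
s=telemetry.state();print(s['contact_force'],s['torque'],s['opening'])
S=np.load("S.npy");print(rz(-S[2])@(s['tool_pos']-[S[0],S[1],0]))
pickle.dump((cams.camera_params("wrist"),s),open("w42.pkl","wb"))
cv2.imwrite("pics/w42.png",cams.get_image("wrist"))
a=cams.get_image("scene")[170:300,100:290]
cv2.imwrite("pics/s42.png",cv2.resize(a,None,fx=4,fy=4,interpolation=cv2.INTER_CUBIC))
E
```

```text
clock: 29.5
tool_pos: [0.3991, -0.4132, 0.0458]
tcp_rot: [-0.001, 0.82, 0.573, -0.001]
contact_force: [0.2, -1.0, 1.6]
opening: 0.0552
[ 0.17034975 -1.04168764  1.64700872] [-0.06243812 -0.35391856 -0.21637002] 0.05524156817637467
[-0.00078697 -0.13997128  0.04581809]
```

View pics/w42.png

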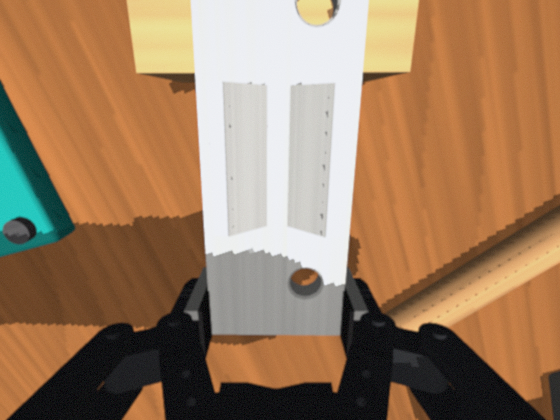

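View pics/s42.png

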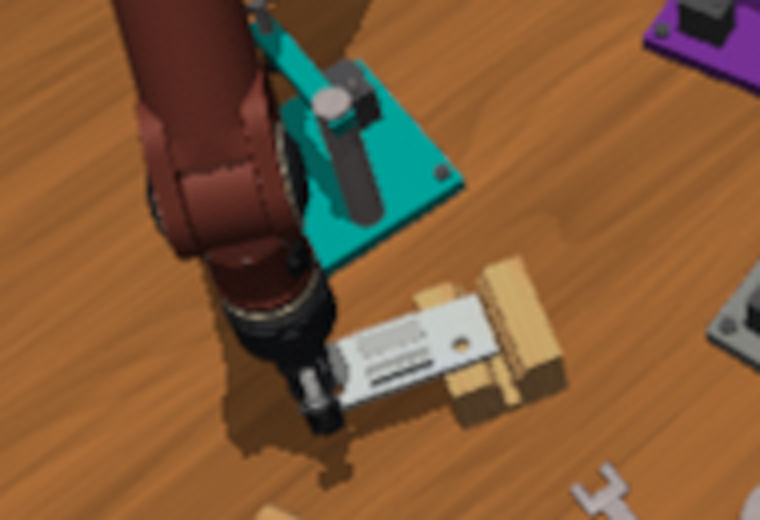

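```bash
python3 -m handwheel '[{"x":0,"y":0,"z":0,"spin":0,"grip":1},{"x":0,"y":0,"z":-0.02,"spin":0,"grip":1},{"x":0,"y":0,"z":-0.05,"spin":0,"grip":1},{"x":0.06,"y":0,"z":-0.05,"spin":0,"grip":1},{"x":0.13,"y":0,"z":-0.05,"spin":0,"grip":1},{"x":0.2,"y":0,"z":-0.05,"spin":0,"grip":1},{"x":0.265,"y":0,"z":-0.05,"spin":0,"grip":1},{"x":0.265,"y":0,"z":-0.03,"spin":0,"grip":1},{"x":0.265,"y":0,"z":-0.015,"spin":0,"grip":1},{"x":0.265,"y":0,"z":-0.01,"spin":0,"grip":1}]' 100
python3 - <<'E'
from h import *
from plant import cams,telemetry
import cv2,pickle
s=telemetry.state();print(s['contact_force'],s['torque'],s['opening'])
S=np.load("S.npy");print(rz(-S[2])@(s['tool_pos']-[S[0],S[1],0]))
pickle.dump((cams.camera_params("wrist"),s),open("w43.pkl","wb"))
cv2.imwrite("pics/w43.png",cams.get_image("wrist"))
a=cams.get_image("scene")[170:300,100:290]
cv2.imwrite("pics/s43.png",cv2.resize(a,None,fx=4,fy=4,interpolation=cv2.INTER_CUBIC))
E
```

```text
clock: 30.43
tool_pos: [0.4262, -0.3379, 0.05]
tcp_rot: [-0.001, 0.819, 0.573, -0.001]
contact_force: [-0.3, -0.9, -2.4]
opening: 0.054
[-0.3113723  -0.92749496 -2.41872337] [-0.16473705  0.1401379   0.05368665] 0.05404231122862277
[-0.00060503 -0.05993548  0.04995697]
```

View pics/w43.png

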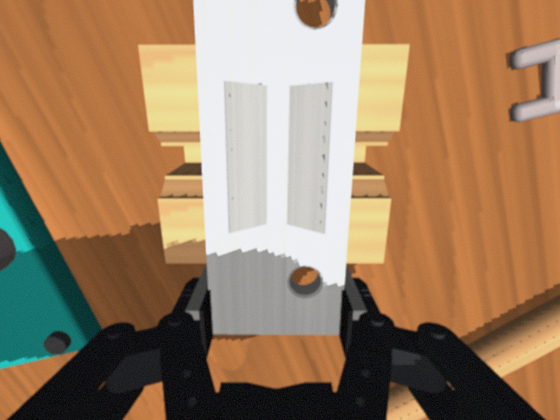

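View pics/s43.png

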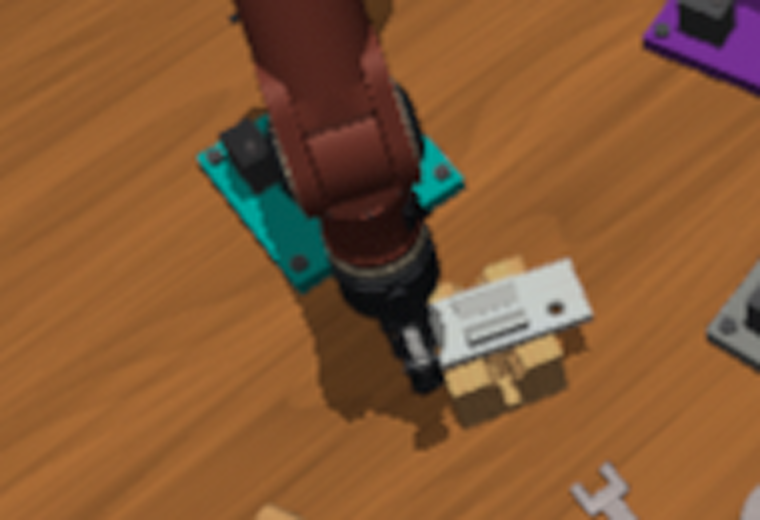

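```bash
python3 -m handwheel '[{"x":0,"y":0,"z":0.01,"spin":0,"grip":1},{"x":0,"y":0,"z":0.02,"spin":0,"grip":1},{"x":0,"y":0,"z":0.02,"spin":0,"grip":0.5},{"x":0,"y":0,"z":0.02,"spin":0,"grip":-0.5},{"x":0,"y":0,"z":0.02,"spin":0,"grip":-1},{"x":0,"y":0,"z":0.02,"spin":0,"grip":-1},{"x":0,"y":0,"z":-0.1,"spin":0,"grip":-1},{"x":0,"y":0,"z":-0.23,"spin":0,"grip":-1},{"x":0.1,"y":0,"z":-0.35,"spin":0,"grip":-1},{"x":0.2,"y":0,"z":-0.35,"spin":0,"grip":-1}]' 40
python3 - <<'E'
from h import *
from plant import cams,telemetry
import cv2,pickle
s=telemetry.state();print(s['contact_force'],s['torque'],s['opening'])
S=np.load("S.npy");print(rz(-S[2])@(s['tool_pos']-[S[0],S[1],0]))
a=cams.get_image("scene")[170:300,100:290]
cv2.imwrite("pics/s44.png",cv2.resize(a,None,fx=4,fy=4,interpolation=cv2.INTER_CUBIC))
E
```

```text
clock: 31.37
tool_pos: [0.4506, -0.2855, 0.161]
tcp_rot: [0.006, 0.821, 0.57, 0.002]
contact_force: [1.2, 0.2, -0.2]
opening: 0.0856
[ 1.20025027  0.16027502 -0.15596374] [-0.00190735 -0.08210919  0.01440529] 0.08555092497734516
[ 0.00465914 -0.00239268  0.16098812]
```

View pics/s44.png

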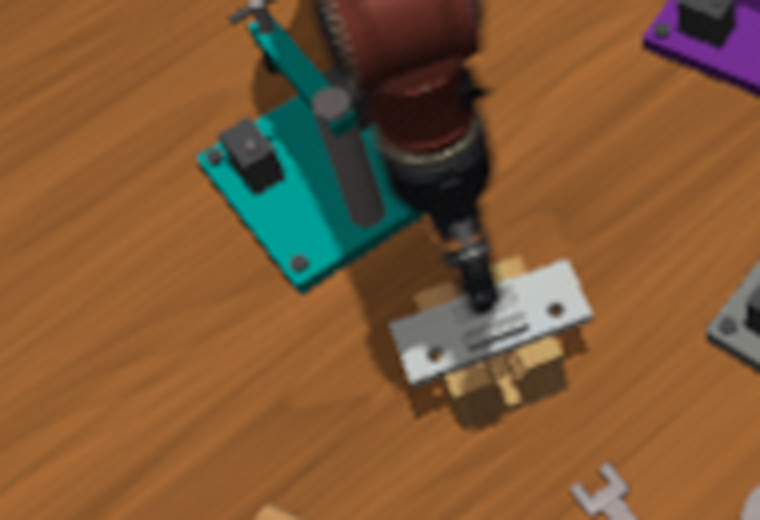

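```bash
python3 -m handwheel '[{"x":0.12,"y":0,"z":0,"spin":0,"grip":-1},{"x":0.24,"y":0,"z":0.03,"spin":0,"grip":-1},{"x":0.24,"y":0,"z":0.12,"spin":0,"grip":-1},{"x":0.24,"y":0,"z":0.2,"spin":0,"grip":-1},{"x":0.24,"y":0,"z":0.25,"spin":0,"grip":-1},{"x":0.24,"y":0,"z":0.25,"spin":0,"grip":-1}]' 40
python3 - <<'E'
from h import *
from plant import cams,telemetry
import cv2,pickle
s=telemetry.state();print(s['contact_force'],s['opening'])
S=np.load("S.npy");print(rz(-S[2])@(s['tool_pos']-[S[0],S[1],0]))
pickle.dump((cams.camera_params("wrist"),s),open("w45.pkl","wb"))
cv2.imwrite("pics/w45.png",cams.get_image("wrist"))
E
```

```text
clock: 31.92
tool_pos: [0.4704, -0.212, 0.0773]
tcp_rot: [-0.003, 0.819, 0.574, -0.002]
contact_force: [-0.8, 0.5, 0.1]
opening: 0.086
[-0.75177113  0.47985366  0.08794568] 0.08595941550844076
[-0.00153087  0.07348455  0.07734583]
```

View pics/w45.png

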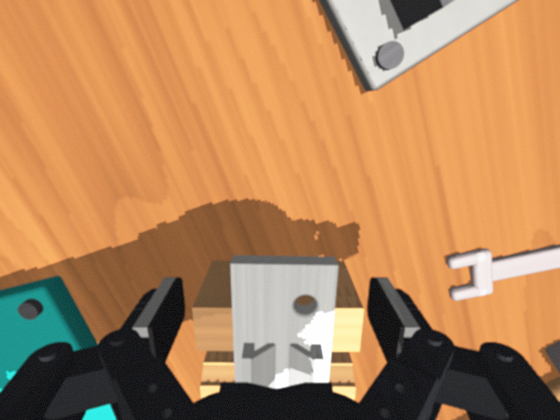

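Run:
```python
from h import *; import pickle
from plant import telemetry
from scipy.optimize import least_squares
c,s=pickle.load(open("w45.pkl","rb"));M=Rq(s['tcp_rot'])
def fitflat(P,z,c,g):
    A=np.array([(*p[0],0) for p in P])/1e3;uv=np.array([p[1] for p in P])
    r=least_squares(lambda p:(proj(np.array([p[0],p[1],z])+A@rz(p[2]).T,c)-uv).ravel(),g)
    print(r.x,np.degrees(r.x[2]),r.fun.reshape(-1,2).round(1).tolist());return r.x
# frame: u = jaw (tool y, ~fixture x), v = +tool x ; plate centre, corners
p=fitflat([((-28,75),(231,264)),((28,75),(338,264)),((12,50),(305,305))],.070,c,[.447,-.28,-.34])
d=M.T@(np.array([p[0],p[1],.065])-s['tool_pos']);print("centre in tool",d*1e3)
t=p[:2]+.071*np.array([-np.sin(p[2]),np.cos(p[2])])
plan(t[0],t[1],.045,np.degrees(p[2]))
# same at pick
c4=pickle.load(open("w4.pkl","rb"))
p=fitflat([((-28,75),(212,303)),((28,75),(341,303)),((12,50),(301,351))],.075,c4,[.585,-.05,.22])
```

```text
[ 0.45082347 -0.27809569 -0.34980757] -20.042497668298836 [[-0.9, -0.4], [0.2, 0.2], [0.7, 0.3]]
centre in tool [-68.79303592   4.22000405  12.25951013]
{'t': 31.97, 'x': 0.008, 'y': 0.01, 'z': 0.113, 'jaw_now': -19.98, 'spin': 0.002}
[ 0.58557943 -0.05104846  0.21353841] 12.234849635959298 [[-1.8, -0.3], [0.8, 0.7], [1.1, -0.2]]
```

```bash
python3 -m handwheel '[{"x":0.005,"y":0.013,"z":0.04,"spin":0,"grip":-1},{"x":0.005,"y":0.013,"z":0.08,"spin":0,"grip":-1},{"x":0.005,"y":0.013,"z":0.108,"spin":0,"grip":-1},{"x":0.005,"y":0.013,"z":0.108,"spin":0,"grip":-0.5},{"x":0.005,"y":0.013,"z":0.108,"spin":0,"grip":0.3},{"x":0.005,"y":0.013,"z":0.108,"spin":0,"grip":1},{"x":0.005,"y":0.013,"z":0.108,"spin":0,"grip":1},{"x":0.005,"y":0.013,"z":0.108,"spin":0,"grip":1},{"x":0.005,"y":0.013,"z":0.108,"spin":0,"grip":1},{"x":0.005,"y":0.013,"z":0.108,"spin":0,"grip":1}]' 60
python3 - <<'E'
from h import *
from plant import cams,telemetry
import cv2,pickle
s=telemetry.state();print(s['contact_force'],s['opening'])
pickle.dump((cams.camera_params("wrist"),s),open("w46.pkl","wb"))
cv2.imwrite("pics/w46.png",cams.get_image("wrist"))
E
```

```text
clock: 32.8
tool_pos: [0.477, -0.2137, 0.0487]
tcp_rot: [0.0, 0.819, 0.573, 0.0]
contact_force: [-1.6, 0.1, 6.5]
opening: 0.0541
[-1.63189744  0.12213606  6.51383638] 0.05413911597815007
```

View pics/w46.png

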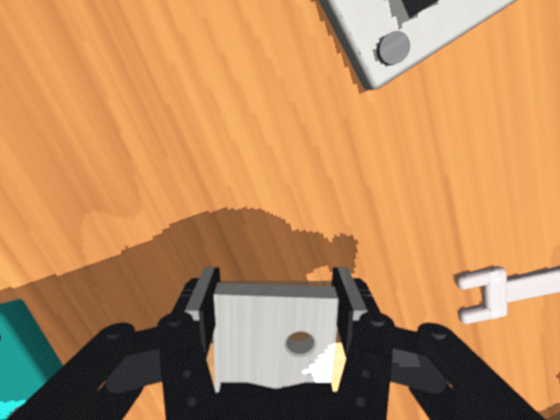

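```bash
cat >> fitp.py <<'E'
def flat(P,z,c,s,g):
    A=np.array([(*p[0],0) for p in P])/1e3;uv=np.array([p[1] for p in P])
    r=least_squares(lambda p:(proj(np.array([p[0],p[1],z])+A@rz(p[2]).T,c)-uv).ravel(),g);p=r.x
    print(p,np.degrees(p[2]),r.fun.reshape(-1,2).round(1).tolist())
    d=Rq(s['tcp_rot']).T@(np.array([p[0],p[1],z-.005])-s['tool_pos']);print("centre in tool mm",(d*1e3).round(1))
E
python3 - <<'E'
from fitp import *
c,s=pickle.load(open("w46.pkl","rb"))
flat([((-28,75),(214,296)),((28,75),(339,296)),((12,50),(300,342))],.070,c,s,[.45,-.28,-.34])
c=pickle.load(open("w4.pkl","rb"));s=dict(tcp_rot=[.001,.623,.782,0],tool_pos=np.array([.5698,.0179,.0502]))
flat([((-28,75),(212,303)),((28,75),(341,303)),((12,50),(300.5,351))],.075,c,s,[.58,-.05,.21])
E
```

```text
[ 0.45270146 -0.2784383  -0.35942296] -20.59341889517388 [[-2.7, -0.8], [1.3, 0.3], [1.4, 0.9]]
centre in tool mm [-69.1  -0.6 -16.3]
[ 0.58537129 -0.05108813  0.21137735] 12.111029763963186 [[-2.0, -0.5], [0.7, 0.9], [1.3, -0.1]]
centre in tool mm [-70.8  -0.2 -19.7]
```

```bash
python3 -m handwheel '[{"x":0,"y":0,"z":-0.03,"spin":0,"grip":1},{"x":0,"y":0,"z":-0.12,"spin":0,"grip":1},{"x":0,"y":0,"z":-0.24,"spin":0,"grip":1},{"x":0,"y":0,"z":-0.37,"spin":0,"grip":1},{"x":0,"y":0,"z":-0.5,"spin":0,"grip":1},{"x":0,"y":0,"z":-0.63,"spin":0,"grip":1},{"x":0,"y":0,"z":-0.75,"spin":0,"grip":1},{"x":0,"y":0,"z":-0.8,"spin":0,"grip":1},{"x":0,"y":0,"z":-0.8,"spin":0,"grip":1}]' 120
python3 - <<'E'
from h import *
from plant import cams,telemetry
import cv2
s=telemetry.state();print(s['contact_force'],s['opening'],s['torque'])
cv2.imwrite("pics/w47.png",cams.get_image("wrist"))
plan(.5423,.143,.285,12.5)
E
```

```text
clock: 33.6
tool_pos: [0.479, -0.2143, 0.2924]
tcp_rot: [0.004, 0.819, 0.573, 0.003]
contact_force: [0.3, 0.2, -3.5]
opening: 0.0528
[ 0.30468943  0.15739029 -3.4932474 ] 0.05278934549016967 [ 0.14730376 -0.08539106 -0.05834358]
{'t': 33.65, 'x': 1.192, 'y': -0.205, 'z': 0.014, 'jaw_now': -20.067, 'spin': -1.137}
```

View pics/w47.png

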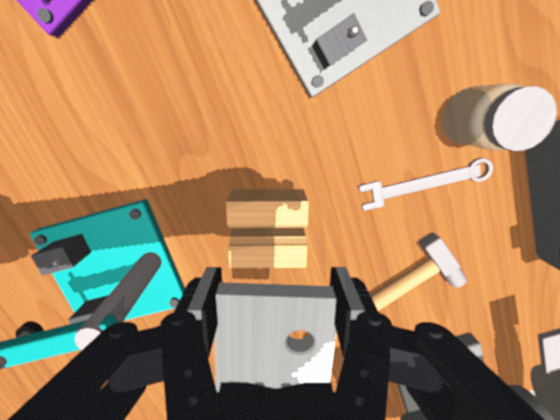

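```bash
python3 -m handwheel '[{"x":0.05,"y":0,"z":0,"spin":-0.1,"grip":1},{"x":0.16,"y":-0.03,"z":0,"spin":-0.2,"grip":1},{"x":0.28,"y":-0.05,"z":0,"spin":-0.3,"grip":1},{"x":0.4,"y":-0.07,"z":0,"spin":-0.4,"grip":1},{"x":0.52,"y":-0.09,"z":0,"spin":-0.5,"grip":1},{"x":0.64,"y":-0.11,"z":0,"spin":-0.6,"grip":1},{"x":0.76,"y":-0.13,"z":0,"spin":-0.7,"grip":1},{"x":0.88,"y":-0.15,"z":0,"spin":-0.8,"grip":1},{"x":1,"y":-0.17,"z":0,"spin":-0.9,"grip":1},{"x":1,"y":-0.17,"z":0,"spin":-1,"grip":1}]' 120
python3 - <<'E'
from h import *
plan(.5423,.143,.285,12.5)
plan(.5423,.143,.078,12.5)
E
```

```text
clock: 34.48
tool_pos: [0.5297, 0.0981, 0.2858]
tcp_rot: [-0.005, 0.644, 0.765, 0.002]
contact_force: [-0.1, 1.7, -1.7]
opening: 0.0526
{'t': 34.48, 'x': 0.14, 'y': 0.067, 'z': 0.004, 'jaw_now': 9.755, 'spin': -0.096}
{'t': 34.48, 'x': 0.133, 'y': 0.068, 'z': 0.694, 'jaw_now': 9.755, 'spin': -0.096}
```

```bash
python3 -m handwheel '[{"x":0.15,"y":0.067,"z":0,"spin":-0.1,"grip":1},{"x":0.15,"y":0.067,"z":0,"spin":-0.1,"grip":1},{"x":0.15,"y":0.067,"z":0.1,"spin":-0.1,"grip":1},{"x":0.15,"y":0.067,"z":0.23,"spin":-0.1,"grip":1},{"x":0.15,"y":0.067,"z":0.36,"spin":-0.1,"grip":1},{"x":0.15,"y":0.067,"z":0.48,"spin":-0.1,"grip":1},{"x":0.15,"y":0.067,"z":0.6,"spin":-0.1,"grip":1},{"x":0.15,"y":0.067,"z":0.67,"spin":-0.1,"grip":1},{"x":0.15,"y":0.067,"z":0.67,"spin":-0.1,"grip":1}]' 120
python3 - <<'E'
from h import *
from plant import cams,telemetry
import cv2
s=telemetry.state();print(s['contact_force'],s['opening'],s['torque'])
a=cams.get_image("scene")[170:290,240:400]
cv2.imwrite("pics/s48.png",cv2.resize(a,None,fx=4.5,fy=4.5,interpolation=cv2.INTER_CUBIC))
cv2.imwrite("pics/w48.png",cams.get_image("wrist"))
plan(.5698+.0017*.223,.0179-.0017*.975,.076,12.6)
E
```

```text
clock: 35.23
tool_pos: [0.5386, 0.1324, 0.0798]
tcp_rot: [-0.005, 0.632, 0.775, -0.006]
contact_force: [-1.1, -0.5, -2.6]
opening: 0.0527
[-1.13219245 -0.52233108 -2.55365786] 0.05266763069872847 [ 0.09224103  0.11128383 -0.02471212]
{'t': 35.33, 'x': -0.402, 'y': 0.009, 'z': 0.031, 'jaw_now': 11.597, 'spin': -0.035}
```

View pics/s48.png

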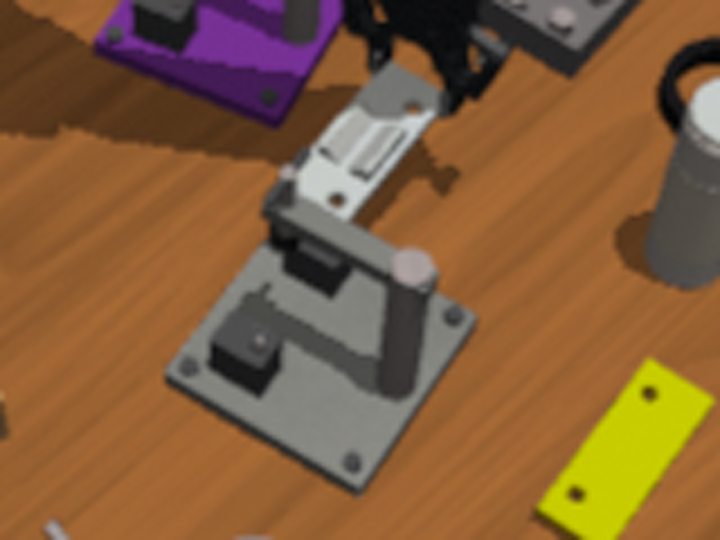

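View pics/w48.png

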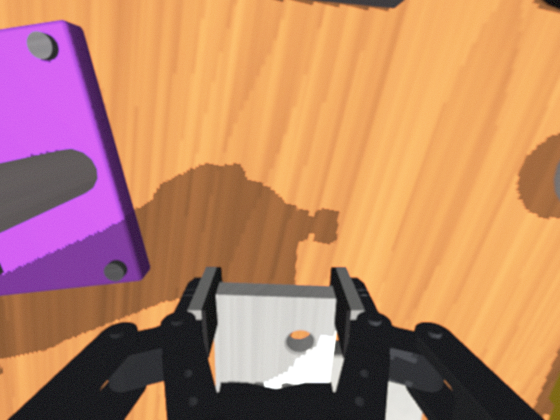

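```bash
python3 -m handwheel '[{"x":-0.03,"y":0.009,"z":0,"spin":-0.044,"grip":1},{"x":-0.1,"y":0.009,"z":0,"spin":-0.044,"grip":1},{"x":-0.18,"y":0.009,"z":0,"spin":-0.044,"grip":1},{"x":-0.26,"y":0.009,"z":0,"spin":-0.044,"grip":1},{"x":-0.33,"y":0.009,"z":0,"spin":-0.044,"grip":1},{"x":-0.38,"y":0.009,"z":0,"spin":-0.044,"grip":1},{"x":-0.4,"y":0.009,"z":0,"spin":-0.044,"grip":1},{"x":-0.4,"y":0.009,"z":0,"spin":-0.044,"grip":1},{"x":-0.4,"y":0.009,"z":0,"spin":-0.044,"grip":1}]' 120
python3 - <<'E'
from h import *
from plant import cams,telemetry
import cv2
s=telemetry.state();print(s['contact_force'],s['opening'],s['torque'])
a=cams.get_image("scene")[170:290,240:400]
cv2.imwrite("pics/s49.png",cv2.resize(a,None,fx=4.5,fy=4.5,interpolation=cv2.INTER_CUBIC))
cv2.imwrite("pics/w49.png",cams.get_image("wrist"))
plan(.5698+.0017*.223,.0179-.0017*.975,.0537,12.86)
E
```

```text
clock: 36.08
tool_pos: [0.5718, 0.0174, 0.0881]
tcp_rot: [0.0, 0.624, 0.781, 0.001]
contact_force: [-0.2, 0.6, -2.9]
opening: 0.0525
[-0.15822827  0.61070774 -2.87905148] 0.05249184471219347 [0.27955457 0.00241429 0.01661343]
{'t': 36.18, 'x': -0.007, 'y': -0.006, 'z': 0.113, 'jaw_now': 12.895, 'spin': 0.001}
```

View pics/s49.png

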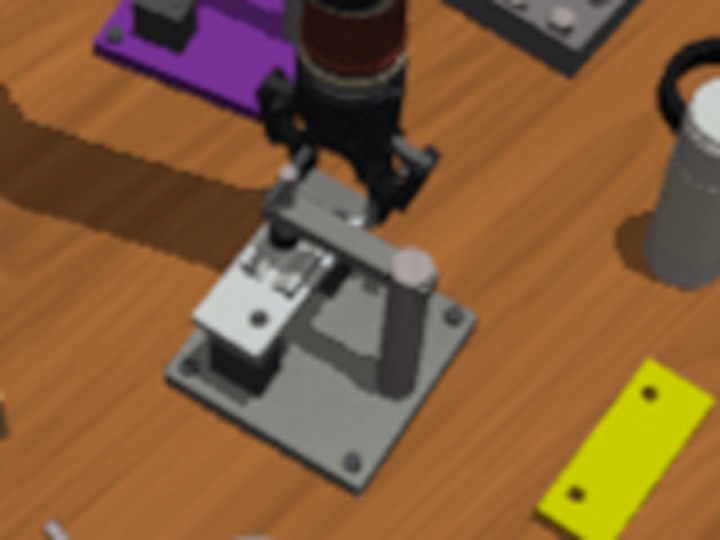

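View pics/w49.png

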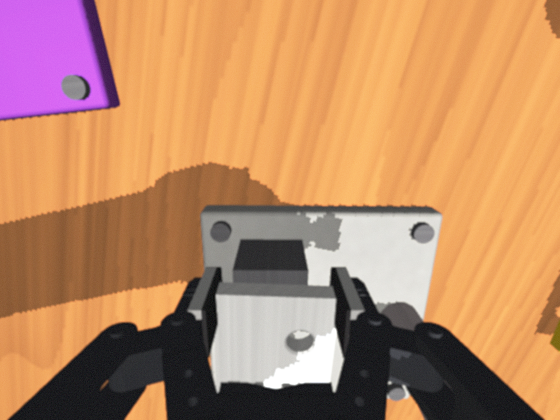

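```bash
python3 -m handwheel '[{"x":-0.007,"y":-0.006,"z":0.03,"spin":0,"grip":1},{"x":-0.007,"y":-0.006,"z":0.055,"spin":0,"grip":1},{"x":-0.007,"y":-0.006,"z":0.055,"spin":0,"grip":1},{"x":-0.007,"y":-0.006,"z":0.055,"spin":0,"grip":1}]' 120
python3 - <<'E'
from h import *
from plant import cams,telemetry
import cv2
s=telemetry.state();print(s['contact_force'],s['torque'])
plan(.5698+.0017*.223,.0179-.0017*.975,.0537,12.86)
E
```

```text
clock: 36.52
tool_pos: [0.5696, 0.0142, 0.0696]
tcp_rot: [-0.001, 0.624, 0.781, -0.0]
contact_force: [-0.9, 1.1, -2.6]
opening: 0.0523
[-0.91374322  1.08655846 -2.63485973] [0.21888843 0.04065329 0.01273074]
{'t': 36.52, 'x': 0.006, 'y': 0.003, 'z': 0.053, 'jaw_now': 12.779, 'spin': -0.003}
```

```bash
python3 -m handwheel '[{"x":0.006,"y":0.003,"z":0.015,"spin":0,"grip":1},{"x":0.006,"y":0.003,"z":0.03,"spin":0,"grip":1},{"x":0.006,"y":0.003,"z":0.04,"spin":0,"grip":1},{"x":0.006,"y":0.003,"z":0.04,"spin":0,"grip":1}]' 60
python3 - <<'E'
from h import *
from plant import cams,telemetry
import cv2
s=telemetry.state();print(s['contact_force'],s['torque'])
plan(.5698+.0017*.223,.0179-.0017*.975,.0537,12.86)
a=cams.get_image("scene")[190:280,250:370]
cv2.imwrite("pics/s50.png",cv2.resize(a,None,fx=6,fy=6,interpolation=cv2.INTER_CUBIC))
cv2.imwrite("pics/w50.png",cams.get_image("wrist"))
E
```

```text
clock: 36.85
tool_pos: [0.5708, 0.0165, 0.0581]
tcp_rot: [-0.0, 0.624, 0.782, 0.001]
contact_force: [0.5, 2.6, -1.6]
opening: 0.0525
[ 0.53947936  2.60428152 -1.59294374] [ 0.39524763 -0.22010563  0.22882324]
{'t': 36.85, 'x': -0.0, 'y': -0.002, 'z': 0.015, 'jaw_now': 12.83, 'spin': -0.001}
```

View pics/s50.png

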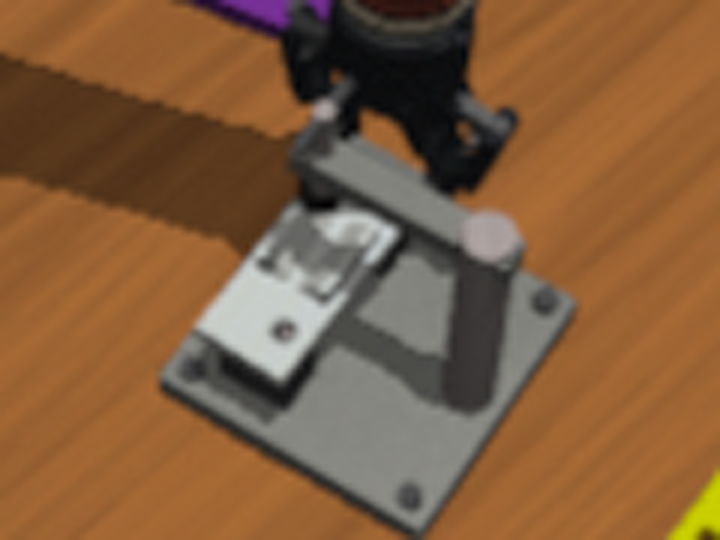

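View pics/w50.png

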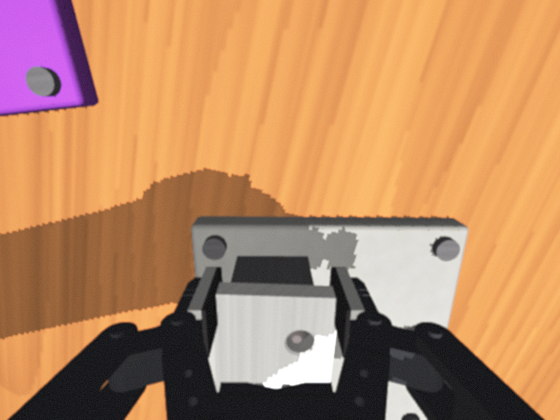

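```bash
python3 -m handwheel '[{"x":0,"y":-0.001,"z":0.008,"spin":0,"grip":1},{"x":0,"y":-0.001,"z":0.016,"spin":0,"grip":1},{"x":0,"y":-0.001,"z":0.02,"spin":0,"grip":1},{"x":0,"y":-0.001,"z":0.02,"spin":0,"grip":1}]' 40
python3 - <<'E'
from h import *
from plant import cams,telemetry
s=telemetry.state();print(s['contact_force'],s['torque'])
plan(.5698+.0017*.223,.0179-.0017*.975,.0537,12.86)
E
```

```text
clock: 37.28
tool_pos: [0.5709, 0.0164, 0.0544]
tcp_rot: [0.001, 0.624, 0.782, 0.001]
contact_force: [-1.5, 2.3, 9.8]
opening: 0.0525
[-1.50722023  2.28453187  9.84635036] [0.39443958 0.3690716  0.34979648]
{'t': 37.28, 'x': -0.0, 'y': -0.003, 'z': 0.002, 'jaw_now': 12.805, 'spin': -0.002}
```

```bash
python3 -m handwheel '[{"x":0,"y":0,"z":0,"spin":0,"grip":0.3},{"x":0,"y":0,"z":0,"spin":0,"grip":-0.2},{"x":0,"y":0,"z":0,"spin":0,"grip":-0.6},{"x":0,"y":0,"z":0,"spin":0,"grip":-1},{"x":0,"y":0,"z":0,"spin":0,"grip":-1},{"x":0,"y":0,"z":0,"spin":0,"grip":-1}]' 20
python3 - <<'E'
from h import *
from plant import cams,telemetry
import cv2
s=telemetry.state();print(s['contact_force'],s['opening'])
a=cams.get_image("scene")[190:280,250:370]
cv2.imwrite("pics/s51.png",cv2.resize(a,None,fx=6,fy=6,interpolation=cv2.INTER_CUBIC))
cv2.imwrite("pics/w51.png",cams.get_image("wrist"))
E
```

```text
clock: 37.78
tool_pos: [0.57, 0.0142, 0.0522]
tcp_rot: [-0.0, 0.625, 0.781, -0.001]
contact_force: [0.7, 0.9, 0.6]
opening: 0.0852
[0.68707541 0.92814731 0.60623647] 0.0852190724400881
```

View pics/s51.png

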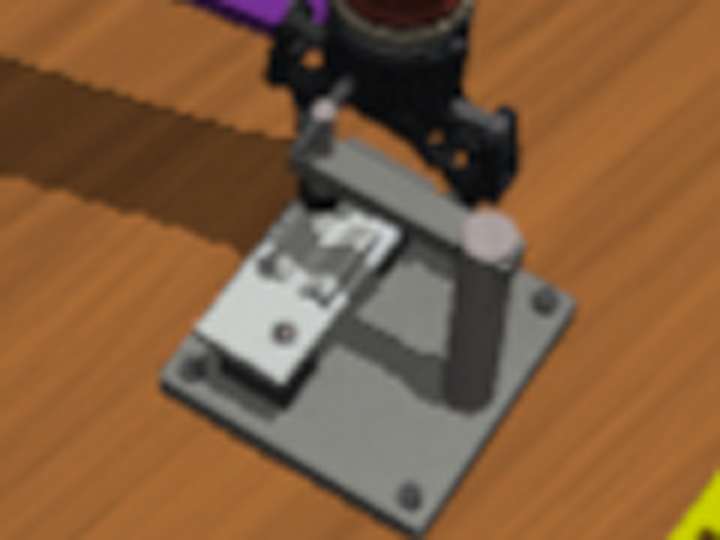

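View pics/w51.png

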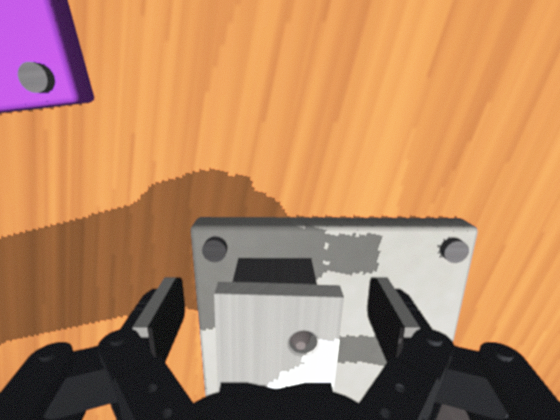

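```bash
python3 -m handwheel '[{"x":0.01,"y":0.004,"z":-0.08,"spin":0,"grip":-1},{"x":0.03,"y":0.004,"z":-0.18,"spin":0,"grip":-1},{"x":0.06,"y":0.004,"z":-0.3,"spin":0,"grip":-1},{"x":0.08,"y":0.004,"z":-0.43,"spin":0,"grip":-1},{"x":0.08,"y":0.004,"z":-0.56,"spin":0,"grip":-1},{"x":0.08,"y":0.004,"z":-0.63,"spin":0,"grip":-1},{"x":0.08,"y":0.004,"z":-0.63,"spin":0,"grip":-1},{"x":0.08,"y":0.004,"z":-0.63,"spin":0,"grip":-1}]' 20
python3 - <<'E'
from h import *
from plant import cams,telemetry
import cv2,pickle
s=telemetry.state();print(s['contact_force'],s['opening'])
pickle.dump((cams.camera_params("wrist"),s),open("w52.pkl","wb"))
t=cams.get_image("wrist");cv2.imwrite("pics/w52.png",t)
cv2.imwrite("pics/w52c.png",cv2.resize(t[170:310,220:380],None,fx=4,fy=4,interpolation=cv2.INTER_CUBIC))
cv2.imwrite("pics/top52.png",cams.get_image("top"));
t=cams.get_image("scene");cv2.imwrite("pics/sc52.png",t)
cv2.imwrite("pics/s52.png",cv2.resize(t[190:290,240:370],None,fx=6,fy=6,interpolation=cv2.INTER_CUBIC))
E
```

```text
clock: 38.55
tool_pos: [0.5666, 0.039, 0.2426]
tcp_rot: [0.001, 0.625, 0.781, 0.001]
contact_force: [-0.6, 0.6, 0.2]
opening: 0.0854
[-0.61122571  0.64234586  0.16964949] 0.08540584332493122
```

View pics/w52c.png

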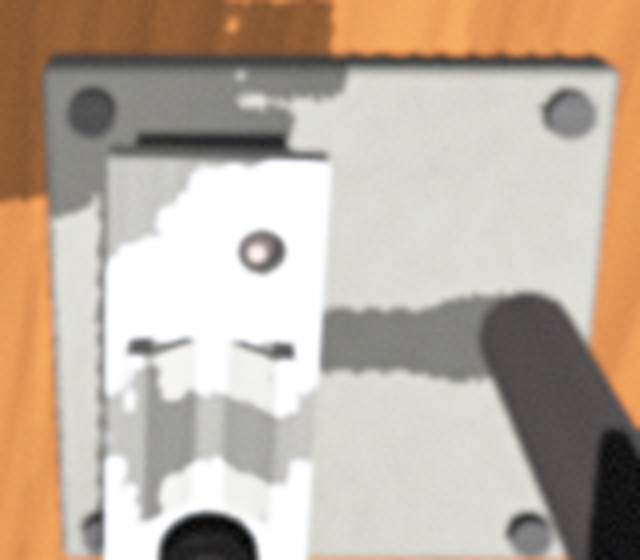

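View pics/s52.png

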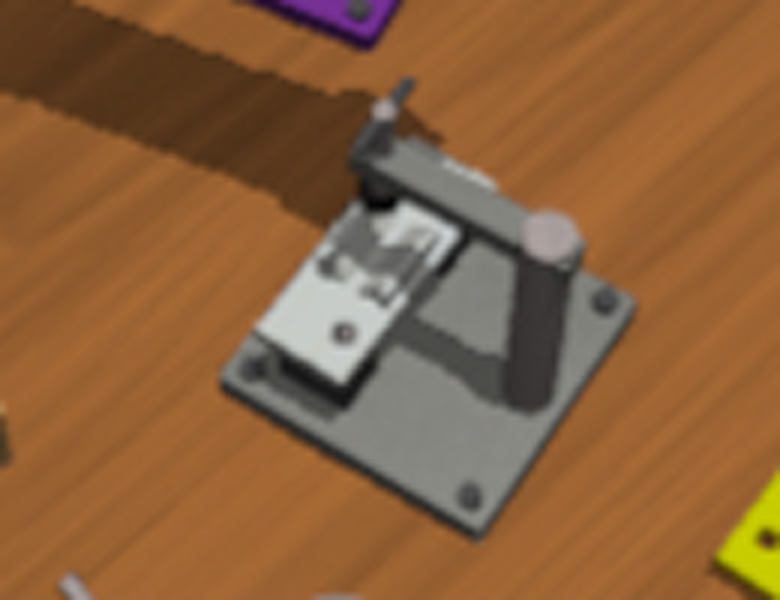

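View pics/top52.png

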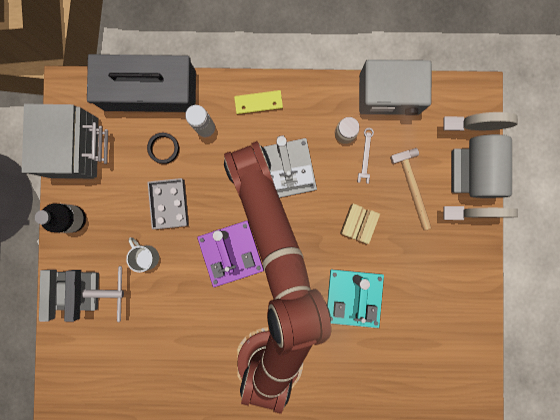

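Run:
```python
import cv2,numpy as np
a=cv2.imread("pics/scene0.png")[215:265,270:325];b=cv2.imread("pics/sc52.png")[215:265,270:325]
cv2.imwrite("pics/cmp.png",np.hstack([cv2.resize(x,None,fx=7,fy=7,interpolation=cv2.INTER_CUBIC) for x in(a,b)]))
from h import *; from plant import cams
sc=cams.camera_params("scene");F=np.load("F.npy")
for dz in(0,5,12):
  print(dz,[(((proj(np.array([F[0],F[1],.065])+rz(F[2])@np.array([x,-75,10+dz])/1e3,sc)[0]-[270,215])*7).round(0)).tolist() for x in(-28,28)])
```

```text
0 [[89.0, 212.0], [193.0, 272.0]]
5 [[89.0, 206.0], [193.0, 266.0]]
12 [[89.0, 199.0], [193.0, 259.0]]
```

View pics/cmp.png

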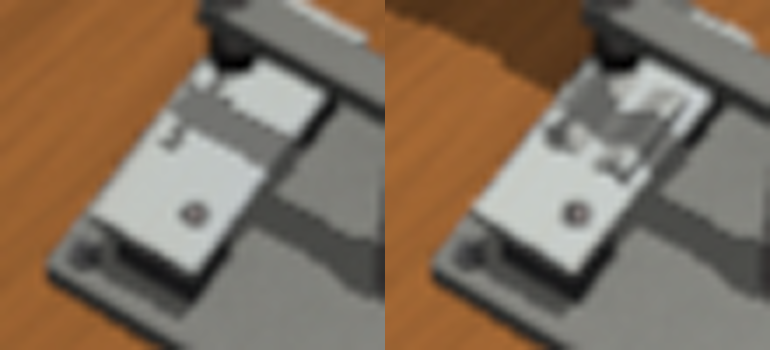

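Run:
```python
from h import *; import pickle
from scipy.optimize import least_squares
c,s=pickle.load(open("w52.pkl","rb"))
def run(c,P,sx,off):
    uv=np.array([(a/4+220,b/4+170) for _,(a,b) in P]);A=np.array([p for p,_ in P])/1e3
    f=lambda p:(proj(np.array([p[0],p[1],.065])+A@rz(p[2]).T,c)-uv).ravel()
    r=least_squares(f,[.58,-.056,.22]);print(r.x,np.degrees(r.x[2]),r.fun.reshape(-1,2).round(1).tolist())
run(c,[((-28,75,10),(106,157)),((28,75,10),(328,158)),((12,50,12),(262,251)),((-50,85,-45),(45,70)),((120,85,-45),(617,68)),((-50,-85,-45),(65,553))],4,0)
```

```text
[ 0.58562153 -0.05141395  0.21703037] 12.434924459312823 [[-0.6, 0.0], [-0.7, -0.0], [-0.3, 0.3], [-0.5, -1.3], [2.7, -0.3], [-0.3, 2.0]]
```

```bash
python3 -c "
from plant import workorder,telemetry
print(telemetry.state()['clock']); print(workorder.close_job())"
```

```text
38.7
the job is handed in; nothing more can be done
None
```

The plate is back on both pins with the V saddle up, released, and the job was handed in at 38.7 s with the gripper about 19 cm clear of it.

**What I did**
- I took the plate off from the fixture's left end. A light grip would not let it swing down under its own weight, so I tipped it in the gripper against the underside of the hold-down foot.
- I brought it upright in the stand's slot, changed grip, and laid it saddle-up across the top of the stand. I then gripped the other end and set it back on the pins.

**What went wrong on the way**
- The plate tip slid out of the slot's flare once, and it jammed on the flare several times. The wrist force peaked at about 73 N, under the 120 N limit.
- The gripper slipped off once while I was laying the plate down. The plate stayed wedged in the slot and I gripped it again.

**Last checks**
- **Seating:** the plate met the seat with about 10 N up on the wrist at the expected height, within 1 mm.
- **Position:** in the scene picture its right end was within about 1 mm of where it started, with no height difference I could see. The wrist picture put its left end in place to within a pixel, and a pin showed in each hole.
- **Other objects:** in the last top view the loose items looked unmoved. No check disagreed. Level was judged from these pictures only, with no separate measurement.

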